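# Load the shaker carrier with dishes from the bottom-feed dispenser

## Task

Make the shaker carrier ready for a full run: all four of its places must hold a lidded dish lying flat in the recess, so lift out the steel balance weights that stand in it and put each one upright into the bore of its own size in the wooden weight block. Take only as many dishes as the carrier still lacks, one at a time from the bottom of the dispenser by drawing out its slide, while the stack above stays in the tube; a dish that is already in the carrier is used where it is or put back if it is knocked out. Finish with the dispenser's slide pushed fully home and the other dishes in the tube.

Things in the scene. Friction and masses are not known exactly. Their poses are not given: they have to be found in the camera images.
- dispenser: dish dispenser, fixed to the bench: a clear upright tube with a fixed grey lid on an aluminium base; six dishes lie in it in one stack, the lowest in the pocket of a slide below the tube. Origin: foot of the tube's axis, on the bench; its -x axis is the way the slide draws out. Tube 63 mm outside, lower edge 39.5 mm and lid top 140 mm above the bench
- tube_axis (a point): point on the axis of the dispenser's tube, at the height of the pocket floor, 22 mm above the bench (fixed). One dish passes under the tube's lower edge (17.5 mm above this point); the dish above it cannot. A wall shelf overhangs the back of the bench (front edge at x = 0.64 m, underside 0.42 m above the bench)
- slide (a joint): slide under the tube, in m: 0 = fully home (pocket under the tube), 0.080 = fully out (end stop). Drawn out, its pocket carries the lowest dish clear of the tube while the deck behind it holds up the stack; pushed home empty, it lets the stack drop by one dish into the pocket. About 1 to 2 N move it; it stays where it is left
- slide_knob (a point): centre of the slide's black knob, upright, 18 mm across and 24 mm high (its underside 38 mm above the bench), on a 10 mm stem; it stands 75 mm from the pocket's centre along -x and moves with the slide
- slide_pocket (a point): centre of the pocket floor in the slide, 22 mm above the bench, moves with the slide; a dish in the pocket has its centre 7.5 mm above this. The pocket is open at both sides (+y and -y), where a drawn dish can be gripped; lips 6 mm high stand before it, a step 14 mm high behind it
- dish_0_c (a point): lidded clear plastic dish with a white pad inside, a disc 54 mm across and 15 mm thick, 22 g; the point is its centre, half-way up, z is its axis. If present, it already lies in one of the carrier's places at the start
- dish_1_c (a point): lidded clear plastic dish with a white pad inside, a disc 54 mm across and 15 mm thick, 22 g; the point is its centre, half-way up, z is its axis. Lowest in the tube at the start
- dish_2_c (a point): lidded clear plastic dish with a white pad inside, a disc 54 mm across and 15 mm thick, 22 g; the point is its centre, half-way up, z is its axis. Second from below at the start
- dish_3_c (a point): lidded clear plastic dish with a white pad inside, a disc 54 mm across and 15 mm thick, 22 g; the point is its centre, half-way up, z is its axis. Third from below at the start
- dish_4_c (a point): lidded clear plastic dish with a white pad inside, a disc 54 mm across and 15 mm thick, 22 g; the point is its centre, half-way up, z is its axis. Fourth from below at the start
- dish_5_c (a point): lidded clear plastic dish with a white pad inside, a disc 54 mm across and 15 mm thick, 22 g; the point is its centre, half-way up, z is its axis. Fifth from below at the start
- dish_6_c (a point): lidded clear plastic dish with a white pad inside, a disc 54 mm across and 15 mm thick, 22 g; the point is its centre, half-way up, z is its axis. Uppermost in the tube at the start
- place_1 (a point): carrier: aluminium plate 160 x 160 x 14 mm, fixed to the bench, four round recesses in a square 84 mm apart, low thumb screws (5 mm) in its corners. This: middle of the floor of the recess at its +x +y corner, 59 mm across, 4 mm deep, floor 10 mm above the bench. A seated dish has its centre 7.5 mm above this and stands 11 mm proud of the plate
- place_2 (a point): carrier: aluminium plate 160 x 160 x 14 mm, fixed to the bench, four round recesses in a square 84 mm apart, low thumb screws (5 mm) in its corners. This: middle of the floor of the recess at its +x -y corner, 59 mm across, 4 mm deep, floor 10 mm above the bench. A seated dish has its centre 7.5 mm above this and stands 11 mm proud of the plate
- place_3 (a point): carrier: aluminium plate 160 x 160 x 14 mm, fixed to the bench, four round recesses in a square 84 mm apart, low thumb screws (5 mm) in its corners. This: middle of the floor of the recess at its -x +y corner, 59 mm across, 4 mm deep, floor 10 mm above the bench. A seated dish has its centre 7.5 mm above this and stands 11 mm proud of the plate
- place_4 (a point): carrier: aluminium plate 160 x 160 x 14 mm, fixed to the bench, four round recesses in a square 84 mm apart, low thumb screws (5 mm) in its corners. This: middle of the floor of the recess at its -x -y corner, 59 mm across, 4 mm deep, floor 10 mm above the bench. A seated dish has its centre 7.5 mm above this and stands 11 mm proud of the plate
- weight_large_c (a point): large steel balance weight: cylinder 48 mm across and 20 mm high with a round knob on top (18 mm across, from 26 to 40 mm above its underside), 40 mm high in all, 260 g; the point is half-way up (20 mm above its underside), z is its axis. If present, it stands in one of the carrier's places at the start
- bore_large (a point): weight block: wooden block 64 x 168 mm, 24 mm high, fixed to the bench, with three bores of different widths in a row along its y axis. This is the middle of the floor of the bore for the large weight, at its -y end: 51 mm across, 10 mm deep, floor 14 mm above the bench
- weight_medium_c (a point): medium steel balance weight: cylinder 40 mm across and 18 mm high with a round knob on top (18 mm across, from 24 to 38 mm above its underside), 38 mm high in all, 170 g; the point is half-way up (19 mm above its underside), z is its axis. If present, it stands in one of the carrier's places at the start
- bore_medium (a point): weight block: wooden block 64 x 168 mm, 24 mm high, fixed to the bench, with three bores of different widths in a row along its y axis. This is the middle of the floor of the bore for the medium weight, in the middle: 43 mm across, 10 mm deep, floor 14 mm above the bench
- weight_small_c (a point): small steel balance weight: cylinder 32 mm across and 16 mm high with a round knob on top (18 mm across, from 22 to 36 mm above its underside), 36 mm high in all, 100 g; the point is half-way up (18 mm above its underside), z is its axis. If present, it stands in one of the carrier's places at the start
- bore_small (a point): weight block: wooden block 64 x 168 mm, 24 mm high, fixed to the bench, with three bores of different widths in a row along its y axis. This is the middle of the floor of the bore for the small weight, at its +y end: 35 mm across, 10 mm deep, floor 14 mm above the bench
Mind the look-alikes: they are no part of the job. Leave any green or purple look-alike of the part that bears dish_0_c alone.

How it is judged:
By the outcome, as a careful person would: the job done as asked, in the order asked, and still so for the second after the job is handed in, with the robot touching nothing.
Of weight_large, weight_medium, weight_small, dish_0 only 3 to 4 are there at a start; the rules pass over those that are not, and their reading is None.
At some moment in a run one of weight_large, weight_medium, weight_small, dish_0 may be knocked a few centimetres aside while the robot is not near it.
Once in a run the grip may slacken for a moment while it holds something.
It also fails if it takes over 210 s, if anything falls off the work surface, if the arm or the gripper's body presses on something with over 40 N, if the wrist force passes 120 N, or if a joint passes its speed limit or range.

## Robot

A 6-joint arm with a two-finger parallel gripper is mounted at the origin on a cart in front of the work surface, level with it; the furniture and walls round the work are solid. World frame = base frame: x ahead of the robot, y to its left, z up, the work surface at z = 0. Lengths are in m, angles in rad, forces in N, time in s.
With the tool pointing down it reaches from about 0.425 to 0.95 m from the base axis. Payload 3.5 kg.
Tool frame: the origin (TCP) lies at the very end of the fingers, on their centre line; the grasp point (between the pads) lies 19 mm behind it (tcp_to_grasp is the distance from the TCP to the grasp point, in m); z points along the fingers, y is the direction in which the jaws open and shut (so a half turn about z gives the same grasp; the last joint's range is limited). The gripper opens to 85 mm and grips with 20 to 120 N. Pads are 22 mm wide; open, the fingers measure 114 mm over their backs; the gripper's body (76 mm by 85 mm) begins 54 mm behind the grasp point. The pads swing forward as they close: fully open they stand 13 mm farther back than shut.
Start: joints at [-1.33, 0.286, 1.577, -0, 1.279, -0.15], TCP at [0.257, -0.624, 0.231] pointing down, gripper open.
Joint ranges: [-2.77, 2.77], [-0.9, 2.22], [0.21, 2.48], [-1.53, 4.67], [0.24, 2.81], [-2.84, 2.84]. Speed limits (rad/s): [2.79, 2.79, 3.14, 3.14, 3.14, 3.14].

## Interface

Orientations are given as a unit quaternion [x, y, z, w].
In Python, from plant import * gives the robot as it stands. The module is installed in compiled form; this text tells all that it offers.
- The arm moves only by the tool arm_command, never from a script. Its argument "steps" is a list of rows, each a list of 3 entries, a list of its own where there are three numbers: the turn, a rotation vector about the tool's x, y, z in rad, then the shift along the tool's x, y, z in m, then the gripper command: -1 is shut, 1 is fully open, values between are in proportion. A call has 1 to 12 rows; each row is the pose to reach, as a shift and turn from the pose measured when the call began, along the tool's axes at that moment; what a row does not reach only later rows make up. A row lasts 1/8 s, in which the tool goes at most 62.5 mm and 10.7 degrees, less where a joint would pass 70% of its speed; a pose out of reach is approached as far as the arm can. A call with a gripper value outside its range is refused whole. The fingers move at their own pace and stop on an object; "force" is the grip in N (left out, the last holds). Time passes only in rows, so rows that repeat a pose let the fingers close. It gives the time, the measured TCP pose, the force and the opening at its end, in the units of the state.
- get_state(): the state, without advancing time (a new reading comes with each control period).
- read_camera(name): name is "scene" or "top"; returns a dict with "frame" (400x640x3 uint8, red, green, blue), "vfov" (degrees; the focal length in pixels is half the picture's height over the tangent of half this angle, whatever the lens; pixels are square), "cx", "cy" (the principal point, pixels), "dist" ([k1, k2, p1, p2, k3] as OpenCV has them; the pictures are not rectified), "position" and "rotation" of the camera in the world. Camera axes: x right, y up, looking along -z (the intrinsics and any distortion apply to the point x, -y, -z); pixel columns grow to the right and rows downward; lengths in m; the calibration is good to about 2 mm. A picture is of the moment at which its call begins. There is no depth.
- sign_off(): hands the job in, once; it reports no verdict.
The state is a dict: "time": time; "qpos": joint angles; "dq": joint speeds; "joint_efforts": joint torques, N m; "eef_pos": TCP position; "tcp_rot": TCP orientation; "contact_force": force on the tool from outside, world axes, zero at the start; "wrist_torque": the same for the moment, N m; "opening": opening from 0.0 (shut) to 1.0 (fully open).
Only numpy, scipy, OpenCV 4.12 (cv2) and the standard library are available. Lean on these libraries where they do the work, as an engineer would, in place of code of your own. Each camera call takes 0.05 s, during which the arm holds its last target.

## Working session

There is one attempt and no reset: what is moved stays moved. The work goes in short steps, Python scripts to look and compute and a tool call to move; the robot and the scene stay as the last step left them, time stands still between calls to the robot, and variables do not carry over. Pictures are saved under pics/ and viewed, and the job is handed in when it is done.

Besides the shell and the picture viewer there is one more tool, called as a command line: name --argument value ..., lists and objects as JSON in quotes. arm_command: Moves the arm, as the interface text tells. Its arguments: {"type":"object","properties":{"steps":{"type":"array"},"force":{"type":"number"}},"required":["steps"]}

```bash
mkdir -p pics
cat > h.py <<'E'
from plant import *
import numpy as np, cv2
def shot(name,fn):
    c=read_camera(name); cv2.imwrite('pics/'+fn,cv2.cvtColor(c['frame'],cv2.COLOR_RGB2BGR)); return c
E
python3 - <<'E'
from h import *
for n in ['scene','top']:
    c=shot(n,n+'0.png'); print({k:v for k,v in c.items() if k!='frame'})
s=get_state(); print(s)
E
```

```text
{'vfov': 51.40579629689953, 'cx': 326.9109643584838, 'cy': 194.40759115930373, 'dist': array([-0.02560695,  0.        ,  0.        ,  0.        ,  0.        ]), 'position': array([-0.14902137, -0.78882418,  0.66805219]), 'rotation': array([ 0.47084421, -0.15430059, -0.27252215,  0.8247598 ])}
{'vfov': 50.73919545456507, 'cx': 317.69332049542055, 'cy': 204.76689764861152, 'dist': array([0.01430198, 0.        , 0.        , 0.        , 0.        ]), 'position': array([ 0.36038415, -0.02601166,  1.04536453]), 'rotation': array([-0.0355243 ,  0.02615896,  0.71670583, -0.69597879])}
{'time': 0.1, 'qpos': array([-1.32996715e+00,  2.87122241e-01,  1.57807023e+00, -2.16809312e-05,
        1.27859193e+00, -1.50000612e-01]), 'dq': array([-3.01634690e-04, -1.53403476e-03, -1.13429040e-03,  8.72675318e-05,
       -1.12792068e-03, -2.56202871e-04]), 'joint_efforts': array([-1.39478075e-04, -4.07296801e+01, -2.93700349e+01, -1.79939802e-04,
        3.42761123e-03,  2.16365720e-06]), 'eef_pos': array([ 0.2570203 , -0.62349287,  0.23003392]), 'tcp_rot': array([ 9.80965995e-01,  1.94176509e-01, -6.01180805e-05, -1.09427363e-03]), 'contact_force': array([ 0.00795902, -0.33703738, -0.43075454]), 'wrist_torque': array([ 0.02689248, -0.00304742,  0.00171179]), 'opening': 0.9979403038783968}
```

View pics/scene0.png

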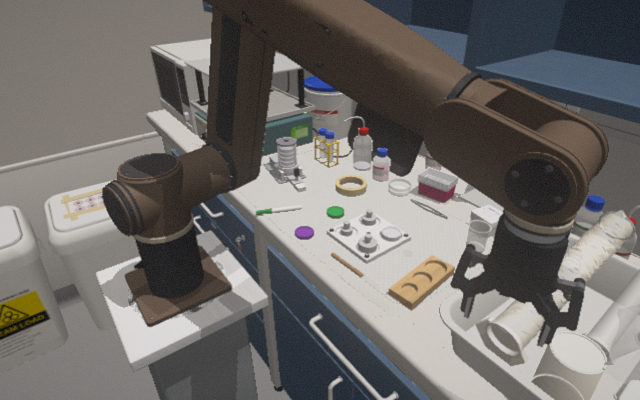

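View pics/top0.png

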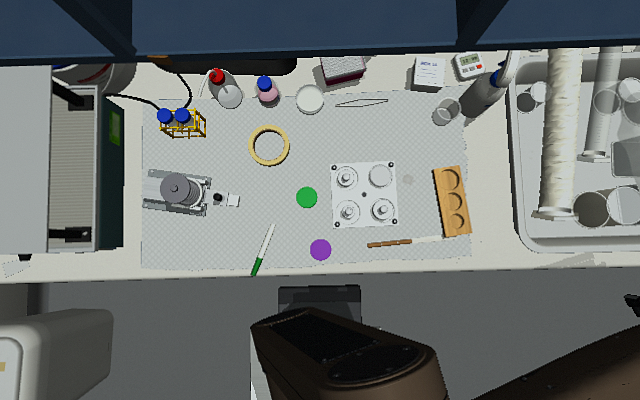

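Run:
```python
import cv2
t=cv2.imread('pics/top0.png')
cv2.imwrite('pics/c1.png',cv2.resize(t[150:250,320:480],None,fx=5,fy=5,interpolation=cv2.INTER_CUBIC))
cv2.imwrite('pics/c2.png',cv2.resize(t[150:240,130:260],None,fx=6,fy=6,interpolation=cv2.INTER_CUBIC))
s=cv2.imread('pics/scene0.png')
cv2.imwrite('pics/c3.png',cv2.resize(s[120:320,240:480],None,fx=3,fy=3,interpolation=cv2.INTER_CUBIC)[:600])
```

```text
(no output)
```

View pics/c1.png

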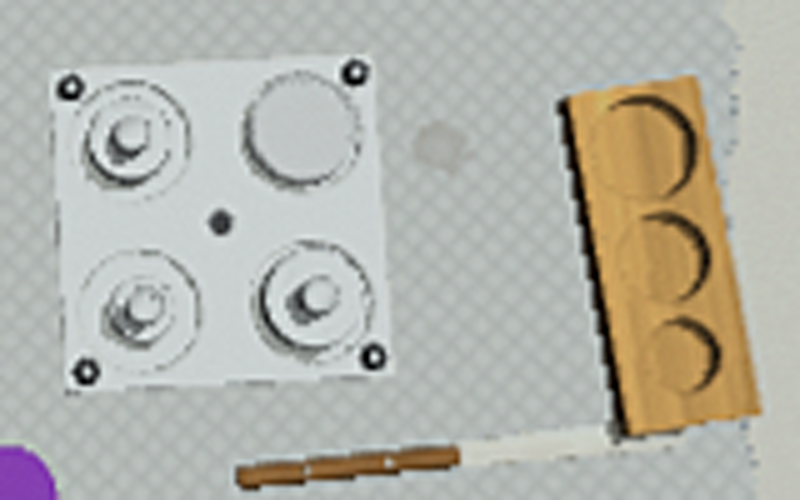

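View pics/c2.png

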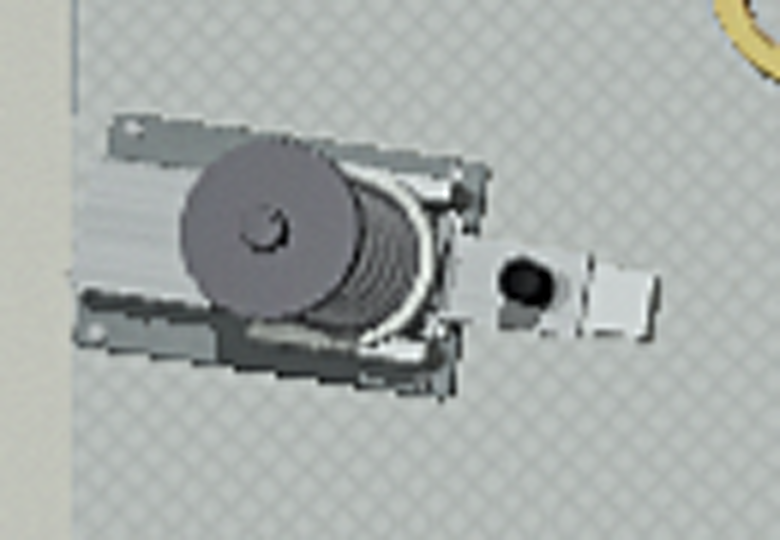

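View pics/c3.png

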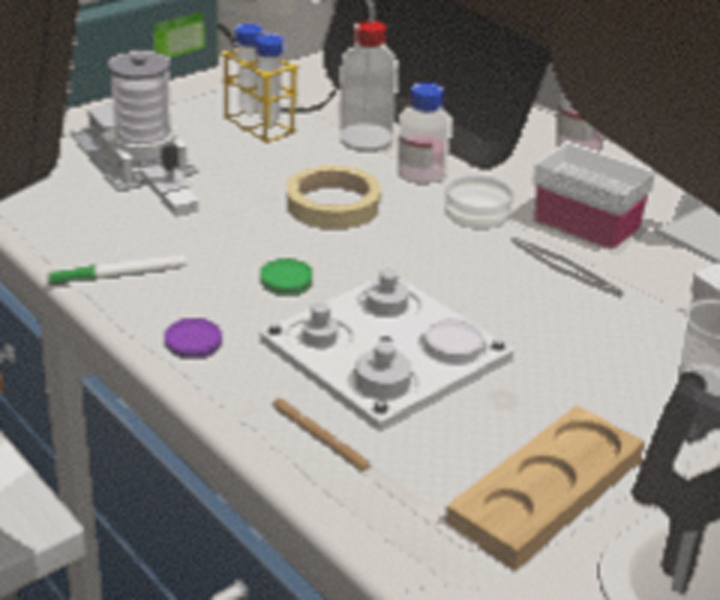

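```bash
cat >> h.py <<'E'
from scipy.spatial.transform import Rotation as R
def cam(name):
    c=read_camera(name); return c
def ray(c,uv):
    f=200/np.tan(np.radians(c['vfov']/2)); K=np.array([[f,0,c['cx']],[0,f,c['cy']],[0,0,1.]])
    n=cv2.undistortPoints(np.array(uv,float).reshape(-1,1,2),K,c['dist']).reshape(-1,2)
    d=np.c_[n[:,0],-n[:,1],-np.ones(len(n))]
    return R.from_quat(c['rotation']).apply(d)
def plane(c,uv,z):
    d=ray(c,uv); p=c['position']; return p+d*((z-p[2])/d[:,2])[:,None]
def proj(c,X):
    f=200/np.tan(np.radians(c['vfov']/2)); K=np.array([[f,0,c['cx']],[0,f,c['cy']],[0,0,1.]])
    q=R.from_quat(c['rotation']).inv().apply(np.atleast_2d(X)-c['position'])*[1,-1,-1]
    return cv2.projectPoints(q,np.zeros(3),np.zeros(3),K,c['dist'])[0].reshape(-1,2)
def tri(ca,ua,cb,ub):
    A=[];b=[]
    a=np.zeros((3,3));v=np.zeros(3)
    for c,u in((ca,ua),(cb,ub)):
        d=ray(c,u)[0];d/=np.linalg.norm(d);M=np.eye(3)-np.outer(d,d);a+=M;v+=M@c['position']
    return np.linalg.solve(a,v)
E
cat > m1.py <<'E'
from h import *
c=cam('top'); s=cam('scene')
def uv(p,off,k): return (np.array(p,float)+.5)/k-.5+np.array(off)
o=(320,150)
P=np.round
print('plate',P(plane(c,uv([(52,72),(375,55),(393,372),(70,390)],o,5),.014)*1e3,1)[:,:2])
sc=plane(c,uv([(70,87),(355,72),(373,357),(87,372)],o,5),.019); print('screws',P(sc*1e3,1)[:,:2],P(sc.mean(0)*1e3,1))
print('knobs TL',P(plane(c,uv([(132,131)],o,5),.048)*1e3,1),'BR L',P(plane(c,uv([(320,296)],o,5),.050)*1e3,1),'BL S',P(plane(c,uv([(148,301)],o,5),.046)*1e3,1))
print('dish',P(plane(c,uv([(303,129)],o,5),.025)*1e3,1))
print('block corners',P(plane(c,uv([(565,97),(697,76),(762,413),(626,437)],o,5),.024)*1e3,1)[:,:2])
o=(130,150)
print('lid',P(plane(c,uv([(270,228)],o,6),.140)*1e3,1),'knob',P(plane(c,uv([(528,282)],o,6),.062)*1e3,1))
o=(240,120)
print('scene lid',P(plane(s,uv([(140,66)],o,3),.140)*1e3,1),'knob',P(plane(s,uv([(171,146)],o,3),.062)*1e3,1))
print('scene knobs L',P(plane(s,uv([(385,348)],o,3),.050)*1e3,1),'M',P(plane(s,uv([(388,276)],o,3),.048)*1e3,1),'S',P(plane(s,uv([(320,311)],o,3),.046)*1e3,1))
E
python3 m1.py
```

```text
plate [[ 551.1  -47. ]
 [ 554.5 -206.6]
 [ 397.9 -208.4]
 [ 393.7  -50.9]]
screws [[ 542.4  -55.5]
 [ 545.5 -195.6]
 [ 405.3 -198.2]
 [ 402.   -59.3]] [ 473.8 -127.1   19. ]
knobs TL [[515.1 -83.5  48. ]] BR L [[ 433.4 -169.3   50. ]] BL S [[433.8 -88.4  46. ]]
dish [[ 517.1 -168.1   25. ]]
block corners [[ 529.  -296.2]
 [ 537.3 -360.5]
 [ 372.8 -382.1]
 [ 363.1 -316.6]]
lid [[486.5 294.2 140. ]] knob [[473.  220.5  62. ]]
scene lid [[473.9 272.  140. ]] knob [[479.6 225.9  62. ]]
scene knobs L [[ 433.4 -172.4   50. ]] M [[510.8 -88.7  48. ]] S [[427.7 -93.2  46. ]]
```

Run:
```python
import cv2,numpy as np
t=cv2.imread('pics/top0.png')
def crop(y0,y1,x0,x1,k,fn):
    a=cv2.resize(t[y0:y1,x0:x1],None,fx=k,fy=k,interpolation=cv2.INTER_CUBIC).astype(float)
    lo,hi=np.percentile(a,2),np.percentile(a,99); a=np.clip((a-lo)/(hi-lo)*255,0,255).astype('uint8')
    cv2.imwrite(fn,a)
crop(162,240,428,474,7,'pics/d1.png')
crop(158,232,327,402,8,'pics/d2.png')
hsv=cv2.cvtColor(t,cv2.COLOR_BGR2HSV)
m=((hsv[...,0]>8)&(hsv[...,0]<25)&(hsv[...,1]>90)&(hsv[...,2]>110)).astype('uint8'); m[:, :428]=0;m[:,475:]=0;m[:160]=0;m[242:]=0
cs=cv2.findContours(m,0,2)[0]; cc=max(cs,key=cv2.contourArea); print(cv2.minAreaRect(cc),cv2.boxPoints(cv2.minAreaRect(cc)))
from h import *
c=cam('top'); b=cv2.boxPoints(cv2.minAreaRect(cc)); print(plane(c,b,.024).round(4)); print(plane(c,b,.024).mean(0))
```

```text
((452.3581237792969, 200.43370056152344), (69.37600708007812, 26.475778579711914), 79.50852966308594) [[433.02524 168.73608]
 [459.05838 163.91513]
 [471.691   232.13132]
 [445.65787 236.95227]]
[[ 0.5296 -0.2972  0.024 ]
 [ 0.5394 -0.3608  0.024 ]
 [ 0.373  -0.3813  0.024 ]
 [ 0.3632 -0.3187  0.024 ]]
[ 0.45129496 -0.33950612  0.024     ]
```

View pics/d1.png

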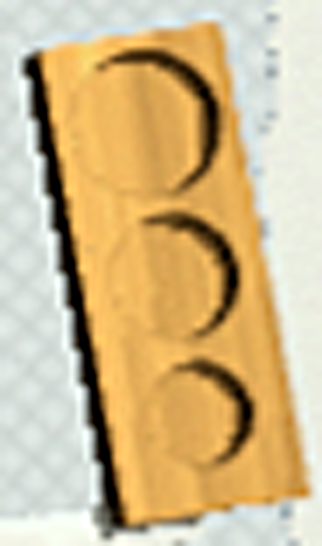

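View pics/d2.png

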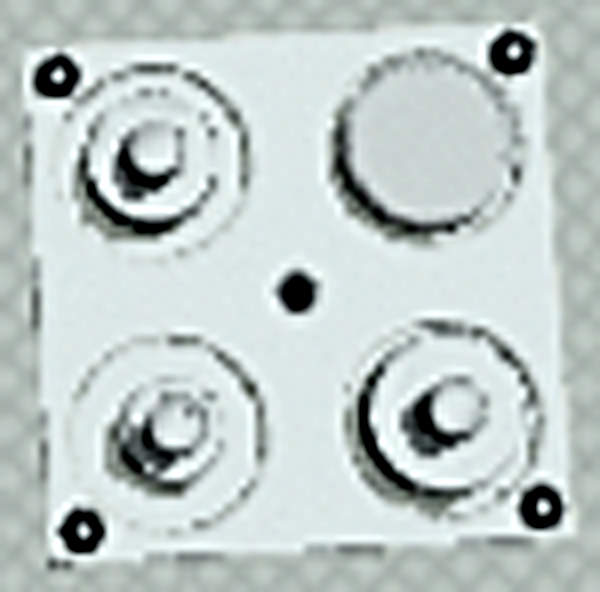

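```bash
cat >> h.py <<'E'
def Rdown(yaw,tilt=0):
    # tool z down, tool x at yaw; tilt about tool y
    b=R.from_matrix(np.array([[np.cos(yaw),np.sin(yaw),0],[np.sin(yaw),-np.cos(yaw),0],[0,0,-1.]]))
    return b*R.from_rotvec([0,tilt,0])
def mv(*T):
    s=get_state(); r0=R.from_quat(s['tcp_rot']); p0=np.array(s['eef_pos'])
    x=r0.as_matrix()[:,0]; print('t',round(s['time'],2),'pos',p0.round(4),'yaw',round(float(np.degrees(np.arctan2(x[1],x[0]))),2),'F',np.round(s['contact_force'],1),'op',round(s['opening'],3))
    for t in T:
        r=(r0.inv()*Rdown(np.radians(t[3]),np.radians(t[4]) if len(t)>4 else 0)).as_rotvec()
        d=r0.inv().apply(np.array(t[:3])-p0)
        print([round(float(v),3) for v in r],[round(float(v),4) for v in d])
E
python3 - <<'E'
from h import *
c=cam('top')
def uv(p,off,k): return (np.array(p,float)+.5)/k-.5+np.array(off)
g=lambda p,o,k,z:(plane(c,uv([p],o,k),z)[0]*1e3).round(1)
print('M',g((156,148),(327,158),8,.048),'L',g((462,408),(327,158),8,.050),'S',g((180,424),(327,158),8,.046))
print('dish0',g((430,143),(327,158),8,.025))
for n,p in dict(L=(146,121),M=(176,277),S=(203,411)).items(): print('bore',n,g(p,(428,162),7,.024))
ang=np.radians(1.5);cc=np.array([.4738,-.1271])
mv((.4334,-.1693,.15,1.5),(.4334,-.1693,.06,1.5))
E
```

```text
M [514.5 -83.7  48. ] L [ 433.9 -171.    50. ] S [432. -88.  46.]
dish0 [ 517.  -168.4   25. ]
bore L [ 503.6 -333.1   24. ]
bore M [ 448.9 -340.4   24. ]
bore S [ 402.4 -347.    24. ]
t 0.3 pos [ 0.2571 -0.6239  0.2309] yaw 22.39 F [ 0.2 -0.   0.4] op 1.0
[-0.001, 0.0, 0.365] [0.3362, -0.3531, 0.0812]
[-0.001, 0.0, 0.365] [0.3362, -0.353, 0.1712]
```

arm_command --steps '[[[0,0,0.365],[0.336,-0.353,0.01],1],[[0,0,0.365],[0.336,-0.353,0.01],1],[[0,0,0.365],[0.336,-0.353,0.01],1],[[0,0,0.365],[0.336,-0.353,0.01],1],[[0,0,0.365],[0.336,-0.353,0.01],1],[[0,0,0.365],[0.336,-0.353,0.01],1],[[0,0,0.365],[0.336,-0.353,0.01],1],[[0,0,0.365],[0.336,-0.353,0.01],1],[[0,0,0.365],[0.336,-0.353,0.06],1],[[0,0,0.365],[0.336,-0.353,0.11],0],[[0,0,0.365],[0.336,-0.353,0.16],0],[[0,0,0.365],[0.336,-0.353,0.16],0]]' --force 40

```text
time: 1.8
eef_pos: [0.4301, -0.1672, 0.0674]
tcp_rot: [1.0, 0.013, -0.004, -0.003]
contact_force: [-0.4, 0.3, 0.4]
opening: 0.499
```

Run:
```python
from h import *
mv((.4336,-.1705,.035,1.5))
c=shot('scene','s1.png'); c=c['frame'][150:300,280:480]; cv2.imwrite('pics/s1c.png',cv2.cvtColor(cv2.resize(c,None,fx=4,fy=4,interpolation=2),4))
```

```text
t 1.8 pos [ 0.4301 -0.1672  0.0674] yaw 1.48 F [-0.4  0.3  0.4] op 0.499
[-0.007, 0.008, -0.0] [0.0037, 0.0036, 0.0324]
```

View pics/s1c.png

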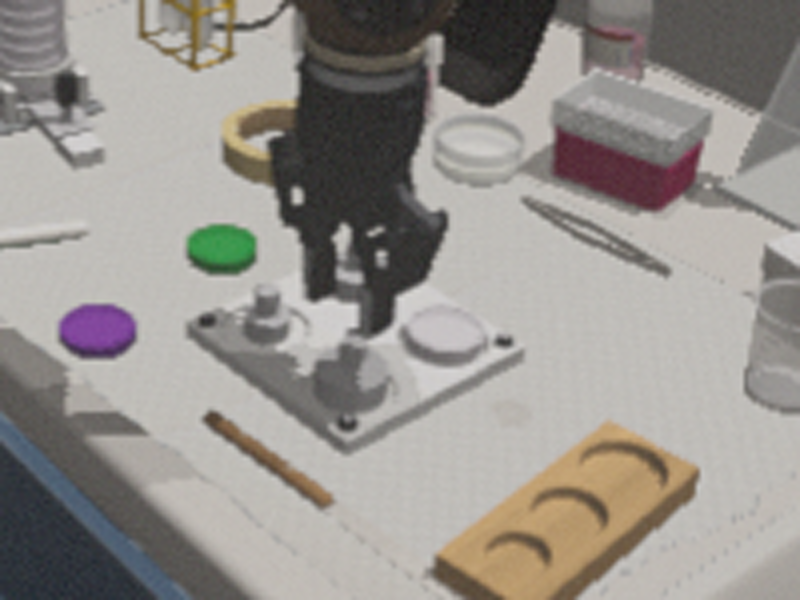

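arm_command --steps '[[[-0.007,0.008,0],[0.0037,0.0036,0.02],0],[[-0.007,0.008,0],[0.0037,0.0036,0.033],0],[[-0.007,0.008,0],[0.0037,0.0036,0.033],-0.2],[[-0.007,0.008,0],[0.0037,0.0036,0.033],-1],[[-0.007,0.008,0],[0.0037,0.0036,0.033],-1],[[-0.007,0.008,0],[0.0037,0.0036,0.033],-1],[[-0.007,0.008,0],[0.0037,0.0036,0.033],-1]]' --force 20

```text
time: 2.72
eef_pos: [0.4368, -0.1726, 0.0385]
tcp_rot: [1.0, 0.013, 0.003, 0.002]
contact_force: [-1.4, 1.0, 6.3]
opening: 0.196
```

Run:
```python
from h import *
mv((.4336,-.1705,.034,1.5),(.4336,-.1705,.034,91.5))
```

```text
t 2.73 pos [ 0.4368 -0.1726  0.0385] yaw 1.49 F [-1.4  1.   6.3] op 0.196
[0.005, -0.006, -0.0] [-0.0032, -0.0022, 0.0045]
[0.009, -0.001, -1.571] [-0.0032, -0.0022, 0.0045]
```

Run:
```python
from h import *
for i in range(3):
    cam('top'); mv()
```

```text
t 2.77 pos [ 0.4368 -0.1726  0.0385] yaw 1.48 F [-0.4  1.8  7. ] op 0.198
t 2.83 pos [ 0.4368 -0.1726  0.0385] yaw 1.48 F [-0.1  1.1  5.9] op 0.195
t 2.88 pos [ 0.4368 -0.1726  0.0385] yaw 1.48 F [-1.2  1.2  6.3] op 0.196
```

arm_command --steps '[[[0,0,0],[0,0,0],-0.2],[[0,0,0],[0,0,0],-0.2]]'

```text
time: 3.12
eef_pos: [0.4367, -0.1726, 0.0385]
tcp_rot: [1.0, 0.013, 0.003, 0.002]
contact_force: [-0.3, -0.3, 0.4]
opening: 0.4
```

Run:
```python
from h import *
mv((.4336,-.1705,.036,1.5),(.4336,-.1705,.036,91.5))
```

```text
t 3.12 pos [ 0.4367 -0.1726  0.0385] yaw 1.48 F [-0.3 -0.3  0.4] op 0.4
[0.005, -0.006, -0.0] [-0.0031, -0.0022, 0.0024]
[0.009, -0.001, -1.571] [-0.0031, -0.0022, 0.0024]
```

arm_command --steps '[[[0,0,0],[-0.003,-0.002,0],-0.2],[[0,0,0],[-0.003,-0.002,0],-0.2],[[0,0,0],[-0.003,-0.002,0],-0.2]]'

```text
time: 3.5
eef_pos: [0.4336, -0.1706, 0.0383]
tcp_rot: [1.0, 0.013, 0.003, 0.002]
contact_force: [-0.1, 0.1, 0.8]
opening: 0.398
```

Run:
```python
from h import *
mv((.4336,-.1705,.036,1.5),(.4336,-.1705,.036,91.5))
```

```text
t 3.5 pos [ 0.4336 -0.1706  0.0383] yaw 1.49 F [-0.1  0.1  0.8] op 0.398
[0.005, -0.006, -0.0] [0.0, -0.0001, 0.0023]
[0.009, -0.001, -1.571] [0.0, -0.0001, 0.0023]
```

arm_command --steps '[[[0,0,-0.79],[0,0,0.001],-0.1],[[0,0,-1.571],[0,0,0.001],-0.1],[[0,0,-1.571],[0,0,0.001],-0.1],[[0,0,-1.571],[0,0,0.001],-0.1],[[0,0,-1.571],[0,0,0.001],-0.1],[[0,0,-1.571],[0,0,0.001],-0.1],[[0,0,-1.571],[0,0,0.001],-0.1],[[0,0,-1.571],[0,0,0.001],-0.1],[[0,0,-1.571],[0,0,0.001],-0.1],[[0,0,-1.571],[0,0,0.001],-1],[[0,0,-1.571],[0,0,0.001],-1],[[0,0,-1.571],[0,0,0.001],-1]]' --force 20

```text
time: 5.0
eef_pos: [0.4338, -0.1707, 0.0374]
tcp_rot: [0.698, 0.716, 0.001, 0.004]
contact_force: [0.4, -0.2, -0.4]
opening: 0.196
```

Run:
```python
from h import *
mv((.5036,-.3331,.15,91.5))
```

```text
t 5.0 pos [ 0.4338 -0.1707  0.0374] yaw 91.45 F [ 0.4 -0.2 -0.4] op 0.196
[0.007, 0.005, -0.001] [-0.1647, 0.0664, -0.1113]
```

arm_command --steps '[[[0.007,0.005,0],[-0.0019,0,0],-0.4],[[0.007,0.005,0],[-0.0019,0,0],-0.4],[[0.007,0.005,0],[-0.0019,0,0],-1],[[0.007,0.005,0],[-0.0019,0,0],-1],[[0.007,0.005,0],[-0.0019,0,0],-1],[[0.007,0.005,0],[-0.0019,0,-0.01],-1],[[0.007,0.005,0],[-0.0019,0,-0.05],-1],[[0.007,0.005,0],[-0.0019,0,-0.05],-1]]' --force 80

```text
time: 6.0
eef_pos: [0.4355, -0.1735, 0.0901]
tcp_rot: [0.698, 0.716, 0.001, 0.003]
contact_force: [0.6, -0.7, -2.3]
opening: 0.166
```

Run:
```python
from h import *
mv((.5036,-.3331,.088,91.5))
```

```text
t 6.0 pos [ 0.4355 -0.1735  0.0901] yaw 91.46 F [ 0.6 -0.7 -2.3] op 0.166
[0.006, 0.004, -0.001] [-0.1612, 0.064, 0.0032]
```

arm_command --steps '[[[0.006,0.004,0],[-0.04,0.016,0.003],-1],[[0.006,0.004,0],[-0.08,0.032,0.003],-1],[[0.006,0.004,0],[-0.12,0.048,0.003],-1],[[0.006,0.004,0],[-0.1612,0.064,0.003],-1],[[0.006,0.004,0],[-0.1612,0.064,0.003],-1],[[0.006,0.004,0],[-0.1612,0.064,0.003],-1],[[0.006,0.004,0],[-0.1612,0.064,0.02],-1],[[0.006,0.004,0],[-0.1612,0.064,0.03],-1],[[0.006,0.004,0],[-0.1612,0.064,0.03],-1]]'

```text
time: 7.12
eef_pos: [0.5026, -0.3316, 0.0591]
tcp_rot: [0.698, 0.716, -0.0, -0.002]
contact_force: [0.9, 0.4, -2.6]
opening: 0.164
```

Run:
```python
from h import *
mv((.5036,-.3331,.05,91.5))
c=shot('scene','s2.png'); f=c['frame'][180:320,360:520]; cv2.imwrite('pics/s2c.png',cv2.cvtColor(cv2.resize(f,None,fx=5,fy=4,interpolation=2),4))
c=shot('top','t2.png'); f=c['frame'][150:250,380:480]; cv2.imwrite('pics/t2c.png',cv2.cvtColor(cv2.resize(f,None,fx=6,fy=6,interpolation=2),4))
mv((.5036,-.3331,.05,91.5))
```

```text
t 7.12 pos [ 0.5026 -0.3316  0.0591] yaw 91.49 F [ 0.9  0.4 -2.6] op 0.164
[-0.003, -0.003, -0.0] [-0.0015, 0.0009, 0.0091]
t 7.22 pos [ 0.5038 -0.3329  0.061 ] yaw 91.48 F [-0.  -0.8 -2.4] op 0.167
[-0.001, -0.0, -0.0] [-0.0002, -0.0002, 0.011]
```

View pics/s2c.png

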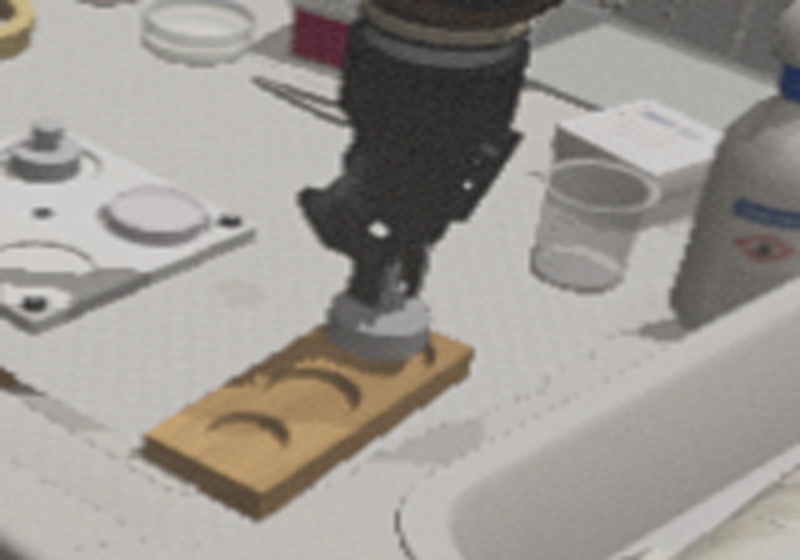

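View pics/t2c.png

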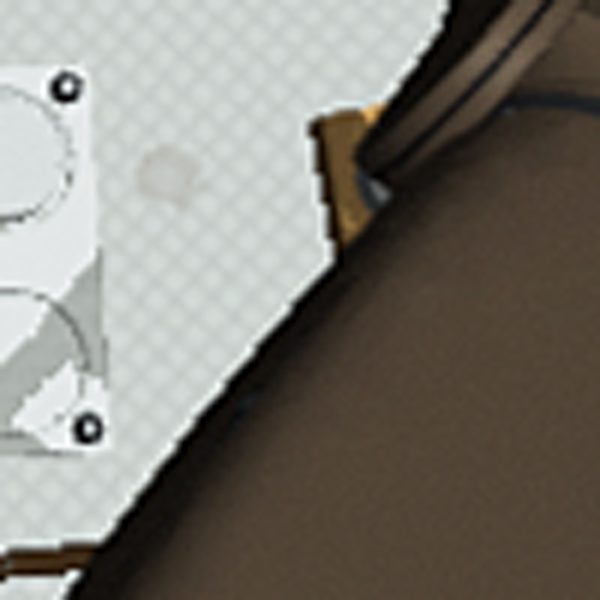

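arm_command --steps '[[[0,0,0],[-0.0002,-0.0002,0.008],-1],[[0,0,0],[-0.0002,-0.0002,0.011],-1],[[0,0,0],[-0.0002,-0.0002,0.014],-1],[[0,0,0],[-0.0002,-0.0002,0.014],-1]]'

```text
time: 7.72
eef_pos: [0.5034, -0.3331, 0.0467]
tcp_rot: [0.698, 0.716, -0.0, -0.0]
contact_force: [-0.7, -0.1, -3.4]
opening: 0.165
```

Run:
```python
from h import *
cam('top');mv((.5036,-.3331,.0415,91.5))
```

```text
t 7.78 pos [ 0.5034 -0.3331  0.0468] yaw 91.48 F [-0.1 -0.3 -3.5] op 0.167
[-0.001, -0.0, -0.0] [0.0, 0.0002, 0.0053]
```

arm_command --steps '[[[0,0,0],[0,0,0.004],-1],[[0,0,0],[0,0,0.006],-1],[[0,0,0],[0,0,0.006],-1]]'

```text
time: 8.15
eef_pos: [0.5036, -0.3334, 0.0418]
tcp_rot: [0.698, 0.716, -0.0, -0.0]
contact_force: [-3.0, 0.4, 4.3]
opening: 0.166
```

Run:
```python
from h import *
cam('top');mv((.5036,-.3331,.0415,91.5))
```

```text
t 8.2 pos [ 0.5036 -0.3334  0.0418] yaw 91.49 F [-2.9  1.2  4. ] op 0.165
[-0.001, 0.0, -0.0] [0.0003, 0.0001, 0.0003]
```

arm_command --steps '[[[0,0,0],[0,0,0],-0.3],[[0,0,0],[0,0,0],-0.3],[[0,0,0],[0,0,-0.03],-0.3],[[0,0,0],[0,0,-0.06],-0.3],[[0,0,0],[0,0,-0.06],-0.3],[[0,0,0],[0,0,-0.06],-0.3]]'

```text
time: 8.95
eef_pos: [0.5032, -0.3329, 0.1008]
tcp_rot: [0.698, 0.716, -0.0, -0.001]
contact_force: [0.6, -0.2, 0.3]
opening: 0.353
```

Run:
```python
from h import *
cam('top');mv((.5145,-.0837,.1,91.5),(.5145,-.0837,.035,91.5))
```

```text
t 9.0 pos [ 0.5029 -0.3327  0.1002] yaw 91.48 F [ 0.3  0.4 -0.6] op 0.349
[-0.003, -0.002, -0.0] [0.2486, 0.018, 0.0005]
[-0.003, -0.002, -0.0] [0.2485, 0.0182, 0.0655]
```

arm_command --steps '[[[-0.003,-0.002,0],[0.2486,0.018,0],0],[[-0.003,-0.002,0],[0.2486,0.018,0],0],[[-0.003,-0.002,0],[0.2486,0.018,0],0],[[-0.003,-0.002,0],[0.2486,0.018,0],0],[[-0.003,-0.002,0],[0.2486,0.018,0],0],[[-0.003,-0.002,0],[0.2486,0.018,0],0],[[-0.003,-0.002,0],[0.2486,0.018,0.03],0],[[-0.003,-0.002,0],[0.2485,0.018,0.055],0],[[-0.003,-0.002,0],[0.2485,0.0182,0.055],0],[[-0.003,-0.002,0],[0.2485,0.0182,0.055],0]]'

```text
time: 10.25
eef_pos: [0.5151, -0.085, 0.0461]
tcp_rot: [0.698, 0.716, 0.0, 0.001]
contact_force: [1.3, -0.7, -0.2]
opening: 0.503
```

Run:
```python
from h import *
c=shot('scene','s3.png'); f=c['frame'][150:300,280:480]; cv2.imwrite('pics/s3c.png',cv2.cvtColor(cv2.resize(f,None,fx=4,fy=4,interpolation=2),4))
mv((.5145,-.0837,.035,91.5))
```

```text
t 10.3 pos [ 0.5154 -0.0848  0.0466] yaw 91.41 F [0.6 0.7 0.3] op 0.496
[0.002, 0.001, -0.002] [0.0012, -0.0009, 0.0116]
```

View pics/s3c.png

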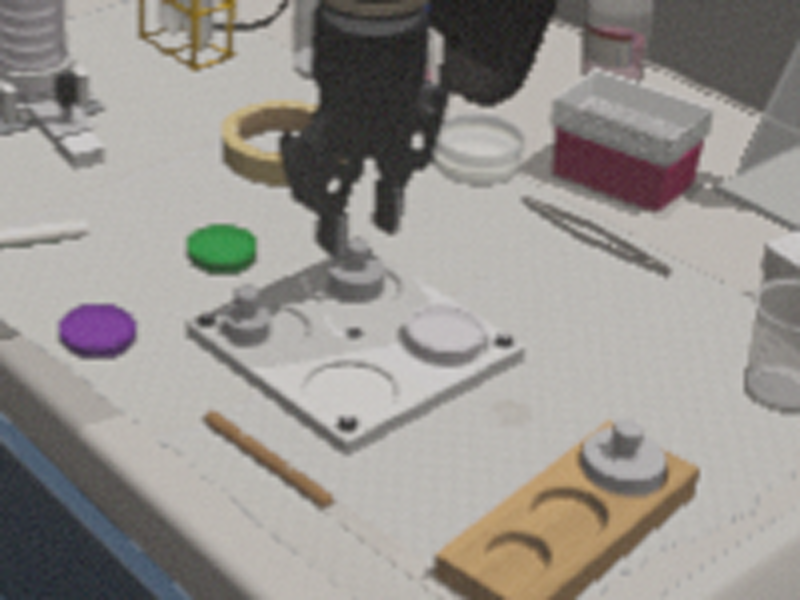

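arm_command --steps '[[[0.002,0.001,0],[0.0012,-0.0009,0.0116],0],[[0.002,0.001,0],[0.0012,-0.0009,0.0116],-0.2],[[0.002,0.001,0],[0.0012,-0.0009,0.0116],-1],[[0.002,0.001,0],[0.0012,-0.0009,0.0116],-1],[[0.002,0.001,0],[0.0012,-0.0009,0.0116],-1],[[0.002,0.001,0],[0.0012,-0.0009,0.0116],-1]]' --force 20

```text
time: 11.05
eef_pos: [0.5146, -0.0836, 0.0351]
tcp_rot: [0.698, 0.716, -0.0, 0.0]
contact_force: [-0.7, 0.2, -0.3]
opening: 0.199
```

arm_command --steps '[[[0,0,0],[0,0,0],-0.3],[[0,0,0],[0,0,0],-0.2],[[0,0,1.571],[0,0,0],-0.2],[[0,0,1.571],[0,0,0],-0.2],[[0,0,1.571],[0,0,0],-0.2],[[0,0,1.571],[0,0,0],-0.2],[[0,0,1.571],[0,0,0],-0.2],[[0,0,1.571],[0,0,0],-0.2],[[0,0,1.571],[0,0,0],-0.2],[[0,0,1.571],[0,0,0],-0.2],[[0,0,1.571],[0,0,0],-0.2],[[0,0,1.571],[0,0,0],-0.2]]'

```text
time: 12.55
eef_pos: [0.5146, -0.0837, 0.0352]
tcp_rot: [1.0, 0.013, 0.0, 0.0]
contact_force: [-0.3, 0.8, -0.4]
opening: 0.401
```

arm_command --steps '[[[0,0,0],[0,0,0],-1],[[0,0,0],[0,0,0],-1],[[0,0,0],[0,0,0],-1]]' --force 80

```text
time: 12.92
eef_pos: [0.5148, -0.0837, 0.0355]
tcp_rot: [1.0, 0.013, 0.0, 0.0]
contact_force: [-0.4, 0.1, 3.1]
opening: 0.169
```

Run:
```python
from h import *
cam('top');mv((.4489,-.3404,.088,1.5))
```

```text
t 12.97 pos [ 0.5149 -0.0837  0.0356] yaw 1.48 F [-0.8 -0.3  3.8] op 0.165
[0.0, -0.001, -0.0] [-0.0725, 0.2549, -0.0524]
```

arm_command --steps '[[[0,0,0],[0,0,-0.02],-1],[[0,0,0],[0,0,-0.05],-1],[[0,0,0],[0,0.01,-0.06],-1],[[0,0,0],[-0.015,0.05,-0.06],-1],[[0,0,0],[-0.03,0.1,-0.06],-1],[[0,0,0],[-0.045,0.15,-0.06],-1],[[0,0,0],[-0.06,0.2,-0.06],-1],[[0,0,0],[-0.0725,0.2549,-0.06],-1],[[0,0,0],[-0.0725,0.2549,-0.055],-1],[[0,0,0],[-0.0725,0.2549,-0.04],-1],[[0,0,0],[-0.0725,0.2549,-0.025],-1],[[0,0,0],[-0.0725,0.2549,-0.025],-1]]'

```text
time: 14.48
eef_pos: [0.4478, -0.3378, 0.0578]
tcp_rot: [1.0, 0.014, -0.002, -0.002]
contact_force: [-0.6, 1.1, -2.2]
opening: 0.169
```

Run:
```python
from h import *
c=shot('scene','s4.png'); f=c['frame'][180:320,360:520]; cv2.imwrite('pics/s4c.png',cv2.cvtColor(cv2.resize(f,None,fx=5,fy=4,interpolation=2),4))
cam('top');mv((.4489,-.3404,.046,1.5))
```

```text
t 14.57 pos [ 0.449  -0.3393  0.06  ] yaw 1.56 F [ 0.6 -0.4 -1.4] op 0.163
[-0.0, 0.0, 0.001] [-0.0002, 0.0011, 0.014]
```

View pics/s4c.png

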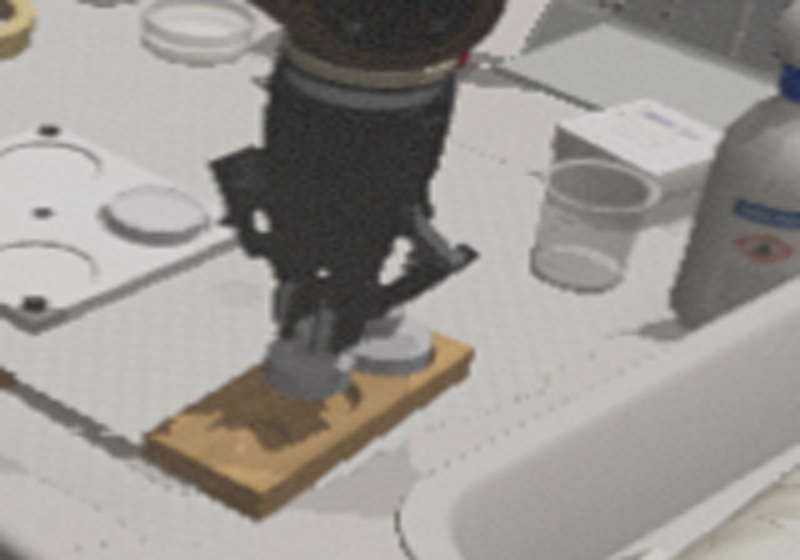

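arm_command --steps '[[[0,0,0],[-0.0002,0.0011,0.003],-1],[[0,0,0],[-0.0002,0.0011,0.007],-1],[[0,0,0],[-0.0002,0.0011,0.011],-1],[[0,0,0],[-0.0002,0.0011,0.014],-1],[[0,0,0],[-0.0002,0.0011,0.014],-1]]'

```text
time: 15.2
eef_pos: [0.4488, -0.3405, 0.0458]
tcp_rot: [1.0, 0.014, -0.0, -0.0]
contact_force: [0.4, 0.6, -1.5]
opening: 0.167
```

Run:
```python
from h import *
cam('top');mv((.4489,-.3404,.0396,1.5))
```

```text
t 15.25 pos [ 0.4488 -0.3405  0.0459] yaw 1.55 F [-0.6 -0.2 -1.9] op 0.167
[-0.001, 0.0, 0.001] [0.0001, -0.0001, 0.0063]
```

In the bore, below its rim, without contact. Seat it and release.

arm_command --steps '[[[0,0,0],[0,0,0.004],-1],[[0,0,0],[0,0,0.0066],-1],[[0,0,0],[0,0,0.0066],-1],[[0,0,0],[0,0,0.0066],-1]]'

```text
time: 15.75
eef_pos: [0.4488, -0.3405, 0.0396]
tcp_rot: [1.0, 0.014, -0.0, -0.0]
contact_force: [-1.3, 0.7, 1.1]
opening: 0.165
```

arm_command --steps '[[[0,0,0],[0,0,0],-0.3],[[0,0,0],[0,0,0],-0.3],[[0,0,0],[0,0,-0.03],-0.3],[[0,0,0],[0,0.0,-0.06],-0.3],[[0,0,0],[0,-0.05,-0.1],-0.3],[[0,0,0],[0,-0.05,-0.1],-0.3]]'

```text
time: 16.5
eef_pos: [0.4491, -0.29, 0.1431]
tcp_rot: [1.0, 0.015, 0.002, 0.002]
contact_force: [-0.8, -1.3, 0.2]
opening: 0.353
```

Run:
```python
from h import *
c=shot('scene','s5.png'); f=c['frame'][170:320,310:480]; cv2.imwrite('pics/s5c.png',cv2.cvtColor(cv2.resize(f,None,fx=4.7,fy=4,interpolation=2),4))
c=shot('top','t5.png'); f=c['frame'][150:250,320:480]; cv2.imwrite('pics/t5c.png',cv2.cvtColor(cv2.resize(f,None,fx=5,fy=5,interpolation=2),4))
mv()
```

```text
t 16.6 pos [ 0.4478 -0.2905  0.1401] yaw 1.61 F [-1.2 -0.2 -0.1] op 0.349
```

View pics/s5c.png

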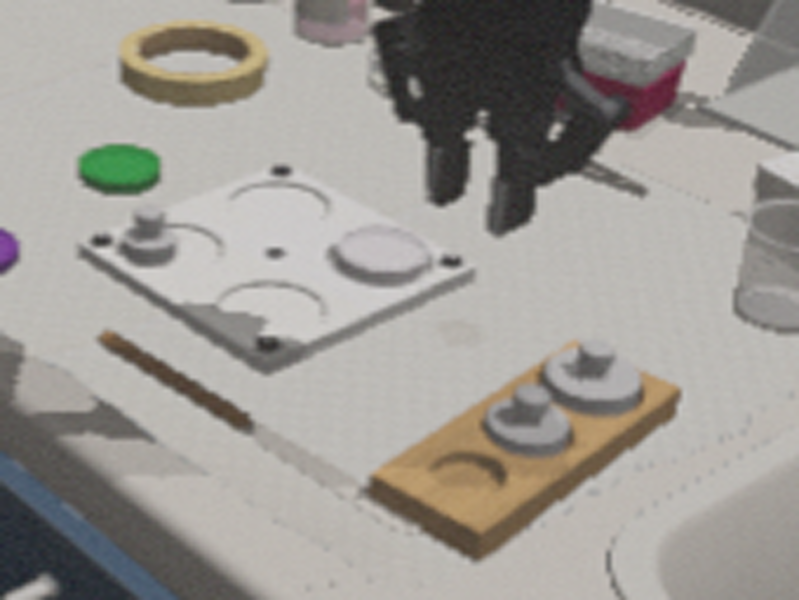

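View pics/t5c.png

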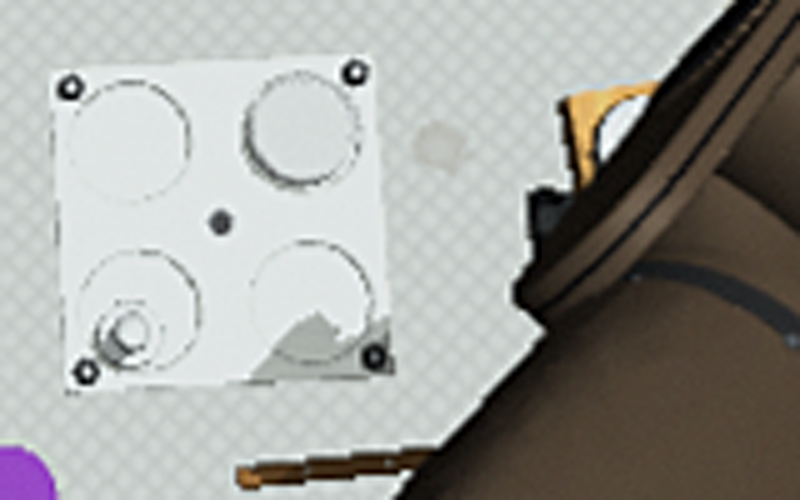

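Run:
```python
from h import *
c=cam('top');s=cam('scene')
ut=np.array([(133.5)/5-.5+320,331.5/5-.5+150]); us=np.array([149.5/4.7-.5+310,214.5/4-.5+170])
print(tri(c,ut,s,us).round(4)); 
for z in(.046,.05): print(z,plane(c,[ut],z).round(4),plane(s,[us],z).round(4))
f=cv2.imread('pics/s5.png')[205:245,320:370]; cv2.imwrite('pics/s5d.png',cv2.resize(f,None,fx=12,fy=12,interpolation=2))
f=cv2.imread('pics/t5.png')[198:232,328:368]; cv2.imwrite('pics/t5d.png',cv2.resize(f,None,fx=15,fy=15,interpolation=2))
```

```text
[ 0.4201 -0.0811  0.0431]
0.046 [[ 0.4197 -0.0808  0.046 ]] [[ 0.4177 -0.0845  0.046 ]]
0.05 [[ 0.4195 -0.0806  0.05  ]] [[ 0.414  -0.0891  0.05  ]]
```

View pics/s5d.png

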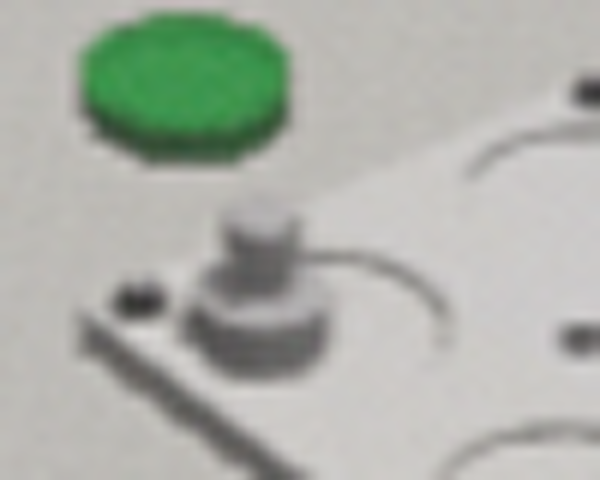

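View pics/t5d.png

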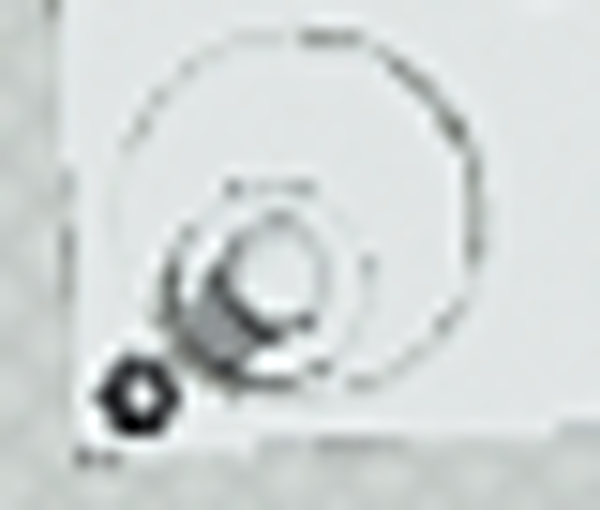

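Run:
```python
from h import *
cam('top');mv((.42,-.0807,.1,1.5),(.42,-.0807,.033,1.5))
```

```text
t 16.75 pos [ 0.4469 -0.2907  0.1382] yaw 1.52 F [ 0.5 -0.2 -0.2] op 0.35
[-0.002, 0.002, 0.0] [-0.0213, -0.2106, 0.0387]
[-0.002, 0.002, 0.0] [-0.0212, -0.2104, 0.1057]
```

arm_command --steps '[[[0,0,0],[-0.021,-0.2106,0.02],0],[[0,0,0],[-0.021,-0.2106,0.02],0],[[0,0,0],[-0.021,-0.2106,0.02],0],[[0,0,0],[-0.021,-0.2106,0.02],0],[[0,0,0],[-0.021,-0.2106,0.05],0],[[0,0,0],[-0.021,-0.2106,0.08],0],[[0,0,0],[-0.021,-0.2106,0.09],0],[[0,0,0],[-0.021,-0.2106,0.09],0],[[0,0,0],[-0.021,-0.2106,0.09],0]]' --force 20

```text
time: 17.88
eef_pos: [0.421, -0.0812, 0.0496]
tcp_rot: [1.0, 0.013, -0.0, -0.001]
contact_force: [-1.3, -0.2, -0.4]
opening: 0.503
```

Run:
```python
from h import *
c=shot('scene','s6.png'); f=c['frame'][170:290,310:430]; cv2.imwrite('pics/s6c.png',cv2.cvtColor(cv2.resize(f,None,fx=5,fy=5,interpolation=2),4))
cam('top');mv((.42,-.0807,.033,1.5))
```

```text
t 17.98 pos [ 0.4211 -0.0811  0.0498] yaw 1.5 F [-0.3  0.4  0.1] op 0.502
[-0.001, -0.0, 0.0] [-0.0011, -0.0005, 0.0168]
```

View pics/s6c.png

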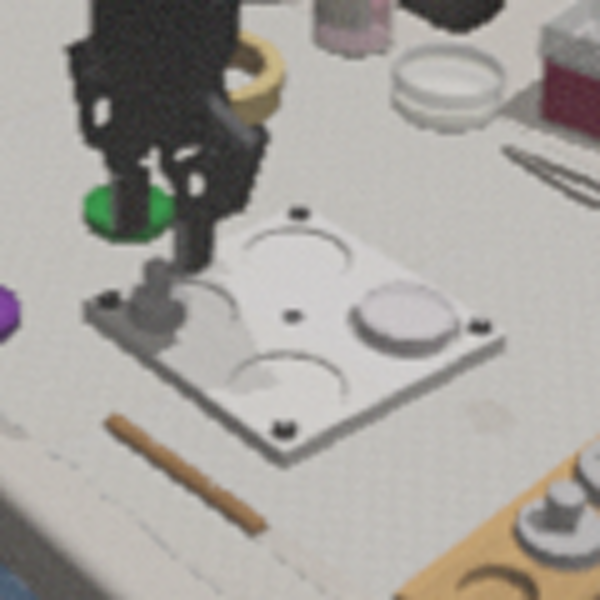

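arm_command --steps '[[[0,0,0],[-0.0011,-0.0005,0.0168],0],[[0,0,0],[-0.0011,-0.0005,0.0168],-0.2],[[0,0,0],[-0.0011,-0.0005,0.0168],-1],[[0,0,0],[-0.0011,-0.0005,0.0168],-1],[[0,0,0],[-0.0011,-0.0005,0.0168],-1],[[0,0,0],[-0.0011,-0.0005,0.0168],-1]]' --force 20

```text
time: 18.73
eef_pos: [0.4205, -0.0809, 0.0337]
tcp_rot: [1.0, 0.013, 0.001, -0.0]
contact_force: [-0.1, -0.4, 3.8]
opening: 0.195
```

arm_command --steps '[[[0,0,0],[0,0,0],-0.3],[[0,0,0],[0,0,0],-0.2],[[0,0,-1.571],[0,0,0],-0.2],[[0,0,-1.571],[0,0,0],-0.2],[[0,0,-1.571],[0,0,0],-0.2],[[0,0,-1.571],[0,0,0],-0.2],[[0,0,-1.571],[0,0,0],-0.2],[[0,0,-1.571],[0,0,0],-0.2],[[0,0,-1.571],[0,0,0],-0.2],[[0,0,-1.571],[0,0,0],-0.2],[[0,0,-1.571],[0,0,0],-0.2],[[0,0,-1.571],[0,0,0],-0.2]]'

```text
time: 20.23
eef_pos: [0.4204, -0.0808, 0.0334]
tcp_rot: [0.698, 0.716, 0.0, 0.0]
contact_force: [-0.5, 0.2, 0.4]
opening: 0.398
```

arm_command --steps '[[[0,0,0],[0,0,0],-1],[[0,0,0],[0,0,0],-1],[[0,0,0],[0,0,0],-1]]' --force 80

```text
time: 20.6
eef_pos: [0.4204, -0.0809, 0.0336]
tcp_rot: [0.698, 0.716, 0.0, 0.0]
contact_force: [-0.2, 0.7, 2.0]
opening: 0.165
```

Run:
```python
from h import *
cam('top');mv((.4024,-.347,.085,91.5))
```

```text
t 20.65 pos [ 0.4204 -0.0809  0.0336] yaw 91.46 F [-1.1 -0.2  2.7] op 0.17
[0.001, -0.0, -0.001] [-0.2656, -0.0247, -0.0516]
```

arm_command --steps '[[[0,0,0],[0,0,-0.02],-1],[[0,0,0],[0,0,-0.05],-1],[[0,0,0],[-0.01,0,-0.06],-1],[[0,0,0],[-0.05,-0.005,-0.06],-1],[[0,0,0],[-0.1,-0.01,-0.06],-1],[[0,0,0],[-0.15,-0.014,-0.06],-1],[[0,0,0],[-0.2,-0.019,-0.06],-1],[[0,0,0],[-0.25,-0.023,-0.06],-1],[[0,0,0],[-0.2656,-0.0247,-0.055],-1],[[0,0,0],[-0.2656,-0.0247,-0.04],-1],[[0,0,0],[-0.2656,-0.0247,-0.025],-1],[[0,0,0],[-0.2656,-0.0247,-0.025],-1]]'

```text
time: 22.15
eef_pos: [0.4013, -0.344, 0.0556]
tcp_rot: [0.698, 0.717, 0.001, -0.003]
contact_force: [-0.9, 0.5, -0.9]
opening: 0.171
```

Run:
```python
from h import *
c=shot('scene','s7.png'); f=c['frame'][180:320,360:520]; cv2.imwrite('pics/s7c.png',cv2.cvtColor(cv2.resize(f,None,fx=5,fy=4,interpolation=2),4))
cam('top');mv((.4024,-.347,.044,91.5))
```

```text
t 22.25 pos [ 0.4025 -0.3457  0.0579] yaw 91.54 F [-0.5  0.2 -1.2] op 0.167
[0.0, -0.002, 0.001] [-0.0013, -0.0001, 0.0139]
```

View pics/s7c.png

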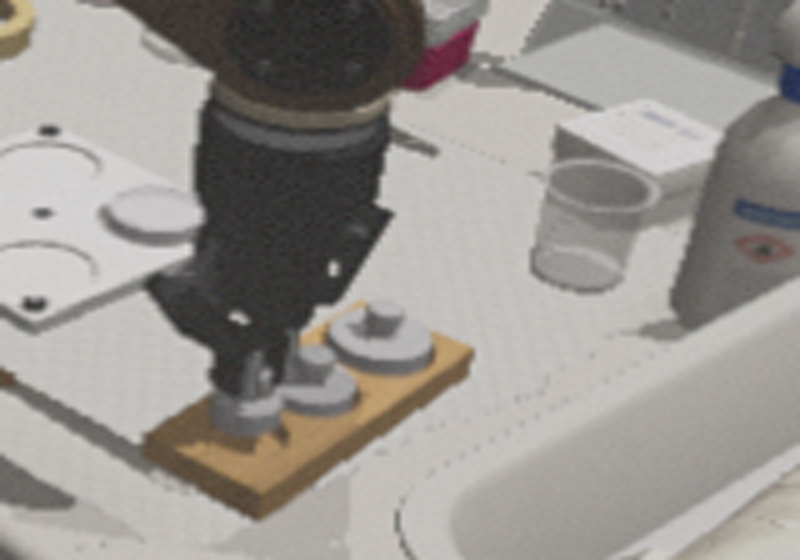

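arm_command --steps '[[[0,0,0],[-0.0009,-0.0001,0.003],-1],[[0,0,0],[-0.0009,-0.0001,0.007],-1],[[0,0,0],[-0.0009,-0.0001,0.011],-1],[[0,0,0],[-0.0009,-0.0001,0.0135],-1],[[0,0,0],[-0.0009,-0.0001,0.0135],-1]]'

```text
time: 22.88
eef_pos: [0.4023, -0.3465, 0.044]
tcp_rot: [0.698, 0.716, 0.001, -0.001]
contact_force: [0.3, -0.4, -1.7]
opening: 0.164
```

Run:
```python
from h import *
cam('top');mv((.4024,-.3466,.0376,91.5))
```

```text
t 22.93 pos [ 0.4024 -0.3466  0.0442] yaw 91.53 F [-0.5  0.8 -1.7] op 0.162
[0.0, -0.002, 0.001] [0.0, 0.0, 0.0066]
```

arm_command --steps '[[[0,0,0],[0,0,0.004],-1],[[0,0,0],[0,0,0.007],-1],[[0,0,0],[0,0,0.007],-1],[[0,0,0],[0,0,0.007],-1]]'

```text
time: 23.42
eef_pos: [0.4024, -0.3468, 0.0376]
tcp_rot: [0.698, 0.717, 0.001, -0.001]
contact_force: [-1.5, 1.7, 3.7]
opening: 0.168
```

arm_command --steps '[[[0,0,0],[0,0,0],-0.4],[[0,0,0],[0,0,0],-0.4],[[0,0,0],[0,0,-0.03],-0.4],[[0,0,0],[0.0,0.0,-0.06],-0.4],[[0,0,0],[0.05,0,-0.11],-0.4],[[0,0,0],[0.1,0,-0.15],-0.4],[[0,0,0],[0.15,0,-0.15],-0.4],[[0,0,0],[0.2,0,-0.15],-0.4],[[0,0,0],[0.25,0,-0.15],-0.4],[[0,0,0],[0.3,0,-0.15],-0.4],[[0,0,0],[0.35,0,-0.15],-0.4],[[0,0,0],[0.35,0,-0.15],-0.4]]'

```text
time: 24.92
eef_pos: [0.3925, 0.0056, 0.1879]
tcp_rot: [0.695, 0.719, 0.001, -0.001]
contact_force: [0.3, -0.7, -0.9]
opening: 0.297
```

Run:
```python
from h import *
c=shot('scene','s8.png'); f=c['frame'][120:320,240:480]; cv2.imwrite('pics/s8c.png',cv2.cvtColor(cv2.resize(f,None,fx=3,fy=3,interpolation=2),4))
c=shot('top','t8.png'); f=c['frame'][130:260,130:480]; cv2.imwrite('pics/t8c.png',cv2.cvtColor(cv2.resize(f,None,fx=2.28,fy=2.28,interpolation=2),4))
mv()
```

```text
t 25.02 pos [0.393  0.0031 0.1881] yaw 91.63 F [-0.6 -0.   0.2] op 0.3
```

View pics/s8c.png

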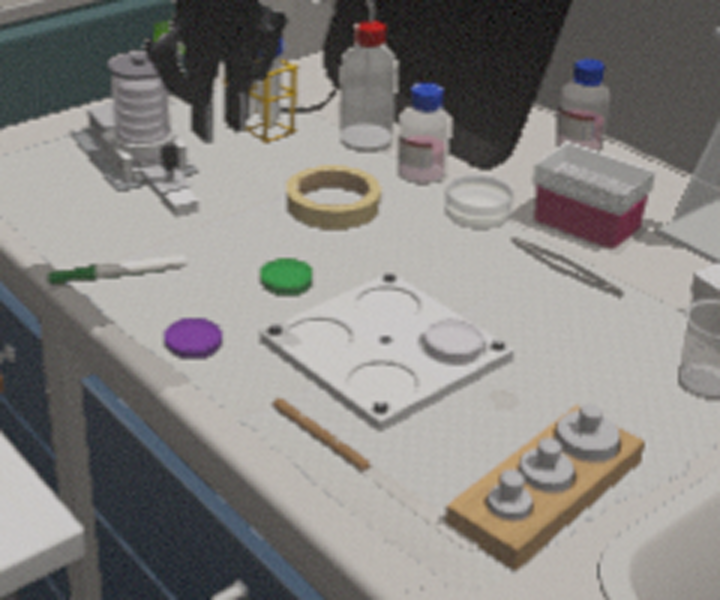

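View pics/t8c.png

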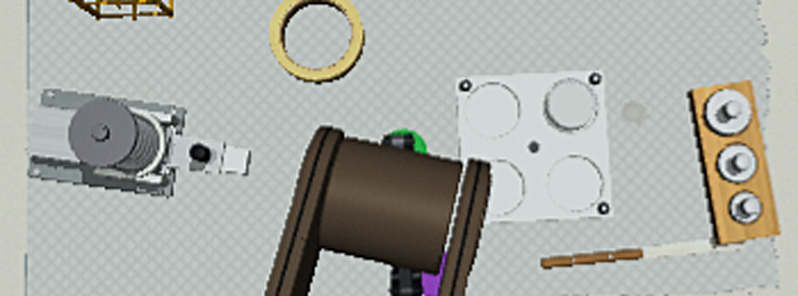

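Run:
```python
from h import *
c=cam('top'); s=cam('scene')
def uv(p,off,k): return (np.array(p,float)+.5)/k-.5+np.array(off)
print((plane(c,uv([(130,141),(312,301),(140,310)],(320,150),5),.014)*1e3).round(1))
a=np.radians(1.4);C=np.array([.4738,-.1271])
for sx,sy in((1,1),(1,-1),(-1,1),(-1,-1)): print(sx,sy,(C+.042*np.array([sx*np.cos(a)-sy*np.sin(a),sx*np.sin(a)+sy*np.cos(a)])).round(4))
f=cv2.imread('pics/s8.png')[135:195,260:310]; cv2.imwrite('pics/s8d.png',cv2.resize(f,None,fx=10,fy=10,interpolation=2))
f=cv2.imread('pics/t0.png') if 0 else cv2.imread('pics/top0.png')
f=f[165:220,140:242]; cv2.imwrite('pics/t8d.png',cv2.resize(f,None,fx=7.8,fy=7.8,interpolation=2))
```

```text
[[ 515.5  -84.3   14. ]
 [ 433.7 -170.5   14. ]
 [ 431.8  -86.4   14. ]]
1 1 [ 0.5148 -0.0841]
1 -1 [ 0.5168 -0.1681]
-1 1 [ 0.4308 -0.0861]
-1 -1 [ 0.4328 -0.1701]
```

View pics/s8d.png

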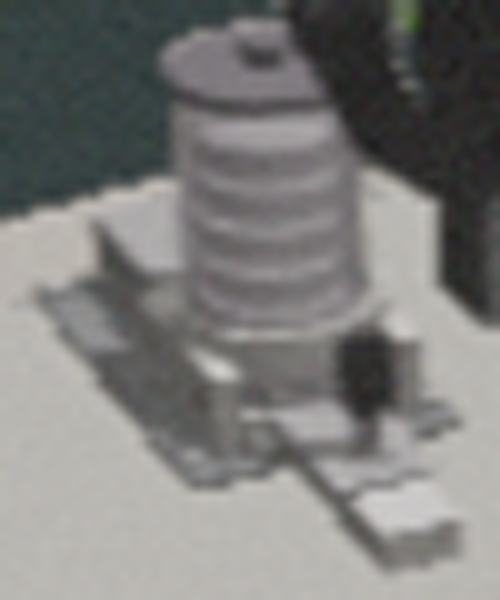

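View pics/t8d.png

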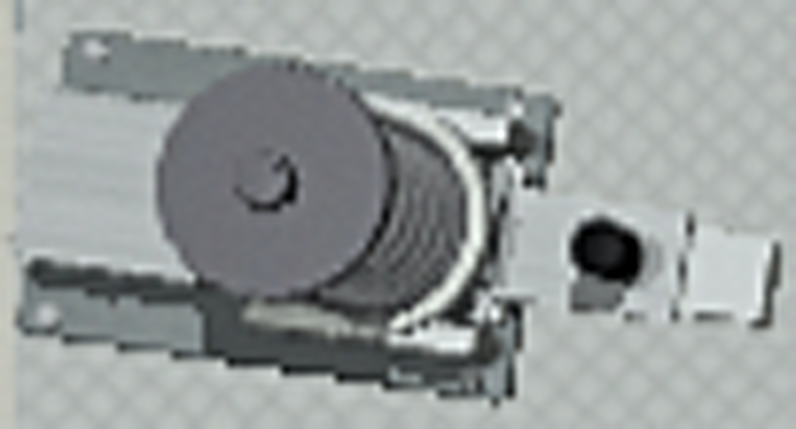

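Run:
```python
from h import *
c=cam('top')
def uv(p,off,k): return (np.array(p,float)+.5)/k-.5+np.array(off)
q=plane(c,uv([(75,32),(520,88),(20,335),(495,400),(505,300),(765,326)],(140,165),7.8),.01)
for i in (0,2,4):
    d=q[i+1]-q[i]; print(np.degrees(np.arctan2(d[1],d[0])))
print(plane(c,uv([(600,250)],(140,165),7.8),.062),plane(c,uv([(276.5,180)],(140,165),7.8),.140))
mv((.474,.223,.12,80.3,12),(.474,.223,.046,80.3,12))
```

```text
-98.94696582271624
-99.47675357090866
-97.42667936675754
[[0.47295942 0.2230718  0.062     ]] [[0.48632548 0.29325234 0.14      ]]
t 25.18 pos [0.3932 0.0019 0.1881] yaw 91.43 F [-0.1 -0.4 -0.4] op 0.304
[-0.02, 0.208, 0.194] [0.2189, 0.0863, 0.0684]
[-0.02, 0.208, 0.194] [0.2188, 0.0863, 0.1424]
```

arm_command --steps '[[[-0.02,0.208,0.19],[0.06,0.024,0.03],-0.1],[[-0.02,0.208,0.19],[0.12,0.048,0.05],-0.1],[[-0.02,0.208,0.19],[0.18,0.07,0.06],-0.1],[[-0.02,0.208,0.19],[0.217,0.086,0.068],-0.1],[[-0.02,0.208,0.19],[0.217,0.086,0.08],-0.1],[[-0.02,0.208,0.19],[0.217,0.086,0.1],-0.1],[[-0.02,0.208,0.19],[0.217,0.086,0.115],-0.1],[[-0.02,0.208,0.19],[0.217,0.086,0.115],-0.1]]' --force 30

```text
time: 26.18
eef_pos: [0.4728, 0.2198, 0.0718]
tcp_rot: [0.76, 0.642, 0.078, -0.069]
contact_force: [-0.4, -0.3, 0.1]
opening: 0.45
```

Run:
```python
from h import *
c=shot('scene','s9.png'); f=c['frame'][110:210,240:340]; cv2.imwrite('pics/s9c.png',cv2.cvtColor(cv2.resize(f,None,fx=6,fy=6,interpolation=2),4))
c=shot('top','t9.png'); f=c['frame'][150:240,130:260]; cv2.imwrite('pics/t9c.png',cv2.cvtColor(cv2.resize(f,None,fx=6,fy=6,interpolation=2),4))
mv((.474,.221,.046,80.8,12))
```

```text
t 26.27 pos [0.4742 0.2204 0.0737] yaw 80.43 F [-0.9 -1.   0.2] op 0.452
[0.002, -0.001, -0.006] [-0.0052, -0.0003, 0.0272]
```

View pics/s9c.png

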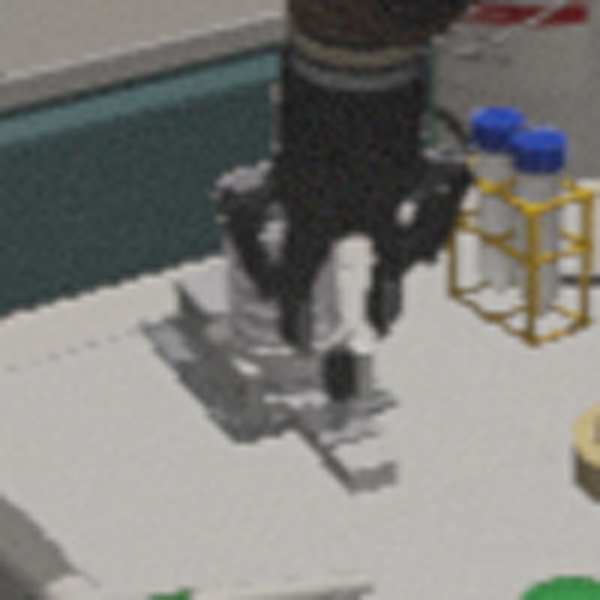

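View pics/t9c.png

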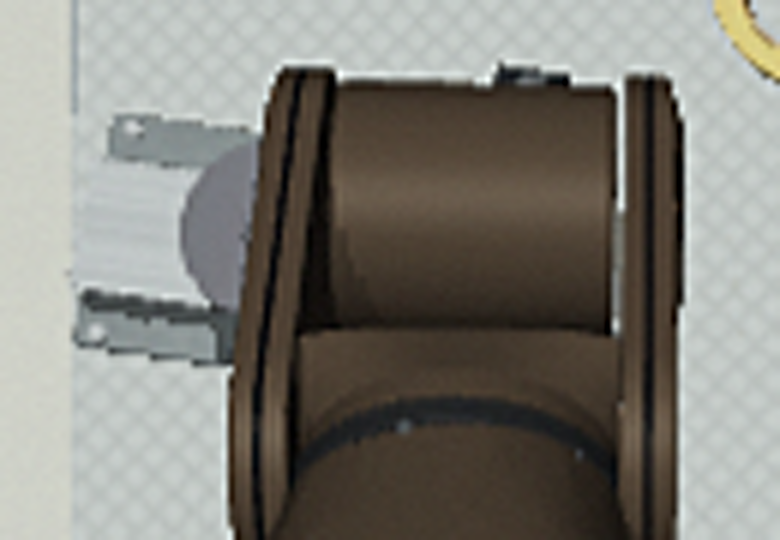

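arm_command --steps '[[[0,0,0],[-0.003,0,0.015],-0.1],[[0,0,-0.006],[-0.0052,0,0.027],-0.1],[[0,0,-0.006],[-0.0052,0,0.027],-0.1],[[0,0,-0.006],[-0.0052,0,0.027],-0.6],[[0,0,-0.006],[-0.0052,0,0.027],-1],[[0,0,-0.006],[-0.0052,0,0.027],-1],[[0,0,-0.006],[-0.0052,0,0.027],-1]]' --force 30

```text
time: 27.15
eef_pos: [0.474, 0.2211, 0.0463]
tcp_rot: [0.757, 0.644, 0.08, -0.068]
contact_force: [-2.7, -0.3, 1.8]
opening: 0.191
```

Run:
```python
from h import *
c=shot('scene','s10.png'); f=c['frame'][110:210,240:340]; cv2.imwrite('pics/s10c.png',cv2.cvtColor(cv2.resize(f,None,fx=6,fy=6,interpolation=2),4))
p=get_state()['eef_pos'];u=np.array([np.cos(np.radians(-99.2)),np.sin(np.radians(-99.2))])
for d in(.03,.08,.082):mv((p[0]+u[0]*d,p[1]+u[1]*d,p[2],80.8,12))
```

```text
t 27.2 pos [0.474  0.2211 0.0464] yaw 80.79 F [-2.9  0.   2.3] op 0.188
[0.001, -0.001, -0.0] [-0.0293, 0.0, -0.0063]
t 27.2 pos [0.474  0.2211 0.0464] yaw 80.79 F [-2.9  0.   2.3] op 0.188
[0.001, -0.001, -0.0] [-0.0782, 0.0, -0.0167]
t 27.2 pos [0.474  0.2211 0.0464] yaw 80.79 F [-2.9  0.   2.3] op 0.188
[0.001, -0.001, -0.0] [-0.0802, 0.0, -0.0171]
```

View pics/s10c.png

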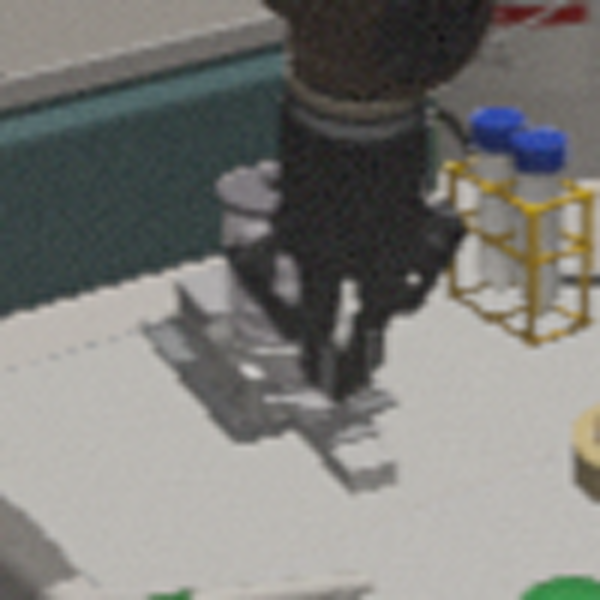

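arm_command --steps '[[[0,0,0],[-0.007,0,-0.0015],-1],[[0,0,0],[-0.0155,0,-0.0033],-1],[[0,0,0],[-0.025,0,-0.0053],-1],[[0,0,0],[-0.0345,0,-0.0073],-1],[[0,0,0],[-0.044,0,-0.0094],-1],[[0,0,0],[-0.0535,0,-0.0114],-1],[[0,0,0],[-0.063,0,-0.0134],-1],[[0,0,0],[-0.071,0,-0.0151],-1],[[0,0,0],[-0.077,0,-0.0164],-1],[[0,0,0],[-0.079,0,-0.0168],-1],[[0,0,0],[-0.079,0,-0.0168],-1]]'

```text
time: 28.58
eef_pos: [0.4605, 0.1421, 0.0463]
tcp_rot: [0.758, 0.644, 0.081, -0.069]
contact_force: [-3.4, 7.2, 1.1]
opening: 0.196
```

Run:
```python
from h import *
c=shot('scene','s11.png'); f=c['frame'][110:230,240:360]; cv2.imwrite('pics/s11c.png',cv2.cvtColor(cv2.resize(f,None,fx=5,fy=5,interpolation=2),4))
mv()
```

```text
t 28.62 pos [0.4605 0.1421 0.0463] yaw 80.7 F [-3.2  7.9  2.1] op 0.194
```

View pics/s11c.png

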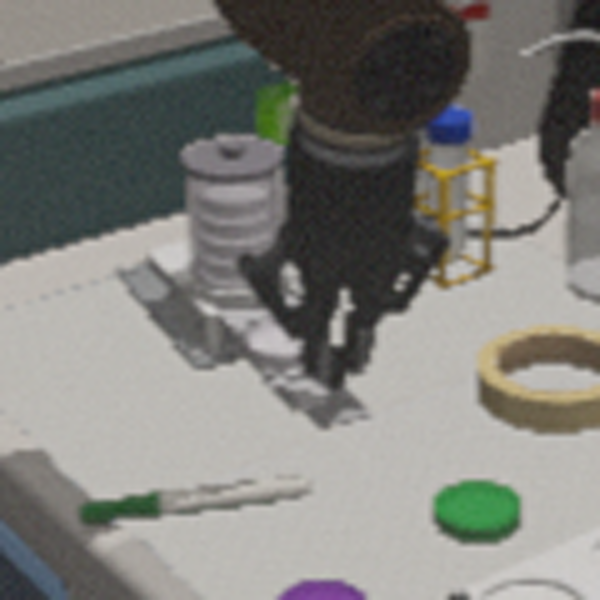

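arm_command --steps '[[[0,0,0],[0,0,0],-0.3],[[0,0,0],[0,0,0],-0.2],[[0,0,0],[0,0,-0.03],-0.2],[[0,0,0],[0,0,-0.07],0.2],[[0,-0.1,0],[0,0,-0.09],0.5],[[0,-0.21,0],[0,0,-0.09],0.5],[[0,-0.21,0],[0,0,-0.09],0.5],[[0,-0.21,0],[0,0,-0.09],0.5],[[0,-0.21,0],[0,0,-0.09],0.5]]'

```text
time: 29.75
eef_pos: [0.4572, 0.1228, 0.1337]
tcp_rot: [0.762, 0.647, 0.001, -0.002]
contact_force: [0.1, -0.5, -0.3]
opening: 0.751
```

Run:
```python
from h import *
c=shot('scene','s12.png'); f=c['frame'][130:230,250:350]; cv2.imwrite('pics/s12c.png',cv2.cvtColor(cv2.resize(f,None,fx=6,fy=6,interpolation=2),4))
c=shot('top','t12.png'); f=c['frame'][150:240,130:260]; cv2.imwrite('pics/t12c.png',cv2.cvtColor(cv2.resize(f,None,fx=6,fy=6,interpolation=2),4))
mv((.4728,.2140,.08,80.5),(.4728,.2140,.022,80.5))
```

```text
t 29.85 pos [0.4573 0.1229 0.1338] yaw 80.66 F [-0.7 -1.1  0.1] op 0.752
[-0.002, -0.003, 0.003] [0.0923, 0.0006, 0.0541]
[-0.002, -0.003, 0.003] [0.0921, 0.0007, 0.1121]
```

View pics/s12c.png

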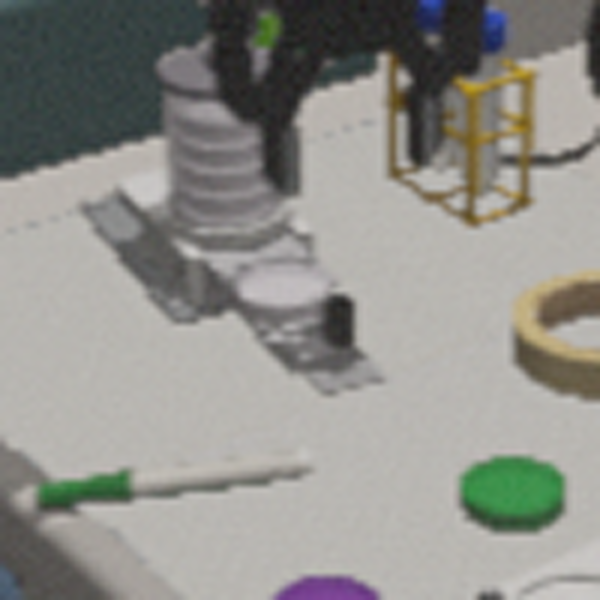

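View pics/t12c.png

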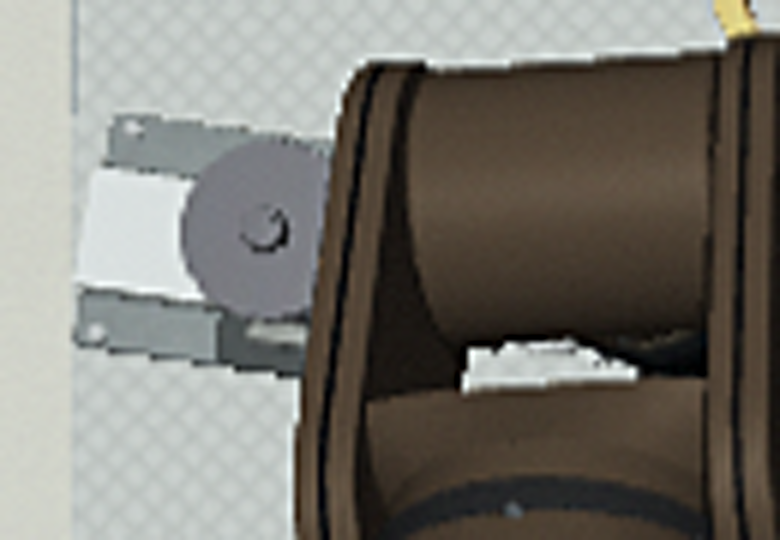

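arm_command --steps '[[[0,0,0],[0.05,0,0.0],0.5],[[0,0,0],[0.092,0.0006,0.02],0.5],[[0,0,0],[0.092,0.0006,0.054],0.5],[[0,0,0],[0.092,0.0006,0.07],0.5],[[0,0,0],[0.092,0.0006,0.07],0.5]]'

```text
time: 30.48
eef_pos: [0.4716, 0.2131, 0.0627]
tcp_rot: [0.763, 0.647, -0.001, -0.002]
contact_force: [-0.0, -0.3, -0.3]
opening: 0.748
```

Run:
```python
from h import *
s=cam('scene');print(plane(s,[(296.9,177.1)],.037))
c=shot('scene','s13.png'); f=c['frame'][110:210,240:340]; cv2.imwrite('pics/s13c.png',cv2.cvtColor(cv2.resize(f,None,fx=6,fy=6,interpolation=2),4))
mv((.4728,.2140,.022,80.5))
```

```text
[[0.47239359 0.21521075 0.037     ]]
t 30.57 pos [0.4735 0.2134 0.0649] yaw 80.61 F [ 0.5 -0.2 -0. ] op 0.749
[-0.001, -0.004, 0.002] [0.0003, -0.0007, 0.0429]
```

View pics/s13c.png

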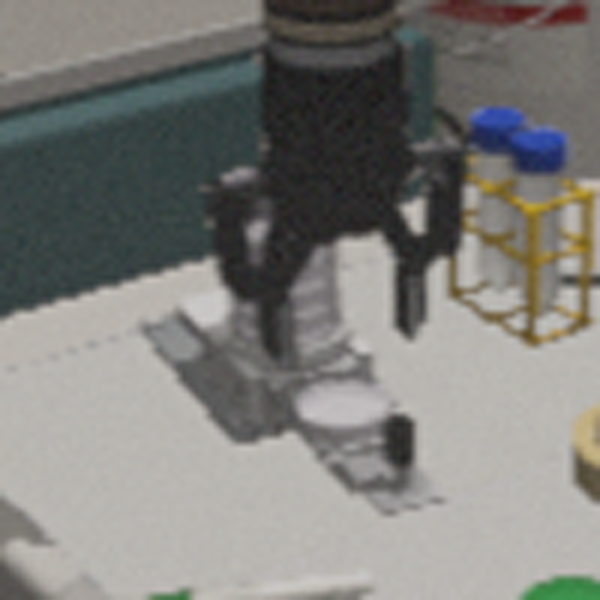

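arm_command --steps '[[[0,0,0],[0,-0.0007,0.015],0.5],[[0,0,0],[0,-0.0007,0.03],0.5],[[0,0,0],[0,-0.0007,0.043],0.5],[[0,0,0],[0,-0.0007,0.043],0.5],[[0,0,0],[0,-0.0007,0.043],0.5]]'

```text
time: 31.2
eef_pos: [0.4729, 0.2137, 0.0219]
tcp_rot: [0.763, 0.647, 0.001, -0.001]
contact_force: [-0.6, 0.2, 0.2]
opening: 0.75
```

Run:
```python
from h import *
c=shot('scene','s14.png'); f=c['frame'][130:210,260:340]; cv2.imwrite('pics/s14c.png',cv2.cvtColor(cv2.resize(f,None,fx=7.5,fy=7.5,interpolation=2),4))
mv((.4728,.2140,.022,80.5))
```

```text
t 31.25 pos [0.4732 0.2138 0.0223] yaw 80.61 F [0.4 0.8 1. ] op 0.754
[0.0, -0.004, 0.002] [0.0001, -0.0004, 0.0003]
```

View pics/s14c.png

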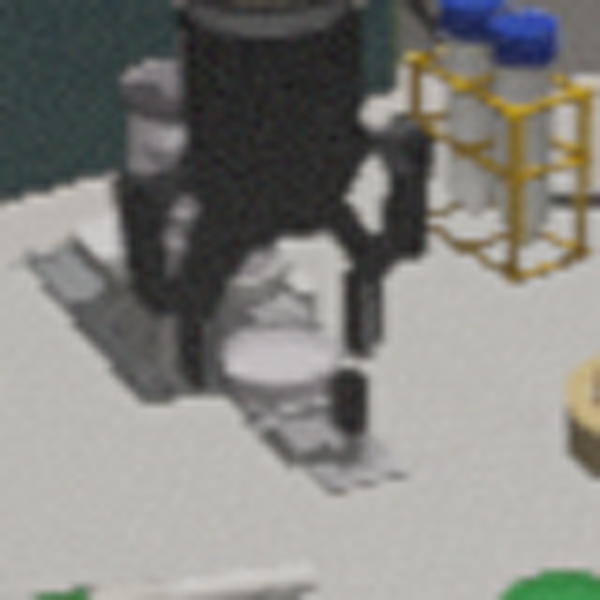

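Run:
```python
from h import *
s=cam('scene')
p=np.array([.473,.2138]);y=np.array([.987,-.163]);x=np.array([.163,.987])
for sg in(1,-1):
  for z in(.02,.028,.035):
    q=[list(p+sg*y*d+x*e)+[z] for d in(.032,.046) for e in(-.011,.011)]
    print(sg,z,((proj(s,q)+.5-[260,130])*7.5-.5).round(0).tolist())
```

```text
1 0.02 [[363.0, 387.0], [342.0, 365.0], [392.0, 379.0], [371.0, 358.0]]
1 0.028 [[362.0, 370.0], [341.0, 349.0], [392.0, 363.0], [370.0, 342.0]]
1 0.035 [[362.0, 356.0], [341.0, 335.0], [391.0, 349.0], [370.0, 328.0]]
-1 0.02 [[226.0, 420.0], [206.0, 398.0], [195.0, 428.0], [175.0, 405.0]]
-1 0.028 [[225.0, 404.0], [205.0, 381.0], [194.0, 411.0], [174.0, 389.0]]
-1 0.035 [[224.0, 389.0], [204.0, 367.0], [193.0, 396.0], [173.0, 374.0]]
```

arm_command --steps '[[[0,0,0],[0,-0.0004,0.004],0.5],[[0,0,0],[0,-0.0004,0.006],0.5],[[0,0,0],[0,-0.0004,0.006],0.2],[[0,0,0],[0,-0.0004,0.006],0.1],[[0,0,0],[0,-0.0004,0.006],-0.1],[[0,0,0],[0,-0.0004,0.006],-0.1]]' --force 25

```text
time: 32.05
eef_pos: [0.4728, 0.2139, 0.0164]
tcp_rot: [0.763, 0.647, 0.002, -0.001]
contact_force: [-0.6, 0.2, -0.6]
opening: 0.619
```

Run:
```python
from h import *
c=shot('scene','s15.png'); f=c['frame'][130:210,260:340]; cv2.imwrite('pics/s15c.png',cv2.cvtColor(cv2.resize(f,None,fx=7.5,fy=7.5,interpolation=2),4))
mv()
```

```text
t 32.1 pos [0.4728 0.2139 0.0164] yaw 80.61 F [-1.2  0.  -0.5] op 0.621
```

View pics/s15c.png

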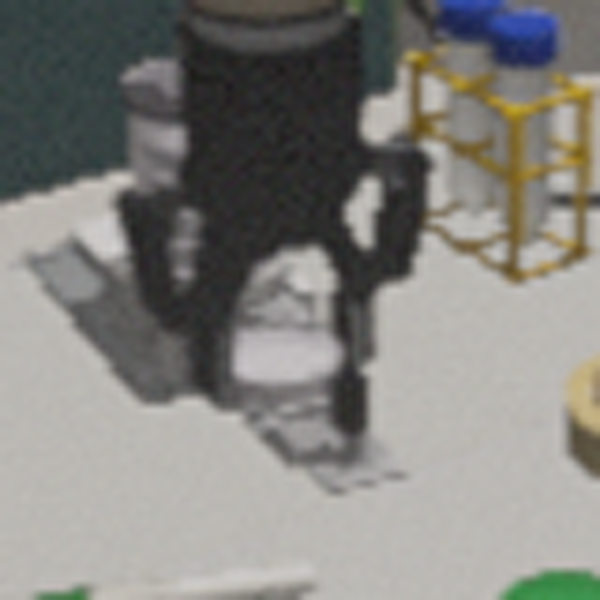

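arm_command --steps '[[[0,0,0],[0,0,0],-0.3],[[0,0,0],[0,0,-0.008],-0.3],[[0,0,0],[0,0,-0.02],-0.3],[[0,0,0],[0,0,-0.05],-0.3],[[0,0,0],[0,0,-0.09],-0.3],[[0,0,0],[0,0,-0.1],-0.3],[[0,0,0],[0,0,-0.1],-0.3]]' --force 45

```text
time: 32.98
eef_pos: [0.4731, 0.2136, 0.1173]
tcp_rot: [0.763, 0.647, 0.002, -0.001]
contact_force: [-0.8, -0.3, -0.8]
opening: 0.614
```

Run:
```python
from h import *
c=shot('scene','s16.png'); f=c['frame'][130:210,260:340]; cv2.imwrite('pics/s16c.png',cv2.cvtColor(cv2.resize(f,None,fx=7.5,fy=7.5,interpolation=2),4))
mv((.515,-.0859,.11,91.4))
```

```text
t 33.02 pos [0.4722 0.2134 0.1159] yaw 80.61 F [ 0.   0.1 -0. ] op 0.609
[-0.0, -0.004, -0.188] [-0.2883, 0.091, 0.0048]
```

View pics/s16c.png

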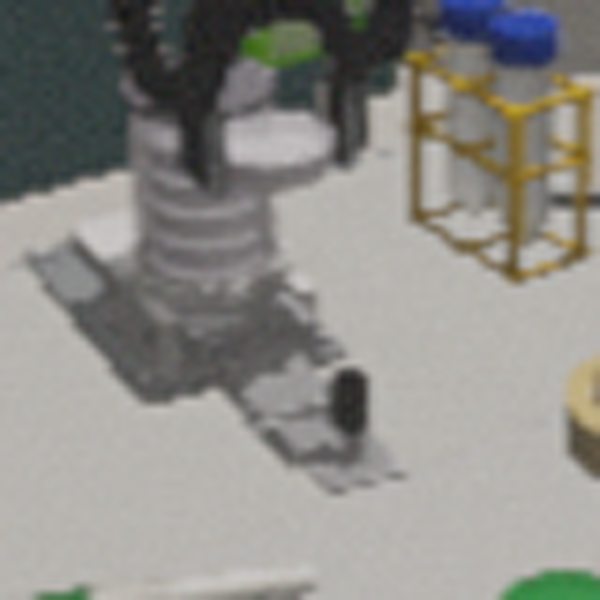

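arm_command --steps '[[[0,0,-0.02],[-0.02,0.006,0],-0.3],[[0,0,-0.05],[-0.06,0.018,0],-0.3],[[0,0,-0.08],[-0.1,0.031,0],-0.3],[[0,0,-0.11],[-0.14,0.044,0],-0.3],[[0,0,-0.14],[-0.18,0.057,0],-0.3],[[0,0,-0.17],[-0.22,0.07,0.004],-0.3],[[0,0,-0.188],[-0.26,0.083,0.004],-0.3],[[0,-0.004,-0.188],[-0.2883,0.091,0.01],-0.3],[[0,-0.004,-0.188],[-0.2883,0.091,0.03],-0.3],[[0,-0.004,-0.188],[-0.2883,0.091,0.05],-0.3],[[0,-0.004,-0.188],[-0.2883,0.091,0.07],-0.3],[[0,-0.004,-0.188],[-0.2883,0.091,0.075],-0.3]]'

```text
time: 34.52
eef_pos: [0.5124, -0.0847, 0.0365]
tcp_rot: [0.699, 0.716, -0.002, -0.003]
contact_force: [-0.1, -0.2, -0.5]
opening: 0.615
```

Run:
```python
from h import *
c=shot('scene','s17.png'); f=c['frame'][170:270,310:430]; cv2.imwrite('pics/s17c.png',cv2.cvtColor(cv2.resize(f,None,fx=6,fy=6,interpolation=2),4))
c=shot('top','t17.png')
mv((.515,-.0859,.009,91.4))
```

```text
t 34.62 pos [ 0.5138 -0.0852  0.0382] yaw 91.38 F [-0.3 -0.1  0.5] op 0.611
[-0.003, -0.001, -0.0] [-0.0008, 0.0013, 0.0292]
```

View pics/s17c.png

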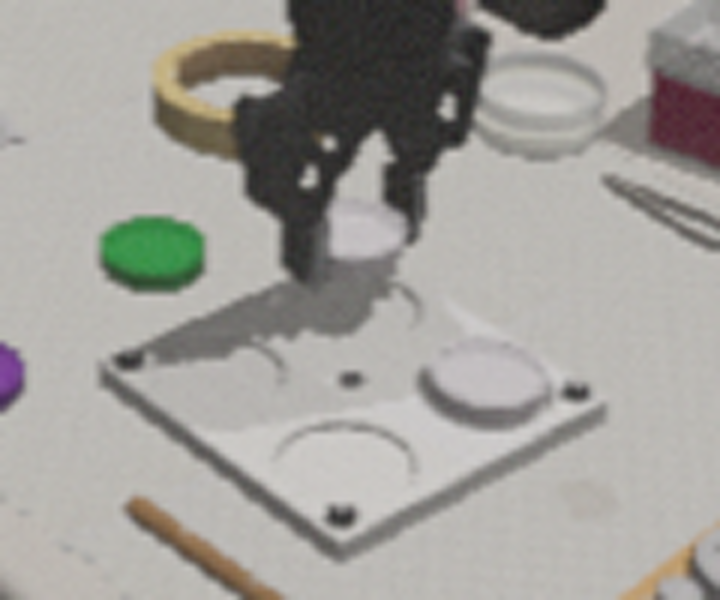

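View pics/t17.png

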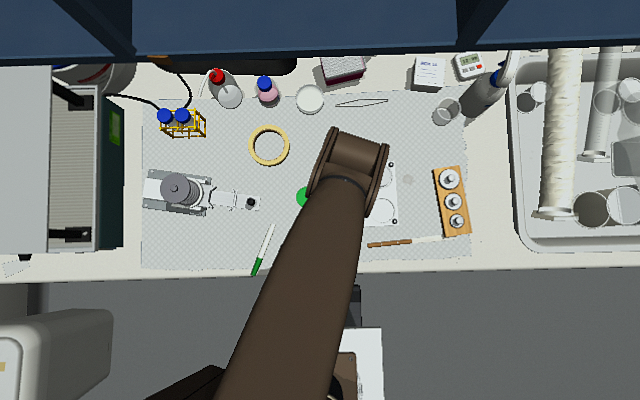

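arm_command --steps '[[[0,0,0],[-0.0008,0.0013,0.01],-0.3],[[0,0,0],[-0.0008,0.0013,0.02],-0.3],[[0,0,0],[-0.0008,0.0013,0.027],-0.3],[[0,0,0],[-0.0008,0.0013,0.031],-0.3],[[0,0,0],[-0.0008,0.0013,0.031],-0.3]]'

```text
time: 35.25
eef_pos: [0.5151, -0.0859, 0.0105]
tcp_rot: [0.698, 0.716, -0.002, -0.003]
contact_force: [-12.8, 4.2, 23.4]
opening: 0.615
```

Run:
```python
from h import *
cam('top');mv((.515,-.0859,.0044,91.4))
```

```text
t 35.3 pos [ 0.5151 -0.0859  0.0105] yaw 91.45 F [-13.    3.4  23.6] op 0.615
[-0.006, -0.002, 0.001] [-0.0, -0.0001, 0.0061]
```

arm_command --steps '[[[0,0,0],[0,0,-0.003],-0.3],[[0,0,0],[0,0,-0.003],-0.3]]'

```text
time: 35.55
eef_pos: [0.5157, -0.0861, 0.0139]
tcp_rot: [0.698, 0.716, -0.001, -0.002]
contact_force: [0.3, 0.2, -0.4]
opening: 0.613
```

Run:
```python
from h import *
c=shot('scene','s18.png'); f=c['frame'][190:250,340:420]; cv2.imwrite('pics/s18c.png',cv2.cvtColor(cv2.resize(f,None,fx=10,fy=10,interpolation=2),4))
c=shot('top','t18.png'); f=c['frame'][150:220,320:400]; cv2.imwrite('pics/t18c.png',cv2.cvtColor(cv2.resize(f,None,fx=8,fy=8,interpolation=2),4))
mv((.515,-.0859,.0044,91.4))
```

```text
t 35.65 pos [ 0.515  -0.0858  0.0131] yaw 91.44 F [-0.2 -0.7 -0. ] op 0.612
[-0.006, -0.002, 0.001] [-0.0001, 0.0001, 0.0087]
```

View pics/s18c.png

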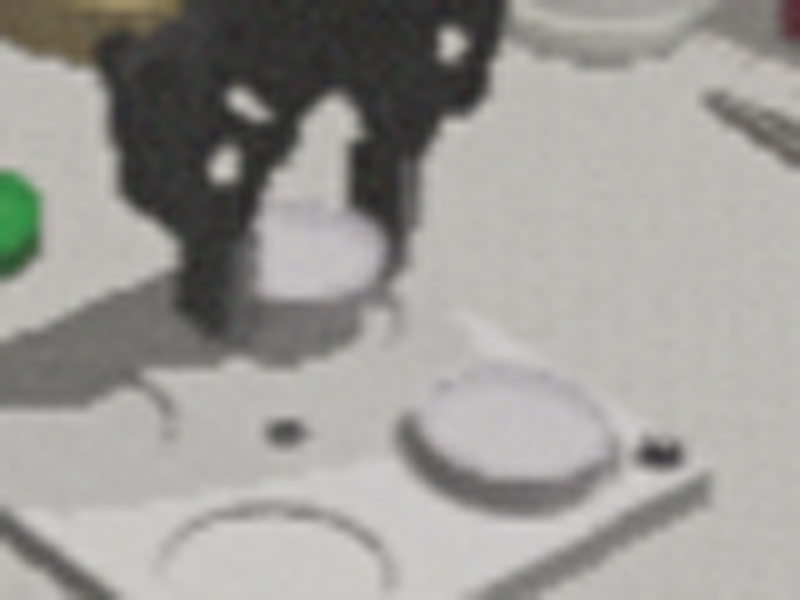

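View pics/t18c.png

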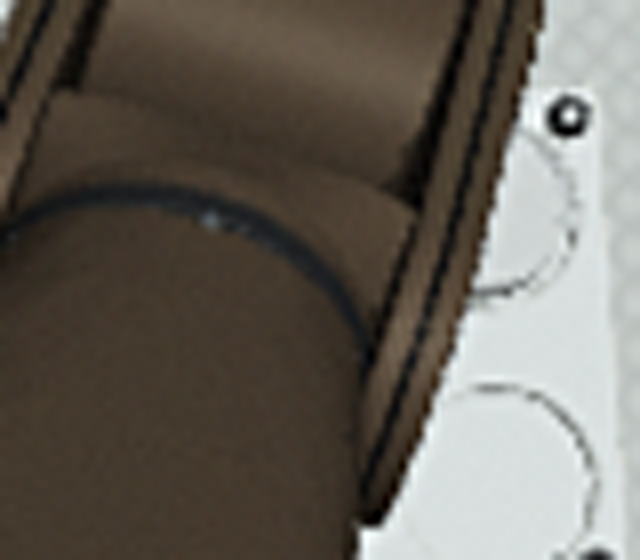

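Run:
```python
from h import *
s=cam('scene')
print(plane(s,[(369.1,214.6)],.0337))
p=np.array([.515,-.0858]);y=np.array([.9997,.024]);x=np.array([-.024,.9997])
P=lambda q:((proj(s,q)+.5-[340,190])*10-.5).round(0).tolist()
for z in(.014,.02,.026): print(z,P([list(p-y*d+x*e)+[z] for d in(.027,.0415) for e in(-.011,.011)]),'R',P([list(p+y*d+x*e)+[z] for d in(.027,.0415) for e in(-.011,.011)]))
for z in(.0187,.0337):
  t=np.arange(0,6.28,.785); print('dish',z,P([list(p+x*.0017+.027*np.array([np.cos(a),np.sin(a)]))+[z] for a in t]))
```

```text
[[ 0.51636202 -0.08394986  0.0337    ]]
0.014 [[248.0, 366.0], [194.0, 330.0], [208.0, 385.0], [155.0, 349.0]] R [[390.0, 298.0], [336.0, 264.0], [427.0, 280.0], [373.0, 247.0]]
0.02 [[249.0, 348.0], [195.0, 312.0], [209.0, 367.0], [155.0, 331.0]] R [[392.0, 280.0], [337.0, 246.0], [429.0, 263.0], [374.0, 229.0]]
0.026 [[250.0, 330.0], [196.0, 294.0], [210.0, 349.0], [156.0, 313.0]] R [[393.0, 262.0], [339.0, 228.0], [430.0, 245.0], [376.0, 211.0]]
dish 0.0187 [[361.0, 265.0], [295.0, 245.0], [226.0, 255.0], [193.0, 290.0], [216.0, 330.0], [283.0, 352.0], [355.0, 342.0], [387.0, 305.0]]
dish 0.0337 [[364.0, 221.0], [298.0, 200.0], [228.0, 210.0], [195.0, 245.0], [218.0, 285.0], [286.0, 307.0], [358.0, 296.0], [390.0, 260.0]]
```

Run:
```python
from h import *
s=cam('scene')
img=cv2.imread('pics/s5.png') # unobstructed
img=cv2.imread('pics/s8.png')
k=6;o=[320,195]
f=cv2.resize(img[195:275,320:420],None,fx=k,fy=k,interpolation=2)
for cx,cy in((.515,-.0842),(.517,-.1682),(.4312,-.0863),(.433,-.1703)):
  for a in np.arange(0,6.28,.26):
    q=proj(s,[cx+.0295*np.cos(a),cy+.0295*np.sin(a),.014])[0]; q=((q+.5-o)*k-.5).round().astype(int); cv2.circle(f,tuple(int(v) for v in q),1,(0,0,255),-1)
cv2.imwrite('pics/chk.png',f)
c=cam('top');img=cv2.imread('pics/t8.png')
img=cv2.imread('pics/t5.png'); o=[325,155];k=8
f=cv2.resize(img[155:230,325:405],None,fx=k,fy=k,interpolation=2)
for cx,cy in((.515,-.0842),(.517,-.1682),(.4312,-.0863),(.433,-.1703)):
  for a in np.arange(0,6.28,.26):
    q=proj(c,[cx+.0295*np.cos(a),cy+.0295*np.sin(a),.014])[0]; q=((q+.5-o)*k-.5).round().astype(int); cv2.circle(f,tuple(int(v) for v in q),1,(0,0,255),-1)
cv2.imwrite('pics/chk2.png',f)
```

```text
(no output)
```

View pics/chk.png

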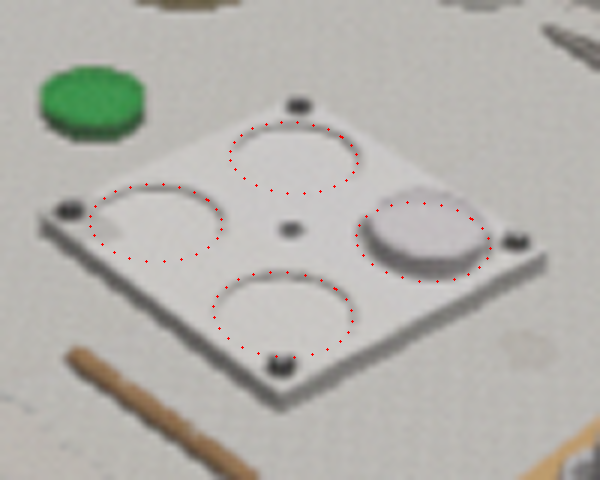

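View pics/chk2.png

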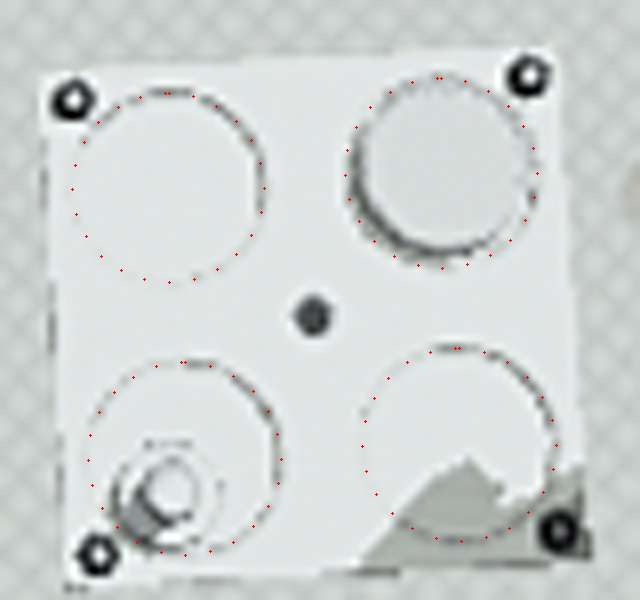

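arm_command --steps '[[[0,0,0],[0,0,0.002],-0.3],[[0,0,0],[0,0,0.003],-0.3],[[0,0,0],[0,0,0.003],-0.3]]'

```text
time: 36.17
eef_pos: [0.5149, -0.0858, 0.0108]
tcp_rot: [0.698, 0.716, -0.002, -0.004]
contact_force: [-3.2, 1.4, 7.8]
opening: 0.611
```

arm_command --steps '[[[0,0,0],[0,0,0.001],-0.3],[[0,0,0],[0,0,0.001],-0.3]]'

```text
time: 36.42
eef_pos: [0.5149, -0.0858, 0.0108]
tcp_rot: [0.698, 0.716, -0.002, -0.004]
contact_force: [-3.9, 1.2, 8.4]
opening: 0.614
```

Run:
```python
from h import *
for i in range(4):
    cam('top'); s=get_state(); print(s['contact_force'].round(1),s['wrist_torque'].round(3),R.from_quat(s['tcp_rot']).as_matrix()[:,2].round(4))
c=shot('scene','s19.png'); f=c['frame'][190:250,340:420]; cv2.imwrite('pics/s19c.png',cv2.cvtColor(cv2.resize(f,None,fx=10,fy=10,interpolation=2),4))
```

```text
[-4.8 -0.4  8. ] [0.202 0.448 0.052] [-0.0088  0.0022 -1.    ]
[-3.6  0.6  9. ] [0.17  0.434 0.005] [-0.0089  0.0022 -1.    ]
[-3.9  1.2  8.9] [ 0.217  0.451 -0.022] [-0.0088  0.0022 -1.    ]
[-5.1  0.6  8.4] [0.166 0.464 0.059] [-0.0089  0.0022 -1.    ]
```

View pics/s19c.png

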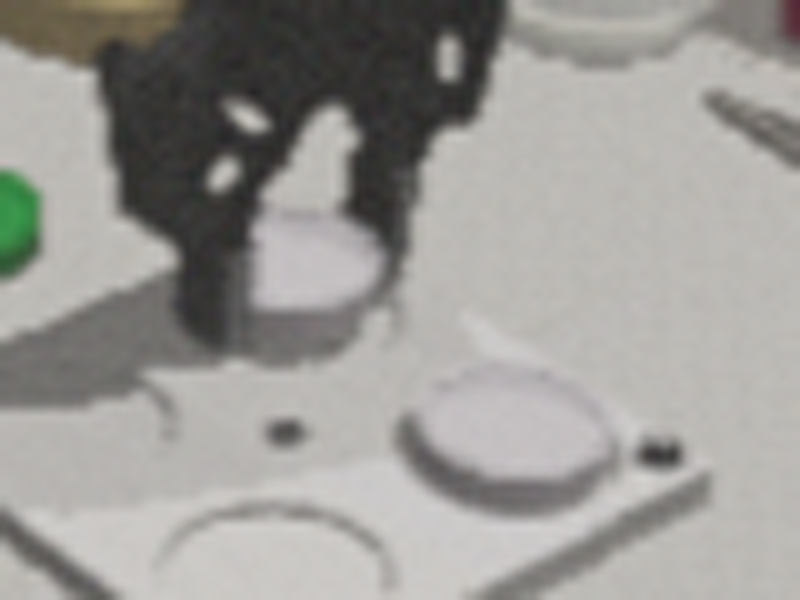

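arm_command --steps '[[[-0.008,-0.002,0],[0,0,-0.0005],-0.3],[[-0.008,-0.002,0],[-0.001,-0.001,0.0005],-0.3],[[-0.008,-0.002,0],[-0.0015,-0.0015,0.001],-0.3],[[-0.008,-0.002,0],[-0.0015,-0.0015,0.001],-0.3]]'

```text
time: 37.17
eef_pos: [0.5143, -0.0867, 0.0107]
tcp_rot: [0.698, 0.716, 0.001, -0.0]
contact_force: [0.5, 3.9, 5.7]
opening: 0.613
```

Run:
```python
from h import *
for i in range(2):
    cam('top'); s=get_state(); print(s['eef_pos'].round(4),s['contact_force'].round(1),s['wrist_torque'].round(3),R.from_quat(s['tcp_rot']).as_matrix()[:,2].round(4))
```

```text
[ 0.5143 -0.0867  0.0106] [0.  3.4 6.7] [ 0.7    0.071 -0.126] [ 5.0e-04  2.1e-03 -1.0e+00]
[ 0.5143 -0.0867  0.0107] [0.6 4.1 6.1] [ 0.651  0.02  -0.114] [ 7.e-04  2.e-03 -1.e+00]
```

arm_command --steps '[[[0,0,0],[-0.001,0,0],-0.3],[[0,0,0],[-0.002,0,0.0005],-0.3],[[0,0,0],[-0.003,0,0.001],-0.3],[[0,0,0],[-0.003,0,0.001],-0.3]]'

```text
time: 37.78
eef_pos: [0.5147, -0.0888, 0.0106]
tcp_rot: [0.699, 0.715, 0.002, -0.001]
contact_force: [-1.9, 5.4, 9.4]
opening: 0.615
```

Run:
```python
from h import *
for i in range(2):
    cam('top'); s=get_state(); print(s['eef_pos'].round(4),s['contact_force'].round(1),s['wrist_torque'].round(3),R.from_quat(s['tcp_rot']).as_matrix()[:,2].round(4))
c=shot('scene','s20.png'); f=c['frame'][190:250,340:420]; cv2.imwrite('pics/s20c.png',cv2.cvtColor(cv2.resize(f,None,fx=10,fy=10,interpolation=2),4))
```

```text
[ 0.5147 -0.0888  0.0106] [-1.2  5.7 10.3] [ 1.068  0.384 -0.08 ] [ 3.0e-04  4.4e-03 -1.0e+00]
[ 0.5147 -0.0888  0.0106] [-1.3  6.5  9.3] [ 1.009  0.378 -0.058] [ 4.0e-04  4.4e-03 -1.0e+00]
```

View pics/s20c.png

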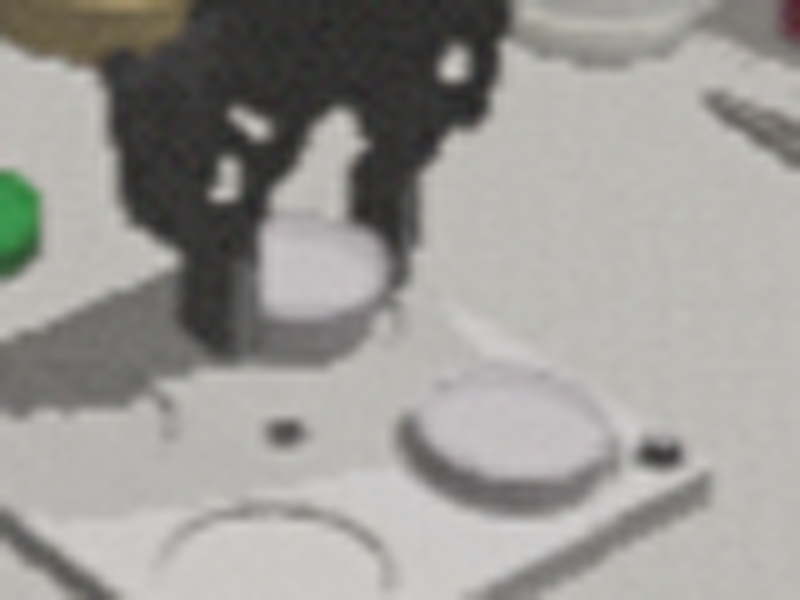

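Run:
```python
from h import *
mv((.515,-.0857,.0112,91.4))
```

```text
t 37.92 pos [ 0.5147 -0.0888  0.0106] yaw 91.33 F [-1.9  6.   9.7] op 0.614
[0.0, -0.004, -0.001] [0.0031, 0.0003, -0.0005]
```

arm_command --steps '[[[0,-0.004,0],[0.0015,0,-0.001],-0.3],[[0,-0.004,0],[0.0031,0.0003,-0.001],-0.3],[[0,-0.004,0],[0.0031,0.0003,-0.0008],-0.3],[[0,-0.004,0],[0.0031,0.0003,-0.0008],-0.3]]'

```text
time: 38.42
eef_pos: [0.5147, -0.0857, 0.011]
tcp_rot: [0.699, 0.715, 0.0, -0.0]
contact_force: [-0.6, 0.0, -0.5]
opening: 0.612
```

arm_command --steps '[[[0,0,0],[0,0,0],0.35],[[0,0,0],[0,0,0],0.5],[[0,0,0],[0,0,0],0.5]]'

```text
time: 38.8
eef_pos: [0.5147, -0.0858, 0.0111]
tcp_rot: [0.699, 0.715, 0.0, -0.0]
contact_force: [-1.3, 0.2, 1.5]
opening: 0.749
```

Run:
```python
from h import *
c=shot('scene','s21.png'); f=c['frame'][190:250,340:420]; cv2.imwrite('pics/s21c.png',cv2.cvtColor(cv2.resize(f,None,fx=10,fy=10,interpolation=2),4))
mv()
```

```text
t 38.85 pos [ 0.5147 -0.0858  0.0111] yaw 91.33 F [ 0.2  0.4 -0.3] op 0.749
```

View pics/s21c.png

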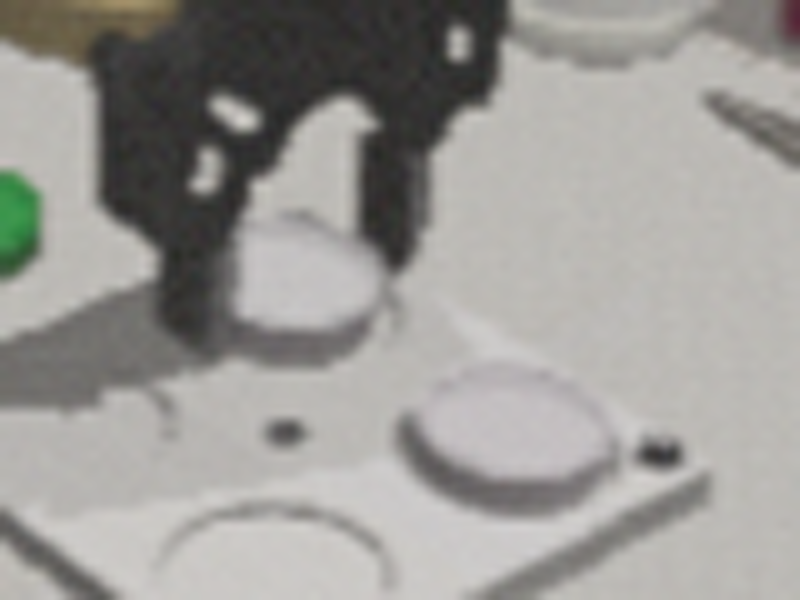

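arm_command --steps '[[[0,0,0],[0,0,-0.02],0.5],[[0,0,0],[0,0,-0.06],0.5],[[0,0,0],[0,0,-0.11],0.4],[[0,0,0],[0.05,0,-0.11],0.2],[[0,0,0],[0.1,0,-0.11],0.0],[[0,0,0],[0.15,0,-0.11],-0.1],[[0,0,0],[0.15,0,-0.11],-0.1],[[0,0,0],[0.15,0,-0.11],-0.1]]' --force 30

```text
time: 39.85
eef_pos: [0.5112, 0.064, 0.1212]
tcp_rot: [0.699, 0.715, -0.0, -0.0]
contact_force: [0.5, 0.2, 0.2]
opening: 0.448
```

Run:
```python
from h import *
c=shot('scene','s22.png'); f=c['frame'][190:280,320:440]; cv2.imwrite('pics/s22c.png',cv2.cvtColor(cv2.resize(f,None,fx=6,fy=6,interpolation=2),4))
c=shot('top','t22.png'); f=c['frame'][140:240,130:430]; cv2.imwrite('pics/t22c.png',cv2.cvtColor(cv2.resize(f,None,fx=2.66,fy=2.66,interpolation=2),4))
mv((.4605,.1421,.11,80.8,12),(.4605,.1421,.0464,80.8,12))
```

```text
t 39.95 pos [0.5114 0.0631 0.1211] yaw 91.25 F [0.2 0.4 0.7] op 0.448
[-0.019, 0.209, 0.182] [0.0801, -0.0491, 0.0112]
[-0.019, 0.209, 0.182] [0.0801, -0.0491, 0.0748]
```

View pics/s22c.png

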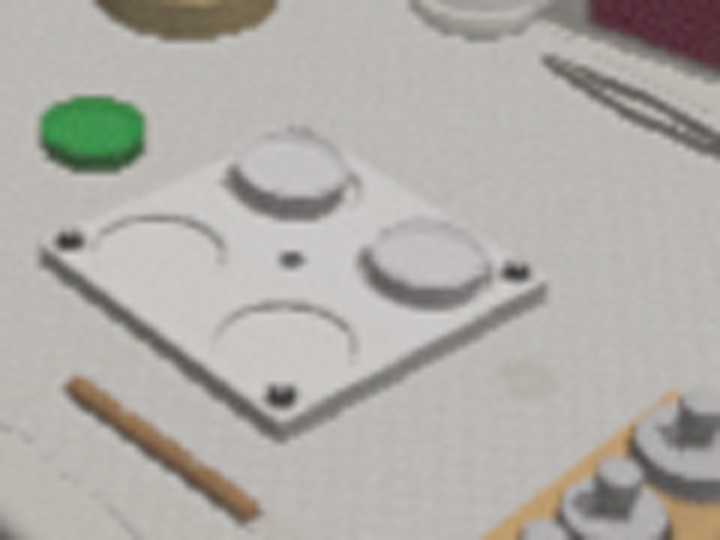

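View pics/t22c.png

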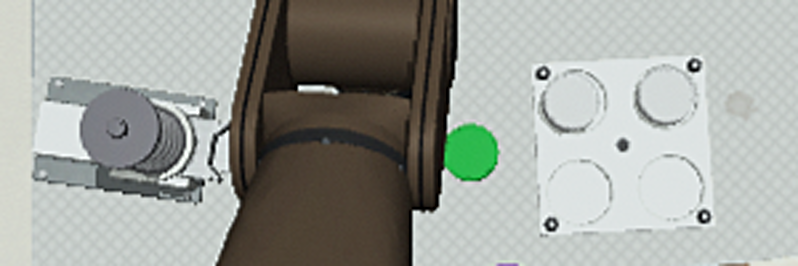

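arm_command --steps '[[[-0.019,0.209,0.182],[0.04,-0.025,0.0],-0.1],[[-0.019,0.209,0.182],[0.08,-0.049,0.01],-0.1],[[-0.019,0.209,0.182],[0.08,-0.049,0.02],-0.1],[[-0.019,0.209,0.182],[0.08,-0.049,0.04],-0.1],[[-0.019,0.209,0.182],[0.08,-0.049,0.05],-0.1],[[-0.019,0.209,0.182],[0.08,-0.049,0.05],-0.1]]'

```text
time: 40.7
eef_pos: [0.4607, 0.1413, 0.0704]
tcp_rot: [0.758, 0.644, 0.079, -0.068]
contact_force: [0.1, 0.2, 0.5]
opening: 0.449
```

Run:
```python
from h import *
c=shot('scene','s23.png'); f=c['frame'][110:230,240:360]; cv2.imwrite('pics/s23c.png',cv2.cvtColor(cv2.resize(f,None,fx=5,fy=5,interpolation=2),4))
mv((.4605,.1421,.0464,80.8,12))
```

```text
t 40.75 pos [0.4611 0.1415 0.0711] yaw 80.73 F [0.1 0.6 0. ] op 0.45
[-0.0, -0.0, -0.001] [-0.0046, -0.0007, 0.0243]
```

View pics/s23c.png

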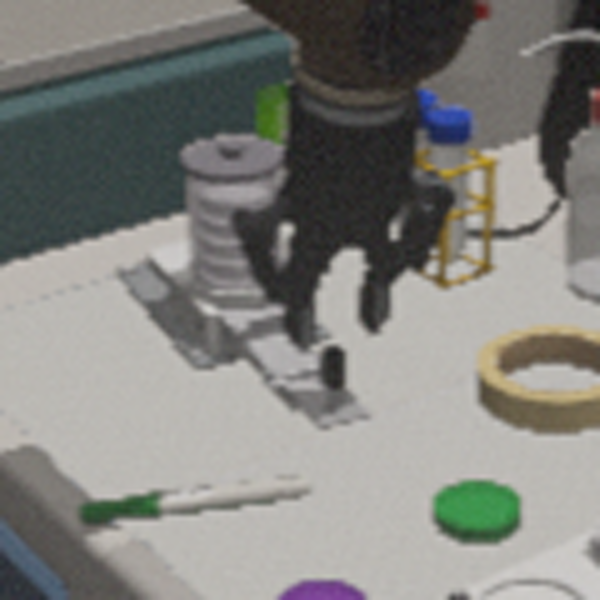

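arm_command --steps '[[[0,0,0],[-0.0025,-0.0005,0.013],-0.1],[[0,0,0],[-0.0046,-0.0007,0.0243],-0.1],[[0,0,0],[-0.0046,-0.0007,0.0243],-0.1],[[0,0,0],[-0.0046,-0.0007,0.0243],-0.6],[[0,0,0],[-0.0046,-0.0007,0.0243],-1],[[0,0,0],[-0.0046,-0.0007,0.0243],-1],[[0,0,0],[-0.0046,-0.0007,0.0243],-1]]' --force 30

```text
time: 41.62
eef_pos: [0.4605, 0.1422, 0.0466]
tcp_rot: [0.758, 0.644, 0.08, -0.068]
contact_force: [-1.5, -0.4, 1.1]
opening: 0.197
```

Run:
```python
from h import *
mv((.474,.2211,.0464,80.8,12),(.4741,.2226,.0464,80.8,12))
```

```text
t 41.62 pos [0.4605 0.1422 0.0466] yaw 80.75 F [-1.5 -0.4  1.1] op 0.197
[-0.0, -0.0, -0.001] [0.0782, 0.0007, 0.0168]
[-0.0, -0.0, -0.001] [0.0797, 0.0005, 0.0171]
```

arm_command --steps '[[[0,0,0],[0.01,0,0.0021],-1],[[0,0,0],[0.022,0,0.0047],-1],[[0,0,0],[0.034,0,0.0073],-1],[[0,0,0],[0.046,0,0.0099],-1],[[0,0,0],[0.058,0.0005,0.0125],-1],[[0,0,0],[0.07,0.0005,0.015],-1],[[0,0,0],[0.077,0.0005,0.0165],-1],[[0,0,0],[0.0797,0.0005,0.0171],-1],[[0,0,0],[0.0797,0.0005,0.0171],-1],[[0,0,0],[0.0797,0.0005,0.0171],-1]]'

```text
time: 42.88
eef_pos: [0.474, 0.2211, 0.0465]
tcp_rot: [0.757, 0.645, 0.078, -0.067]
contact_force: [-2.8, -9.2, 4.5]
opening: 0.196
```

Run:
```python
from h import *
c=shot('scene','s24.png'); f=c['frame'][110:210,240:340]; cv2.imwrite('pics/s24c.png',cv2.cvtColor(cv2.resize(f,None,fx=6,fy=6,interpolation=2),4))
mv((.4605,.1422,.0466,80.8,12))
```

```text
t 42.92 pos [0.474  0.2211 0.0466] yaw 80.84 F [-3.1 -8.4  6.4] op 0.194
[-0.001, 0.003, 0.001] [-0.0784, -0.0008, -0.0164]
```

View pics/s24c.png

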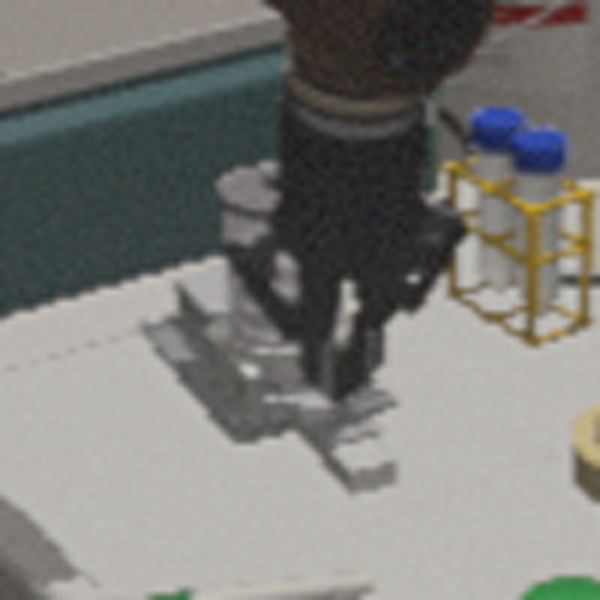

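Home, on the stop (8 N). Draw again.

arm_command --steps '[[[0,0,0],[0,0,0],-1],[[0,0,0],[-0.007,0,-0.0015],-1],[[0,0,0],[-0.0155,0,-0.0033],-1],[[0,0,0],[-0.025,0,-0.0053],-1],[[0,0,0],[-0.0345,0,-0.0073],-1],[[0,0,0],[-0.044,0,-0.0093],-1],[[0,0,0],[-0.0535,0,-0.0113],-1],[[0,0,0],[-0.063,-0.0005,-0.0133],-1],[[0,0,0],[-0.071,-0.0005,-0.015],-1],[[0,0,0],[-0.077,-0.0005,-0.0163],-1],[[0,0,0],[-0.0795,-0.0005,-0.0168],-1],[[0,0,0],[-0.0795,-0.0005,-0.0168],-1]]'

```text
time: 44.42
eef_pos: [0.4604, 0.1421, 0.0466]
tcp_rot: [0.758, 0.644, 0.079, -0.068]
contact_force: [-0.4, 7.5, -1.8]
opening: 0.192
```

arm_command --steps '[[[0,0,0],[0,0,0],-0.3],[[0,0,0],[0,0,0],-0.2],[[0,0,0],[0,0,-0.03],-0.2],[[0,0,0],[0,0,-0.07],0.2],[[0,-0.1,0],[0,0,-0.09],0.5],[[0,-0.21,0],[0,0,-0.09],0.5],[[0,-0.21,0],[0,0,-0.09],0.5],[[0,-0.21,0],[0,0,-0.09],0.5]]'

```text
time: 45.42
eef_pos: [0.4573, 0.1234, 0.1341]
tcp_rot: [0.762, 0.648, -0.001, -0.001]
contact_force: [0.6, -0.2, -0.2]
opening: 0.751
```

Run:
```python
from h import *
c=shot('scene','s25.png'); f=c['frame'][130:230,250:350]; cv2.imwrite('pics/s25c.png',cv2.cvtColor(cv2.resize(f,None,fx=6,fy=6,interpolation=2),4))
cam('top');mv((.4728,.2150,.08,80.5),(.4728,.2150,.023,80.5))
```

```text
t 45.52 pos [0.4571 0.1231 0.134 ] yaw 80.71 F [-0.6  1.1 -0.1] op 0.75
[-0.003, 0.0, 0.004] [0.0932, 0.0008, 0.0539]
[-0.003, 0.0, 0.004] [0.0933, 0.0009, 0.1109]
```

View pics/s25c.png

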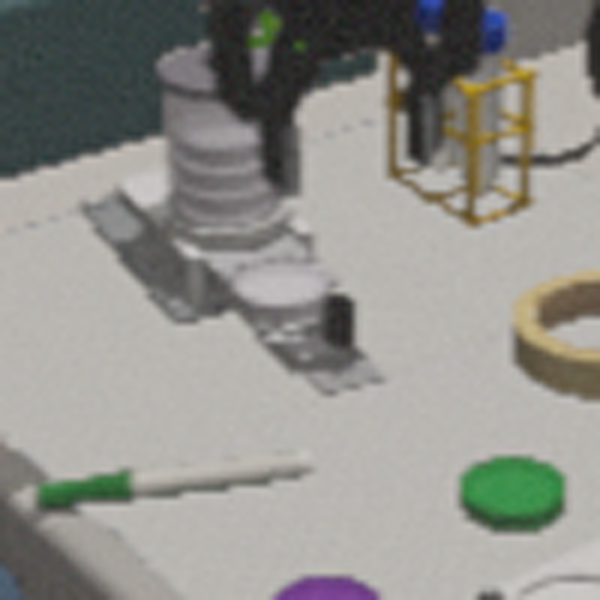

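arm_command --steps '[[[0,0,0],[0.05,0,0.0],0.5],[[0,0,0],[0.0932,0.0008,0.01],0.5],[[0,0,0],[0.0932,0.0008,0.04],0.5],[[0,0,0],[0.0932,0.0008,0.07],0.5],[[0,0,0],[0.0932,0.0008,0.09],0.5],[[0,0,0],[0.0932,0.0008,0.105],0.5],[[0,0,0],[0.0932,0.0008,0.11],0.5],[[0,0,0],[0.0932,0.0008,0.11],0.5]]'

```text
time: 46.52
eef_pos: [0.4729, 0.2148, 0.024]
tcp_rot: [0.762, 0.647, -0.001, -0.001]
contact_force: [0.8, -0.2, -1.0]
opening: 0.747
```

Run:
```python
from h import *
cam('top');mv((.4728,.2150,.0232,80.5))
```

```text
t 46.58 pos [0.4733 0.215  0.0246] yaw 80.7 F [0.4 0.4 0.9] op 0.751
[-0.002, -0.0, 0.003] [-0.0001, -0.0005, 0.0014]
```

arm_command --steps '[[[0,0,0],[0,-0.0005,0.0014],0.5],[[0,0,0],[0,-0.0005,0.0014],0.2],[[0,0,0],[0,-0.0005,0.0014],0.1],[[0,0,0],[0,-0.0005,0.0014],-0.1],[[0,0,0],[0,-0.0005,0.0014],-0.3],[[0,0,0],[0,-0.0005,0.0014],-0.3]]' --force 30

```text
time: 47.32
eef_pos: [0.4736, 0.2153, 0.0241]
tcp_rot: [0.762, 0.647, 0.0, -0.0]
contact_force: [-0.8, -0.8, 5.7]
opening: 0.611
```

arm_command --steps '[[[0,0,0],[0,0,0],-0.3],[[0,0,0],[0,0,-0.008],-0.3],[[0,0,0],[0,0,-0.02],-0.3],[[0,0,0],[0,0,-0.05],-0.3],[[0,0,0],[0,0,-0.09],-0.3],[[0,0,0],[0,0,-0.1],-0.3],[[0,0,0],[0,0,-0.1],-0.3]]' --force 45

```text
time: 48.2
eef_pos: [0.4739, 0.2153, 0.1248]
tcp_rot: [0.762, 0.647, 0.001, 0.0]
contact_force: [0.2, 0.8, -1.2]
opening: 0.612
```

Run:
```python
from h import *
c=shot('scene','s26.png'); f=c['frame'][130:210,260:340]; cv2.imwrite('pics/s26c.png',cv2.cvtColor(cv2.resize(f,None,fx=7.5,fy=7.5,interpolation=2),4))
cam('top');mv((.4312,-.0880,.11,91.4))
```

```text
t 48.3 pos [0.4725 0.215  0.1227] yaw 80.7 F [-0.6 -0.1 -0.4] op 0.61
[-0.003, -0.0, -0.187] [-0.3056, 0.0082, 0.0127]
```

View pics/s26c.png

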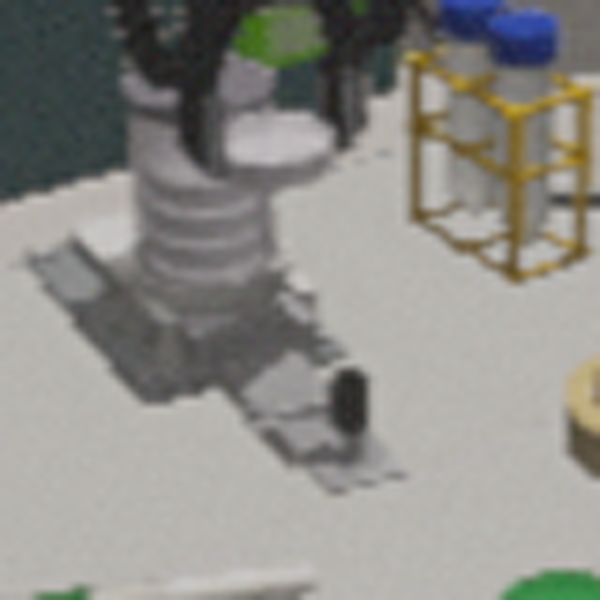

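arm_command --steps '[[[0,0,-0.02],[-0.02,0.0005,0],-0.3],[[0,0,-0.05],[-0.06,0.0015,0],-0.3],[[0,0,-0.08],[-0.1,0.0027,0],-0.3],[[0,0,-0.11],[-0.14,0.0038,0],-0.3],[[0,0,-0.14],[-0.18,0.005,0],-0.3],[[0,0,-0.17],[-0.22,0.006,0.004],-0.3],[[0,0,-0.187],[-0.26,0.007,0.006],-0.3],[[0,0,-0.187],[-0.3,0.0082,0.02],-0.3],[[0,0,-0.187],[-0.3053,0.0082,0.04],-0.3],[[0,0,-0.187],[-0.3053,0.0082,0.06],-0.3],[[0,0,-0.187],[-0.3053,0.0082,0.08],-0.3],[[0,0,-0.187],[-0.3053,0.0082,0.085],-0.3]]'

```text
time: 49.8
eef_pos: [0.4287, -0.0867, 0.035]
tcp_rot: [0.698, 0.716, -0.002, -0.004]
contact_force: [-0.8, -0.2, 0.1]
opening: 0.607
```

Run:
```python
from h import *
c=shot('scene','s27.png'); f=c['frame'][180:280,310:430]; cv2.imwrite('pics/s27c.png',cv2.cvtColor(cv2.resize(f,None,fx=6,fy=6,interpolation=2),4))
cam('top');mv((.4312,-.0877,.0125,91.4))
```

```text
t 49.9 pos [ 0.43   -0.0871  0.0365] yaw 91.41 F [ 0.1 -0.2 -1.2] op 0.609
[-0.005, -0.002, 0.0] [-0.0006, 0.0013, 0.024]
```

View pics/s27c.png

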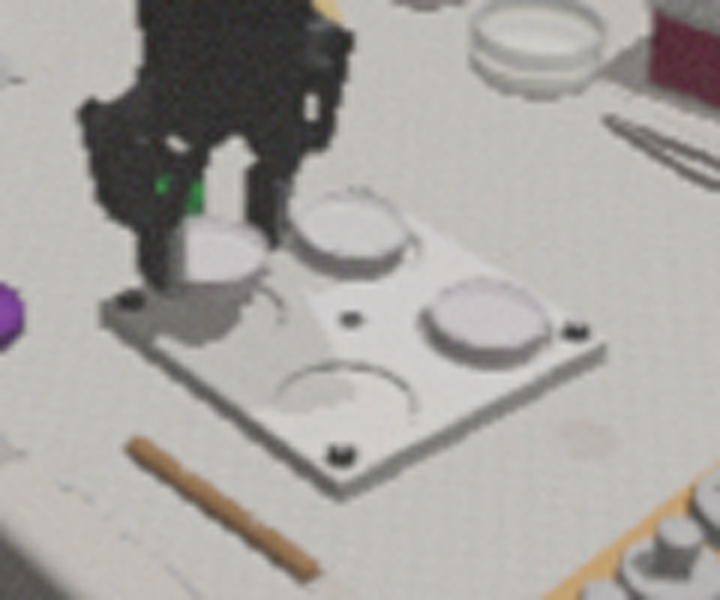

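arm_command --steps '[[[-0.005,-0.002,0],[-0.0006,0.0013,0.008],-0.3],[[-0.005,-0.002,0],[-0.0006,0.0013,0.015],-0.3],[[-0.005,-0.002,0],[-0.0006,0.0013,0.02],-0.3],[[-0.005,-0.002,0],[-0.0006,0.0013,0.0235],-0.3],[[-0.005,-0.002,0],[-0.0006,0.0013,0.0235],-0.3]]'

```text
time: 50.52
eef_pos: [0.4317, -0.0883, 0.014]
tcp_rot: [0.698, 0.716, -0.001, 0.0]
contact_force: [-3.1, -1.0, 8.2]
opening: 0.607
```

Run:
```python
from h import *
c=shot('scene','s28.png'); f=c['frame'][200:270,310:400]; cv2.imwrite('pics/s28c.png',cv2.cvtColor(cv2.resize(f,None,fx=8,fy=8,interpolation=2),4))
cam('top');mv((.4312,-.0877,.0121,91.4)); print(get_state()['wrist_torque'])
```

```text
t 50.62 pos [ 0.4317 -0.0883  0.0141] yaw 91.46 F [-3.1 -0.3  8.2] op 0.607
[-0.001, 0.001, 0.001] [0.0006, -0.0005, 0.002]
[-0.06787288  0.58401526  0.08454094]
```

View pics/s28c.png

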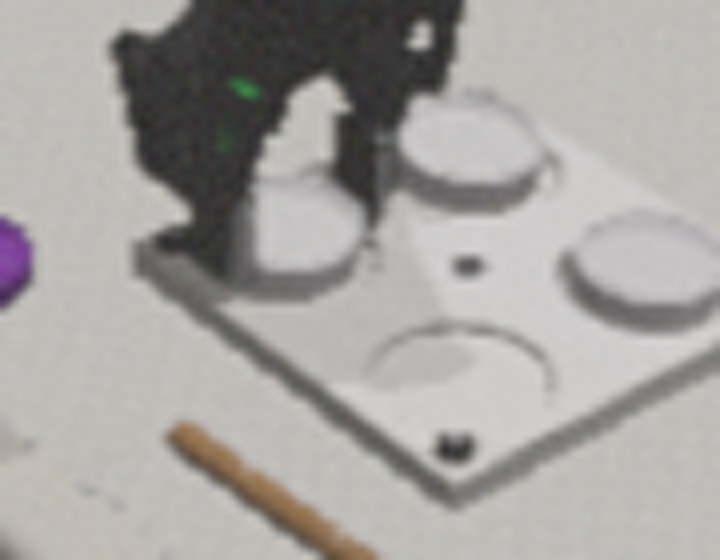

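arm_command --steps '[[[0,0,0],[0,0,0],0.35],[[0,0,0],[0,0,0],0.5],[[0,0,0],[0,0,0],0.5],[[0,0,0],[0,0,-0.03],0.5],[[0,0,0],[0,0,-0.07],0.5],[[0,0,0],[0,0,-0.11],0.4],[[0,0,0],[0.06,0,-0.11],0.2],[[0,0,0],[0.12,0.01,-0.11],0.0],[[0,0,0],[0.15,0.02,-0.11],-0.1],[[0,0,0],[0.15,0.02,-0.11],-0.1],[[0,0,0],[0.15,0.02,-0.11],-0.1]]' --force 30

```text
time: 52.0
eef_pos: [0.4476, 0.062, 0.1236]
tcp_rot: [0.698, 0.716, -0.001, 0.0]
contact_force: [-0.5, 0.2, -0.2]
opening: 0.448
```

Run:
```python
from h import *
c=shot('scene','s29.png'); f=c['frame'][200:280,320:420]; cv2.imwrite('pics/s29c.png',cv2.cvtColor(cv2.resize(f,None,fx=7,fy=7,interpolation=2),4))
c=shot('top','t29.png'); f=c['frame'][150:240,320:420]; cv2.imwrite('pics/t29c.png',cv2.cvtColor(cv2.resize(f,None,fx=6,fy=6,interpolation=2),4))
mv((.4605,.1421,.11,80.8,12),(.4605,.1421,.0464,80.8,12))
```

```text
t 52.1 pos [0.4477 0.0615 0.1237] yaw 91.39 F [ 0.3 -0.5 -0.8] op 0.452
[-0.02, 0.21, 0.184] [0.0803, 0.0148, 0.0136]
[-0.02, 0.21, 0.184] [0.0804, 0.0148, 0.0772]
```

View pics/s29c.png

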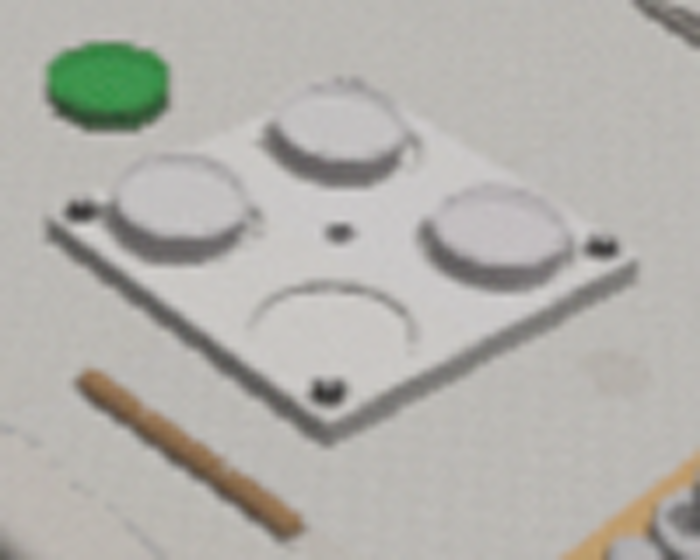

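View pics/t29c.png

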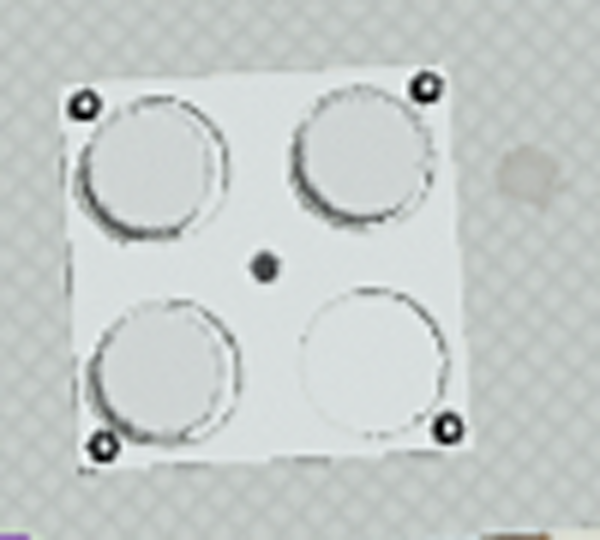

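Run:
```python
from h import *
c=cam('top');s=cam('scene')
def uv(p,off,k): return (np.array(p,float)+.5)/k-.5+np.array(off)
print((plane(c,uv([(149,167),(158,369),(364,156)],(320,150),6),.025)*1e3).round(1))
for n,img,o,k,sz in(('scene','pics/s29.png',[320,200],7,(280,420)),('top','pics/t29.png',[320,150],6,(240,420))):
  C=s if n=='scene' else c
  im=cv2.imread(img);f=cv2.resize(im[o[1]:sz[0],o[0]:sz[1]],None,fx=k,fy=k,interpolation=2)
  for cx,cy in((.515,-.0842),(.517,-.1682),(.4312,-.0863)):
   for z,col in((.025,(0,0,255)),(.014,(255,0,0))):
    for a in np.arange(0,6.28,.2):
     r=.027 if z>.02 else .0295
     q=proj(C,[cx+r*np.cos(a),cy+r*np.sin(a),z])[0]; q=((q+.5-o)*k-.5).round().astype(int); cv2.circle(f,tuple(int(v) for v in q),1,col,-1)
  cv2.imwrite('pics/chk_%s.png'%n,f)
mv((.4605,.1421,.11,80.8,12),(.4605,.1421,.0464,80.8,12))
```

```text
[[ 514.8  -80.9   25. ]
 [ 432.4  -81.7   25. ]
 [ 516.6 -168.2   25. ]]
t 52.2 pos [0.4478 0.0614 0.1238] yaw 91.37 F [-0.2 -0.2 -0.4] op 0.445
[-0.02, 0.21, 0.184] [0.0804, 0.0146, 0.0137]
[-0.02, 0.21, 0.184] [0.0804, 0.0147, 0.0773]
```

View pics/chk_scene.png

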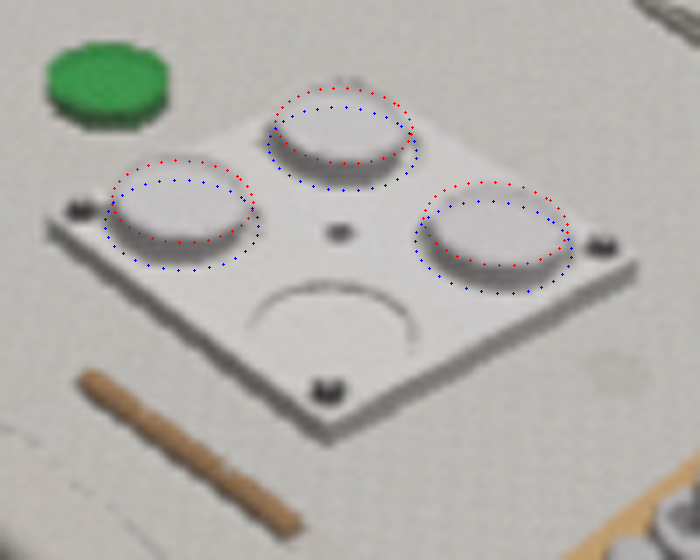

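View pics/chk_top.png

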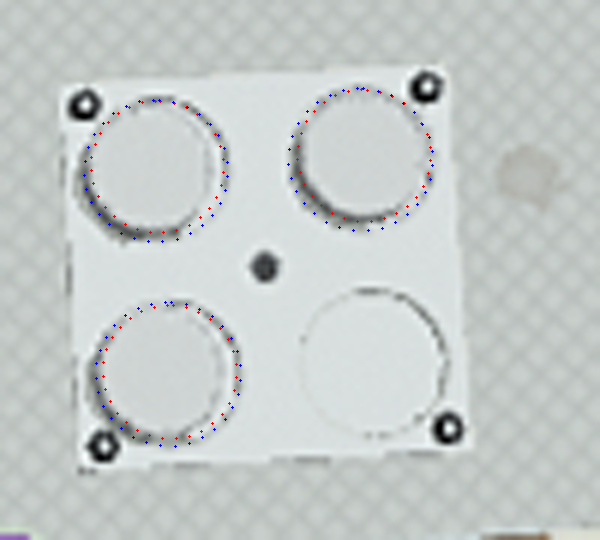

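Run:
```python
import cv2
f=cv2.imread('pics/s29.png')[208:245,328:362]; a=cv2.resize(f,None,fx=11,fy=11,interpolation=2)
g=cv2.imread('pics/s29.png')[208:245,372:408]; b=cv2.resize(g,None,fx=11,fy=11,interpolation=2)
cv2.imwrite('pics/z1.png',cv2.hconcat([a,b]))
f=cv2.imread('pics/t29.png'); a=cv2.resize(f[195:229,330:366],None,fx=11,fy=11,interpolation=2); b=cv2.resize(f[161:195,327:363],None,fx=11,fy=11,interpolation=2)
cv2.imwrite('pics/z2.png',cv2.hconcat([a,b]))
```

```text
(no output)
```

View pics/z1.png

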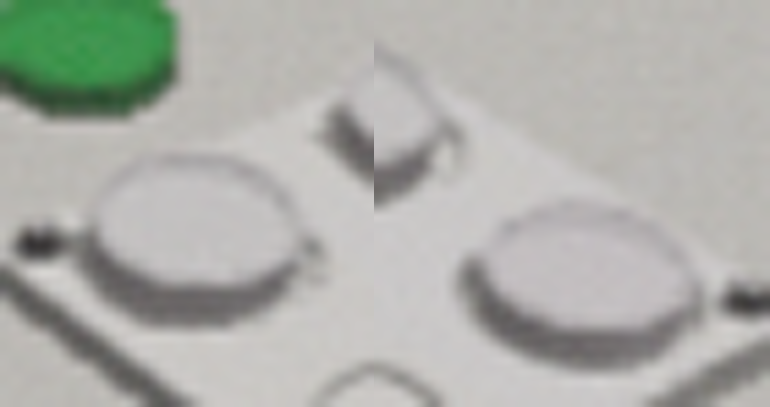

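View pics/z2.png

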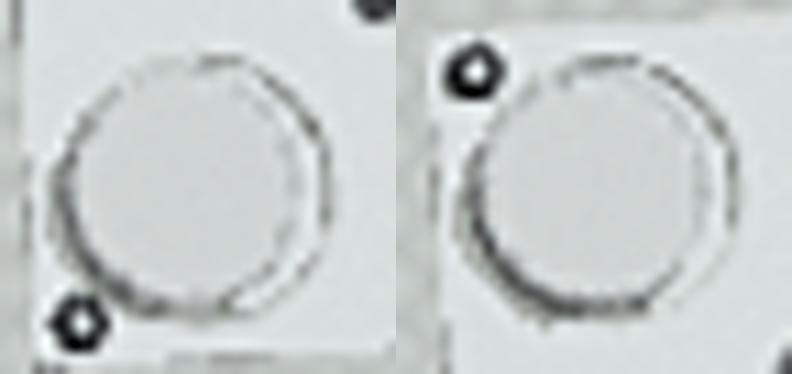

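Run:
```python
from h import *
mv((.4312,-.0863,.06,1.4),(.4312,-.0863,.0125,1.4))
```

```text
t 52.2 pos [0.4478 0.0614 0.1238] yaw 91.37 F [-0.2 -0.2 -0.4] op 0.445
[0.0, 0.002, 1.57] [-0.1472, -0.0201, 0.064]
[0.0, 0.002, 1.57] [-0.1471, -0.02, 0.1115]
```

arm_command --steps '[[[0,0,1.57],[-0.147,-0.02,0],0.6],[[0,0,1.57],[-0.147,-0.02,0],0.6],[[0,0,1.57],[-0.147,-0.02,0],0.6],[[0,0,1.57],[-0.147,-0.02,0],0.6],[[0,0,1.57],[-0.147,-0.02,0],0.6],[[0,0,1.57],[-0.147,-0.02,0.02],0.6],[[0,0,1.57],[-0.147,-0.02,0.03],0.6],[[0,0,1.57],[-0.147,-0.02,0.04],0.6],[[0,0,1.57],[-0.147,-0.02,0.06],0.6],[[0,0,1.57],[-0.147,-0.02,0.08],0.6],[[0,0,1.57],[-0.147,-0.02,0.085],0.6],[[0,0,1.57],[-0.147,-0.02,0.085],0.6]]' --force 20

```text
time: 53.7
eef_pos: [0.4311, -0.0865, 0.039]
tcp_rot: [1.0, 0.012, -0.001, 0.001]
contact_force: [0.1, -0.4, -0.1]
opening: 0.8
```

Run:
```python
from h import *
c=shot('scene','s30.png'); f=c['frame'][180:280,310:430]; cv2.imwrite('pics/s30c.png',cv2.cvtColor(cv2.resize(f,None,fx=6,fy=6,interpolation=2),4))
cam('top');mv((.4312,-.0863,.0125,1.4))
```

```text
t 53.8 pos [ 0.4318 -0.0866  0.0398] yaw 1.39 F [ 0.1 -0.7  0.6] op 0.799
[0.002, -0.001, -0.0] [-0.0006, -0.0004, 0.0273]
```

View pics/s30c.png

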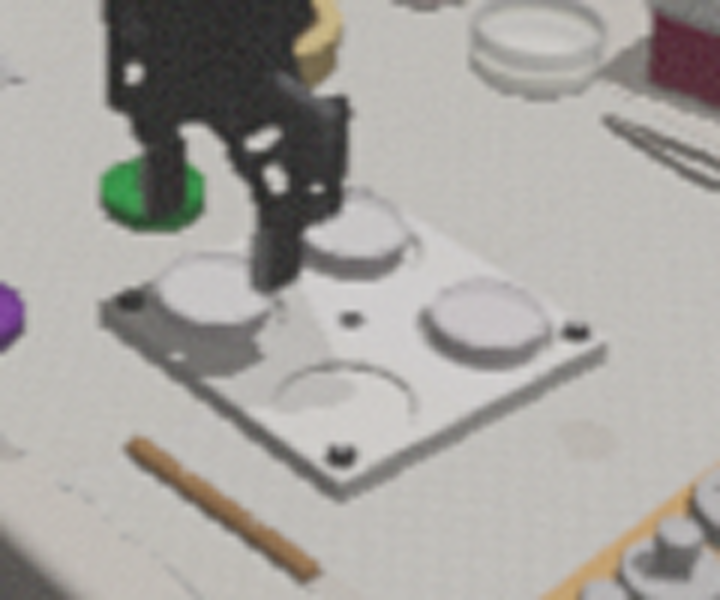

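arm_command --steps '[[[0,0,0],[-0.0006,-0.0004,0.012],0.6],[[0,0,0],[-0.0006,-0.0004,0.024],0.6],[[0,0,0],[-0.0006,-0.0004,0.0268],0.6],[[0,0,0],[-0.0006,-0.0004,0.0268],0.5],[[0,0,0],[-0.0006,-0.0004,0.0268],0.4],[[0,0,0],[-0.0006,-0.0004,0.0268],0.3],[[0,0,0],[-0.0006,-0.0004,0.0268],0.15],[[0,0,0],[-0.0006,-0.0004,0.0268],0.0],[[0,0,0],[-0.0006,-0.0004,0.0268],0.0]]' --force 20

```text
time: 54.92
eef_pos: [0.4317, -0.0864, 0.0135]
tcp_rot: [1.0, 0.012, 0.001, 0.001]
contact_force: [-0.9, 0.1, 4.8]
opening: 0.618
```

Run:
```python
from h import *
c=shot('scene','s31.png'); f=c['frame'][190:260,320:400]; cv2.imwrite('pics/s31c.png',cv2.cvtColor(cv2.resize(f,None,fx=8,fy=8,interpolation=2),4))
cam('top');mv((.4312,-.0863,.0125,1.4))
```

```text
t 55.02 pos [ 0.4316 -0.0864  0.0135] yaw 1.39 F [-1.1  0.3  5.2] op 0.618
[0.002, -0.001, -0.0] [-0.0004, -0.0001, 0.001]
```

View pics/s31c.png

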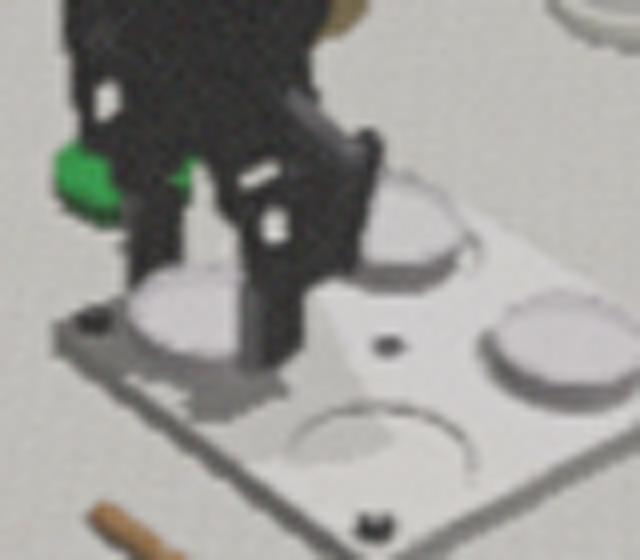

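arm_command --steps '[[[0,0,0],[0,0,0.002],0.0],[[0,0,0],[0,0,0.002],0.0],[[0,0,0],[0,0,0.001],0.4],[[0,0,0],[0,0,0],0.6],[[0,0,0],[0,0,0],0.6],[[0,0,0],[0,0,-0.03],0.6],[[0,0,0],[0,0,-0.07],0.6],[[0,0,0],[0,0,-0.11],0.4],[[0,0,-0.5],[0,-0.06,-0.11],0.2],[[0,0,-0.9],[0.02,-0.12,-0.11],0.0],[[0,0,-1.38],[0.03,-0.15,-0.11],-0.1],[[0,0,-1.38],[0.03,-0.15,-0.11],-0.1]]' --force 30

```text
time: 56.52
eef_pos: [0.4579, 0.0665, 0.1229]
tcp_rot: [0.924, 0.382, 0.0, 0.001]
contact_force: [1.0, 0.4, 0.1]
opening: 0.452
```

arm_command --steps '[[[0,0,-0.3],[0,0,0],-0.1],[[0,0,-0.6],[0,0,0],-0.1],[[0,0,-0.6],[0,0,0],-0.1],[[0,0,-0.6],[0,0,0],-0.1]]'

```text
time: 57.02
eef_pos: [0.4576, 0.0666, 0.1223]
tcp_rot: [0.769, 0.639, -0.001, 0.001]
contact_force: [-0.1, 0.4, 0.5]
opening: 0.451
```

Run:
```python
from h import *
s=shot('scene','s32.png'); c=shot('top','t32.png')
for n,C,o,k,sz in(('scene',s,[320,200],7,(280,420)),('top',c,[320,150],6,(240,420))):
  f=cv2.cvtColor(cv2.resize(C['frame'][o[1]:sz[0],o[0]:sz[1]],None,fx=k,fy=k,interpolation=2),4)
  cv2.imwrite('pics/chk3_%s.png'%n,f)
mv((.4605,.1421,.11,80.8,12),(.4605,.1421,.0464,80.8,12))
```

```text
t 57.12 pos [0.4576 0.0665 0.1224] yaw 79.31 F [0.4 0.5 1. ] op 0.449
[0.003, 0.211, -0.026] [0.0748, -0.0112, 0.0122]
[0.003, 0.211, -0.026] [0.0749, -0.0112, 0.0758]
```

View pics/chk3_scene.png

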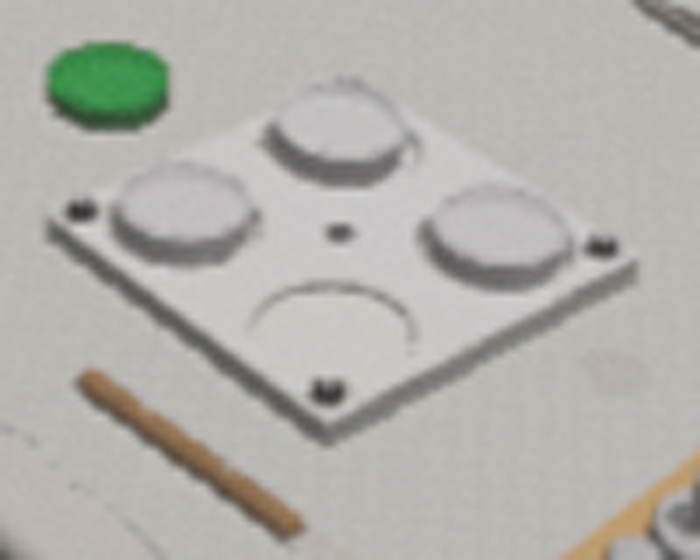

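View pics/chk3_top.png

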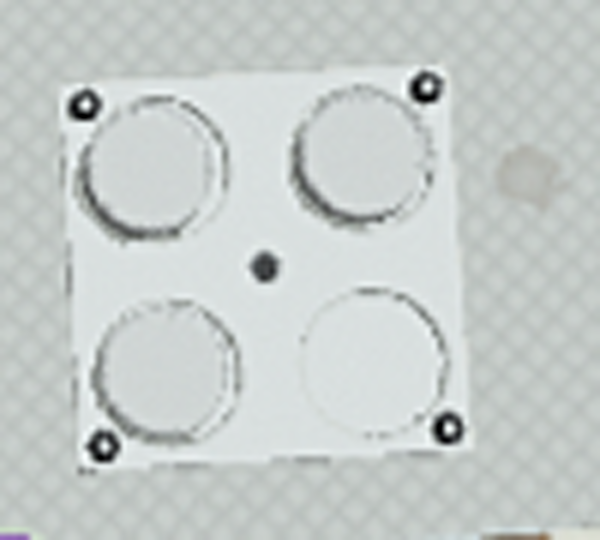

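arm_command --steps '[[[0.003,0.211,-0.026],[0.04,-0.006,0.0],-0.1],[[0.003,0.211,-0.026],[0.0748,-0.0112,0.005],-0.1],[[0.003,0.211,-0.026],[0.0748,-0.0112,0.012],-0.1],[[0.003,0.211,-0.026],[0.0748,-0.0112,0.03],-0.1],[[0.003,0.211,-0.026],[0.0748,-0.0112,0.05],-0.1],[[0.003,0.211,-0.026],[0.0748,-0.0112,0.065],-0.1],[[0.003,0.211,-0.026],[0.0748,-0.0112,0.0758],-0.1],[[0.003,0.211,-0.026],[0.0748,-0.0112,0.0758],-0.1],[[0.003,0.211,-0.026],[0.0748,-0.0112,0.0758],-0.6],[[0.003,0.211,-0.026],[0.0748,-0.0112,0.0758],-1],[[0.003,0.211,-0.026],[0.0748,-0.0112,0.0758],-1],[[0.003,0.211,-0.026],[0.0748,-0.0112,0.0758],-1]]' --force 30

```text
time: 58.62
eef_pos: [0.4605, 0.1422, 0.0471]
tcp_rot: [0.757, 0.645, 0.08, -0.068]
contact_force: [-4.8, -0.2, 7.0]
opening: 0.194
```

Run:
```python
from h import *
c=shot('scene','s33.png'); f=c['frame'][110:230,240:360]; cv2.imwrite('pics/s33c.png',cv2.cvtColor(cv2.resize(f,None,fx=5,fy=5,interpolation=2),4))
mv((.4741,.2226,.0464,80.8,12))
```

```text
t 58.67 pos [0.4605 0.1421 0.0471] yaw 80.83 F [-4.1 -0.7  5.8] op 0.19
[-0.0, -0.0, 0.0] [0.0797, 0.0006, 0.0177]
```

View pics/s33c.png

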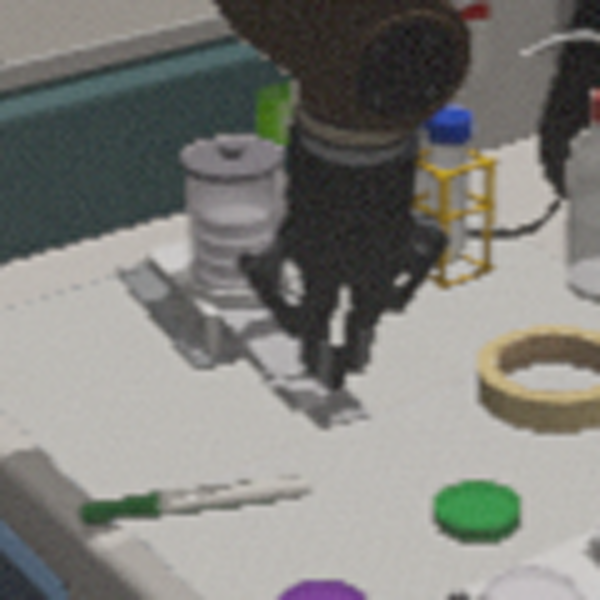

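Knob gripped; push home, then draw.

arm_command --steps '[[[0,0,0],[0.01,0,0.0021],-1],[[0,0,0],[0.022,0,0.0047],-1],[[0,0,0],[0.034,0,0.0073],-1],[[0,0,0],[0.046,0,0.0099],-1],[[0,0,0],[0.058,0.0005,0.0125],-1],[[0,0,0],[0.07,0.0005,0.015],-1],[[0,0,0],[0.077,0.0005,0.0165],-1],[[0,0,0],[0.0797,0.0005,0.0173],-1],[[0,0,0],[0.0797,0.0005,0.0173],-1],[[0,0,0],[0.0797,0.0005,0.0173],-1]]'

```text
time: 59.92
eef_pos: [0.474, 0.2209, 0.0471]
tcp_rot: [0.757, 0.646, 0.078, -0.067]
contact_force: [-4.4, -10.9, 7.8]
opening: 0.191
```

Run:
```python
from h import *
c=shot('scene','s34.png'); f=c['frame'][110:210,240:340]; cv2.imwrite('pics/s34c.png',cv2.cvtColor(cv2.resize(f,None,fx=6,fy=6,interpolation=2),4))
mv((.4605,.1422,.0466,80.8,12))
```

```text
t 59.98 pos [0.474  0.2209 0.0471] yaw 80.95 F [ -3.2 -10.4   7.8] op 0.196
[-0.001, 0.004, 0.002] [-0.0783, -0.001, -0.0158]
```

View pics/s34c.png

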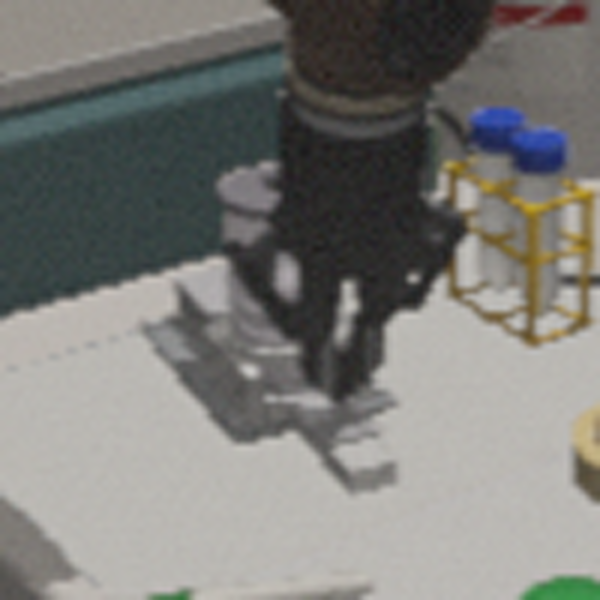

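arm_command --steps '[[[0,0,0],[0,0,0],-1],[[0,0,0],[-0.007,0,-0.0015],-1],[[0,0,0],[-0.0155,0,-0.0033],-1],[[0,0,0],[-0.025,0,-0.0053],-1],[[0,0,0],[-0.0345,0,-0.0073],-1],[[0,0,0],[-0.044,-0.0003,-0.0093],-1],[[0,0,0],[-0.0535,-0.0005,-0.0113],-1],[[0,0,0],[-0.063,-0.0007,-0.0133],-1],[[0,0,0],[-0.071,-0.0007,-0.0148],-1],[[0,0,0],[-0.077,-0.0008,-0.016],-1],[[0,0,0],[-0.0795,-0.0008,-0.0163],-1],[[0,0,0],[-0.0795,-0.0008,-0.0163],-1]]'

```text
time: 61.48
eef_pos: [0.4604, 0.1419, 0.0472]
tcp_rot: [0.757, 0.645, 0.079, -0.068]
contact_force: [-1.7, 5.9, 2.8]
opening: 0.191
```

arm_command --steps '[[[0,0,0],[0,0,0],-0.3],[[0,0,0],[0,0,0],-0.2],[[0,0,0],[0,0,-0.03],-0.2],[[0,0,0],[0,0,-0.07],0.2],[[0,-0.1,0],[0,0,-0.09],0.5],[[0,-0.21,0],[0,0,-0.09],0.5],[[0,-0.21,0],[0,0,-0.09],0.5],[[0,-0.21,0],[0,0,-0.09],0.5]]'

```text
time: 62.48
eef_pos: [0.4571, 0.1233, 0.1345]
tcp_rot: [0.761, 0.649, -0.001, -0.001]
contact_force: [-0.1, -0.2, 0.0]
opening: 0.749
```

Run:
```python
from h import *
c=shot('scene','s35.png'); f=c['frame'][130:230,250:350]; cv2.imwrite('pics/s35c.png',cv2.cvtColor(cv2.resize(f,None,fx=6,fy=6,interpolation=2),4))
cam('top');mv((.4730,.2165,.08,80.5),(.4730,.2165,.0235,80.5))
```

```text
t 62.58 pos [0.4571 0.123  0.1344] yaw 80.84 F [ 0.6  0.4 -0.5] op 0.748
[-0.002, 0.001, 0.006] [0.0949, 0.0009, 0.0543]
[-0.002, 0.001, 0.006] [0.095, 0.001, 0.1108]
```

View pics/s35c.png

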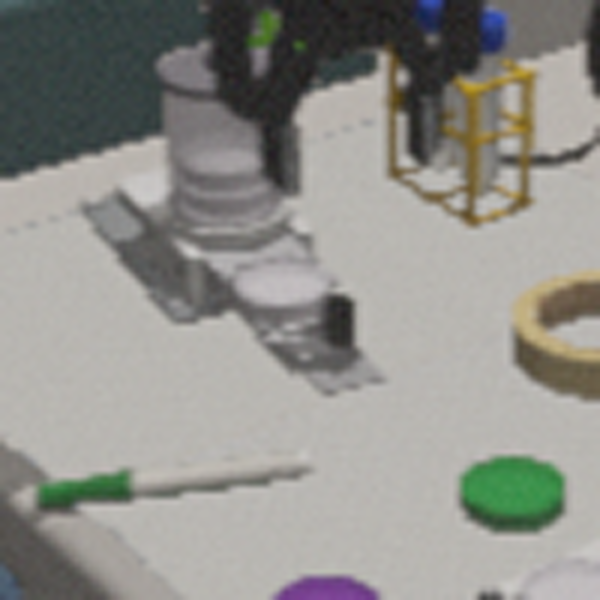

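arm_command --steps '[[[0,0,0],[0.05,0,0.0],0.5],[[0,0,0],[0.095,0.001,0.01],0.5],[[0,0,0],[0.095,0.001,0.04],0.5],[[0,0,0],[0.095,0.001,0.07],0.5],[[0,0,0],[0.095,0.001,0.09],0.5],[[0,0,0],[0.095,0.001,0.105],0.5],[[0,0,0],[0.095,0.001,0.1105],0.5],[[0,0,0],[0.095,0.001,0.1105],0.5],[[0,0,0],[0.095,0.001,0.1105],0.5],[[0,0,0],[0.095,0.001,0.1105],0.2],[[0,0,0],[0.095,0.001,0.1105],0.1],[[0,0,0],[0.095,0.001,0.1105],-0.1]]' --force 30

```text
time: 64.08
eef_pos: [0.474, 0.2168, 0.0251]
tcp_rot: [0.761, 0.648, -0.0, 0.0]
contact_force: [-0.7, -0.5, 5.8]
opening: 0.613
```

Run:
```python
from h import *
mv()
```

```text
t 64.08 pos [0.474  0.2168 0.0251] yaw 80.84 F [-0.7 -0.5  5.8] op 0.613
```

arm_command --steps '[[[0,0,0],[0,0,0],-0.3],[[0,0,0],[0,0,0],-0.3],[[0,0,0],[0,0,-0.008],-0.3],[[0,0,0],[0,0,-0.02],-0.3],[[0,0,0],[0,0,-0.05],-0.3],[[0,0,0],[0,0,-0.09],-0.3],[[0,0,0],[0,0,-0.1],-0.3],[[0,0,0],[0,0,-0.1],-0.3]]' --force 45

```text
time: 65.08
eef_pos: [0.4743, 0.2169, 0.1258]
tcp_rot: [0.761, 0.648, 0.001, 0.0]
contact_force: [-0.2, -0.5, -0.3]
opening: 0.607
```

Run:
```python
from h import *
c=shot('scene','s36.png'); f=c['frame'][130:210,260:340]; cv2.imwrite('pics/s36c.png',cv2.cvtColor(cv2.resize(f,None,fx=7.5,fy=7.5,interpolation=2),4))
cam('top');mv((.433,-.1735,.11,91.4))
```

```text
t 65.17 pos [0.4729 0.2165 0.1237] yaw 80.84 F [ 0.8 -0.1 -0.3] op 0.608
[-0.003, 0.001, -0.184] [-0.3914, 0.0227, 0.0142]
```

View pics/s36c.png

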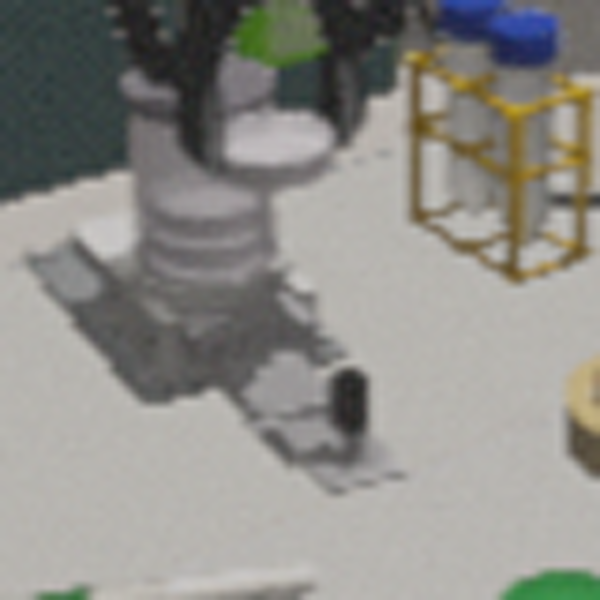

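arm_command --steps '[[[0,0,-0.02],[-0.03,0.002,0],-0.3],[[0,0,-0.05],[-0.07,0.004,0],-0.3],[[0,0,-0.08],[-0.11,0.0064,0],-0.3],[[0,0,-0.11],[-0.15,0.0087,0],-0.3],[[0,0,-0.14],[-0.19,0.011,0],-0.3],[[0,0,-0.17],[-0.23,0.0133,0.004],-0.3],[[0,0,-0.184],[-0.27,0.0157,0.006],-0.3],[[0,0,-0.184],[-0.31,0.018,0.006],-0.3],[[0,0,-0.184],[-0.35,0.0203,0.01],-0.3],[[0,0,-0.184],[-0.3918,0.0228,0.02],-0.3],[[0,0,-0.184],[-0.3918,0.0228,0.05],-0.3],[[0,0,-0.184],[-0.3918,0.0228,0.07],-0.3]]'

```text
time: 66.68
eef_pos: [0.431, -0.1736, 0.0512]
tcp_rot: [0.699, 0.715, -0.002, -0.003]
contact_force: [-0.2, -0.4, -0.4]
opening: 0.606
```

Run:
```python
from h import *
c=shot('scene','s37.png'); f=c['frame'][180:290,330:450]; cv2.imwrite('pics/s37c.png',cv2.cvtColor(cv2.resize(f,None,fx=5.4,fy=5.4,interpolation=2),4))
cam('top');mv((.433,-.174,.0133,91.4))
```

```text
t 66.78 pos [ 0.4298 -0.1722  0.0501] yaw 91.34 F [-0.8 -1.  -0.3] op 0.605
[-0.01, -0.004, -0.001] [-0.002, 0.0035, 0.0368]
```

View pics/s37c.png

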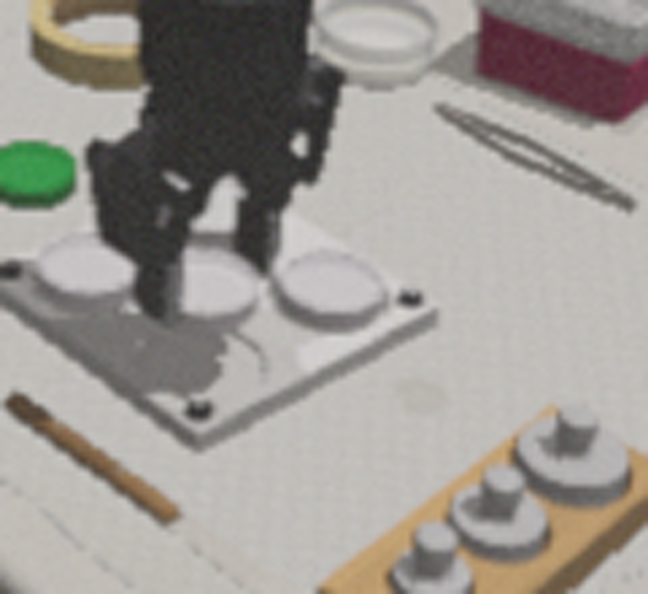

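arm_command --steps '[[[-0.01,-0.004,0],[-0.002,0.0035,0.0],-0.3],[[-0.01,-0.004,0],[-0.002,0.0035,0.01],-0.3],[[-0.01,-0.004,0],[-0.002,0.0035,0.02],-0.3],[[-0.01,-0.004,0],[-0.002,0.0035,0.025],-0.3],[[-0.01,-0.004,0],[-0.002,0.0035,0.025],-0.3]]'

```text
time: 67.4
eef_pos: [0.4328, -0.1737, 0.0246]
tcp_rot: [0.699, 0.715, -0.0, -0.001]
contact_force: [0.5, -0.6, 0.1]
opening: 0.607
```

Run:
```python
from h import *
s=shot('scene','s38.png'); f=s['frame'][210:270,340:420]; k=10;o=[340,210]
f=cv2.cvtColor(cv2.resize(f,None,fx=k,fy=k,interpolation=2),4)
cam('top');p=get_state()['eef_pos']
for off,col in((.0035,(0,0,255)),):
  for z in(p[2]-.0031,p[2]+.0119):
   for a in np.arange(0,6.28,.15):
    q=proj(s,[p[0]+.027*np.cos(a),p[1]+off+.027*np.sin(a),z])[0]; q=((q+.5-o)*k-.5).round().astype(int); cv2.circle(f,tuple(int(v) for v in q),1,col,-1)
for a in np.arange(0,6.28,.15):
    q=proj(s,[.433+.0295*np.cos(a),-.1703+.0295*np.sin(a),.014])[0]; q=((q+.5-o)*k-.5).round().astype(int); cv2.circle(f,tuple(int(v) for v in q),1,(255,0,0),-1)
cv2.imwrite('pics/s38c.png',f)
mv((.433,-.174,.0133,91.4))
```

```text
t 67.5 pos [ 0.4332 -0.1741  0.0252] yaw 91.35 F [-0.4  0.5 -1.1] op 0.606
[-0.0, -0.0, -0.001] [0.0001, -0.0002, 0.0119]
```

View pics/s38c.png

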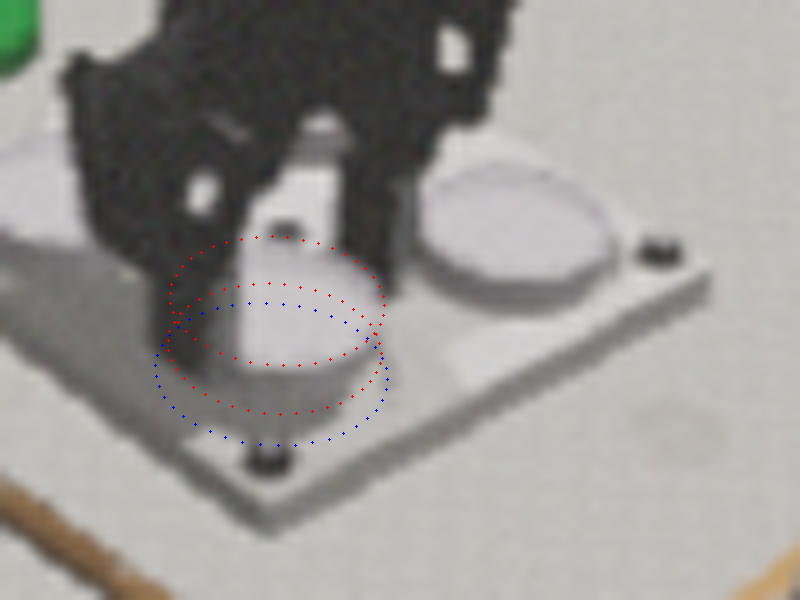

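arm_command --steps '[[[0,0,0],[-0.0003,-0.0002,0.004],-0.3],[[0,0,0],[-0.0003,-0.0002,0.008],-0.3],[[0,0,0],[-0.0003,-0.0002,0.0115],-0.3],[[0,0,0],[-0.0003,-0.0002,0.0115],-0.3]]'

```text
time: 68.0
eef_pos: [0.433, -0.1744, 0.0135]
tcp_rot: [0.699, 0.715, 0.0, -0.0]
contact_force: [-0.3, -0.4, 0.1]
opening: 0.606
```

Run:
```python
from h import *
cam('top');mv((.433,-.174,.0131,91.4))
```

```text
t 68.05 pos [ 0.433  -0.1744  0.0136] yaw 91.35 F [-0.6  0.4  0.3] op 0.604
[-0.0, -0.0, -0.001] [0.0004, 0.0, 0.0005]
```

arm_command --steps '[[[0,0,0],[0,0,0],0.35],[[0,0,0],[0,0,0],0.5],[[0,0,0],[0,0,0],0.5],[[0,0,0],[0,0,-0.03],0.5],[[0,0,0],[0,0,-0.07],0.5],[[0,0,0.3],[0,0,-0.1],0.6],[[0,0,0.6],[0.03,0.03,-0.1],0.6],[[0,0,0.9],[0.06,0.06,-0.1],0.6],[[0,0,1.2],[0.08,0.08,-0.1],0.6],[[0,0,1.57],[0.0885,0.084,-0.1],0.6],[[0,0,1.57],[0.0885,0.084,-0.1],0.6],[[0,0,1.57],[0.0885,0.084,-0.1],0.6]]' --force 20

```text
time: 69.55
eef_pos: [0.5149, -0.0836, 0.1134]
tcp_rot: [0.99, 0.138, -0.0, -0.0]
contact_force: [0.1, -1.0, -1.2]
opening: 0.8
```

Run:
```python
from h import *
s=shot('scene','s39.png'); f=s['frame'][200:280,320:420]
cv2.imwrite('pics/s39c.png',cv2.cvtColor(cv2.resize(f,None,fx=7,fy=7,interpolation=2),4))
cam('top');mv((.515,-.0842,.04,1.4))
```

```text
t 69.65 pos [ 0.5148 -0.0838  0.1135] yaw 16.25 F [ 0.6 -0.4 -0.1] op 0.801
[-0.001, 0.0, 0.259] [0.0001, 0.0005, 0.0735]
```

View pics/s39c.png

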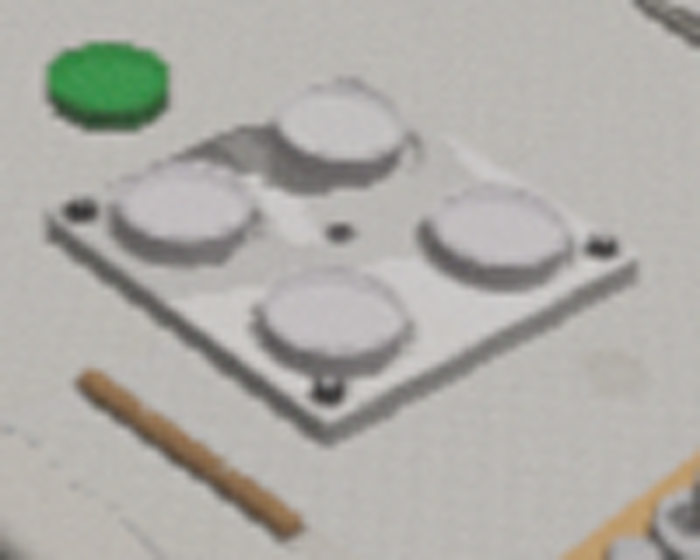

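arm_command --steps '[[[0,0,0.26],[0,0.0005,0.02],0.6],[[0,0,0.26],[0,0.0005,0.05],0.6],[[0,0,0.26],[0,0.0005,0.07],0.6],[[0,0,0.26],[0,0.0005,0.075],0.6],[[0,0,0.26],[0,0.0005,0.075],0.6]]'

```text
time: 70.28
eef_pos: [0.5151, -0.0844, 0.0387]
tcp_rot: [1.0, 0.012, -0.0, -0.0]
contact_force: [0.6, 0.4, 0.5]
opening: 0.801
```

Run:
```python
from h import *
cam('top');mv((.515,-.0842,.0128,1.4))
```

```text
t 70.33 pos [ 0.5155 -0.0845  0.0393] yaw 1.41 F [ 0.3 -0.2  0.6] op 0.803
[-0.0, -0.001, 0.0] [-0.0005, -0.0003, 0.0265]
```

arm_command --steps '[[[0,0,0],[-0.0005,-0.0003,0.012],0.6],[[0,0,0],[-0.0005,-0.0003,0.023],0.6],[[0,0,0],[-0.0005,-0.0003,0.0262],0.6],[[0,0,0],[-0.0005,-0.0003,0.0262],0.5],[[0,0,0],[-0.0005,-0.0003,0.0262],0.4],[[0,0,0],[-0.0005,-0.0003,0.0262],0.3],[[0,0,0],[-0.0005,-0.0003,0.0262],0.15],[[0,0,0],[-0.0005,-0.0003,0.0262],0.0],[[0,0,0],[-0.0005,-0.0003,0.0262],0.0],[[0,0,0],[-0.0005,-0.0003,0.0275],0.0],[[0,0,0],[-0.0005,-0.0003,0.0275],0.0]]' --force 20

```text
time: 71.7
eef_pos: [0.5156, -0.0844, 0.0136]
tcp_rot: [1.0, 0.012, 0.0, 0.0]
contact_force: [-4.7, 0.9, 12.5]
opening: 0.619
```

arm_command --steps '[[[0,0,0],[0,0,0],0.3],[[0,0,0],[0,0,0],0.6],[[0,0,0],[0,0,0],0.6],[[0,0,0],[0,0,-0.03],0.6],[[0,0,0],[0,0,-0.07],0.6],[[0,0,-0.2],[0,-0.03,-0.11],0.4],[[0,0,-0.5],[-0.01,-0.08,-0.11],0.2],[[0,0,-0.8],[-0.03,-0.12,-0.11],0.0],[[0,0,-1.1],[-0.05,-0.15,-0.11],-0.1],[[0,0,-1.38],[-0.055,-0.15,-0.11],-0.1],[[0,0,-1.38],[-0.055,-0.15,-0.11],-0.1],[[0,0,-1.38],[-0.055,-0.15,-0.11],-0.1]]' --force 30

```text
time: 73.2
eef_pos: [0.4564, 0.0644, 0.1231]
tcp_rot: [0.783, 0.623, -0.0, -0.0]
contact_force: [-0.3, 0.7, -1.0]
opening: 0.447
```

Run:
```python
from h import *
cam('top')
s=shot('scene','s40.png'); c=shot('top','t40.png')
for n,C,o,k,sz in(('scene',s,[320,200],7,(280,420)),('top',c,[320,150],6,(240,420))):
  f=cv2.cvtColor(cv2.resize(C['frame'][o[1]:sz[0],o[0]:sz[1]],None,fx=k,fy=k,interpolation=2),4)
  cv2.imwrite('pics/chk4_%s.png'%n,f)
mv((.4605,.1421,.11,80.8,12),(.4605,.1421,.0466,80.8,12))
```

```text
t 73.35 pos [0.4565 0.0642 0.1232] yaw 76.45 F [ 0.2 -0.7  0.5] op 0.45
[0.008, 0.209, -0.076] [0.0766, -0.0144, 0.0132]
[0.008, 0.209, -0.076] [0.0766, -0.0144, 0.0766]
```

View pics/chk4_scene.png

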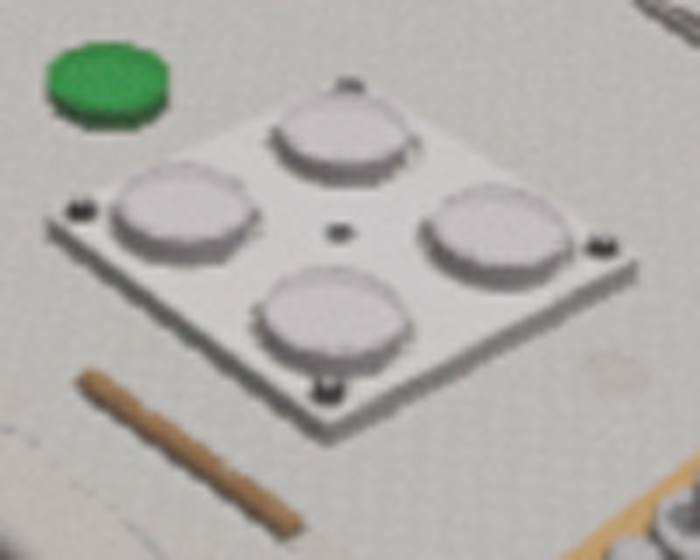

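View pics/chk4_top.png

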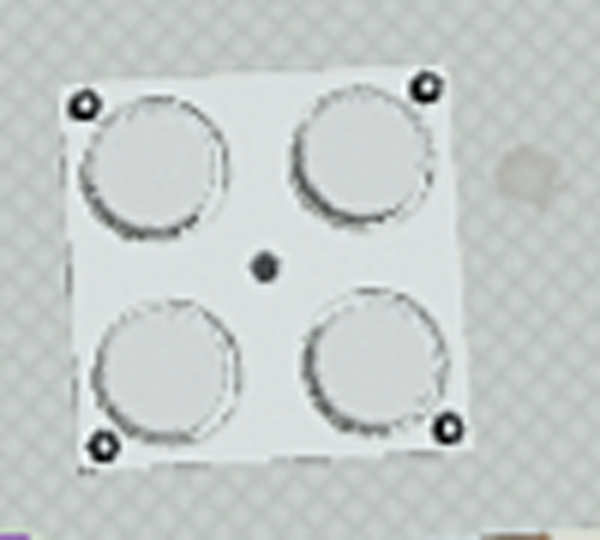

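arm_command --steps '[[[0.008,0.209,-0.076],[0.04,-0.007,0.0],-0.1],[[0.008,0.209,-0.076],[0.0766,-0.0144,0.005],-0.1],[[0.008,0.209,-0.076],[0.0766,-0.0144,0.012],-0.1],[[0.008,0.209,-0.076],[0.0766,-0.0144,0.03],-0.1],[[0.008,0.209,-0.076],[0.0766,-0.0144,0.05],-0.1],[[0.008,0.209,-0.076],[0.0766,-0.0144,0.065],-0.1],[[0.008,0.209,-0.076],[0.0766,-0.0144,0.0766],-0.1],[[0.008,0.209,-0.076],[0.0766,-0.0144,0.0766],-0.1],[[0.008,0.209,-0.076],[0.0766,-0.0144,0.0766],-0.6],[[0.008,0.209,-0.076],[0.0766,-0.0144,0.0766],-1],[[0.008,0.209,-0.076],[0.0766,-0.0144,0.0766],-1],[[0.008,0.209,-0.076],[0.0766,-0.0144,0.0766],-1]]' --force 30

```text
time: 74.85
eef_pos: [0.4605, 0.1422, 0.0472]
tcp_rot: [0.757, 0.645, 0.079, -0.068]
contact_force: [-3.5, -0.1, 5.2]
opening: 0.191
```

Run:
```python
from h import *
cam('top')
mv((.4741,.2228,.0464,80.8,12))
```

```text
t 74.9 pos [0.4605 0.1422 0.0472] yaw 80.84 F [-4.5  0.5  5.2] op 0.188
[-0.001, -0.0, 0.001] [0.0797, 0.0006, 0.0178]
```

arm_command --steps '[[[0,0,0],[0.01,0,0.0021],-1],[[0,0,0],[0.022,0,0.0047],-1],[[0,0,0],[0.034,0,0.0073],-1],[[0,0,0],[0.046,0,0.0099],-1],[[0,0,0],[0.058,0.0005,0.0125],-1],[[0,0,0],[0.07,0.0005,0.015],-1],[[0,0,0],[0.077,0.0005,0.0165],-1],[[0,0,0],[0.0797,0.0005,0.0173],-1],[[0,0,0],[0.0805,0.0005,0.0175],-1],[[0,0,0],[0.0805,0.0005,0.0175],-1]]'

```text
time: 76.15
eef_pos: [0.474, 0.221, 0.0472]
tcp_rot: [0.756, 0.646, 0.077, -0.066]
contact_force: [-6.2, -14.5, 11.2]
opening: 0.195
```

arm_command --steps '[[[0,0,0],[0,0,0],-0.5],[[0,0,0],[0,0,0],-0.2],[[0,0,0],[0,0,0],-0.2],[[0,0,0],[0,0,-0.03],-0.2],[[0,0,0],[-0.01,0,-0.07],-0.2],[[0,0,0],[-0.06,0,-0.12],-0.2],[[0,-0.2,0],[-0.12,0,-0.14],-0.2],[[0,-0.2,0],[-0.16,0,-0.14],-0.2],[[0,-0.2,0],[-0.16,0,-0.14],-0.2],[[0,-0.2,0],[-0.16,0,-0.14],-0.2]]'

```text
time: 77.4
eef_pos: [0.4453, 0.0387, 0.1518]
tcp_rot: [0.76, 0.65, 0.001, -0.002]
contact_force: [-0.0, -0.1, 0.1]
opening: 0.399
```

Run:
```python
from h import *
s=shot('scene','s41.png'); c=shot('top','t41.png')
f=s['frame'][130:230,250:350]; cv2.imwrite('pics/s41c.png',cv2.cvtColor(cv2.resize(f,None,fx=6,fy=6,interpolation=2),4))
mv()
```

```text
t 77.5 pos [0.4454 0.0391 0.1519] yaw 81.1 F [-0.3  0.8  0. ] op 0.397
```

View pics/s41c.png

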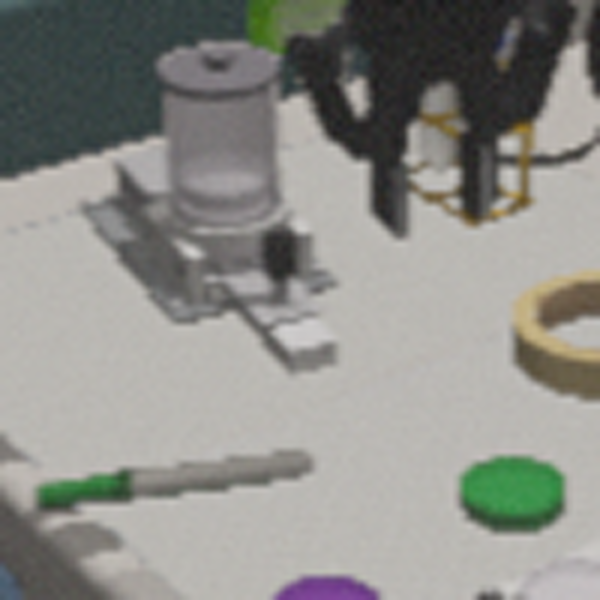

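View pics/t41.png

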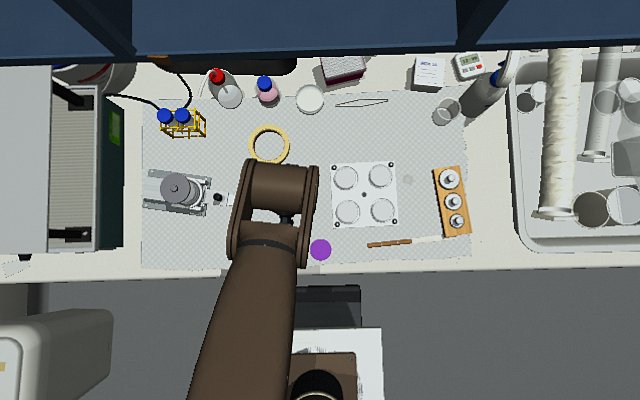

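View pics/s41.png

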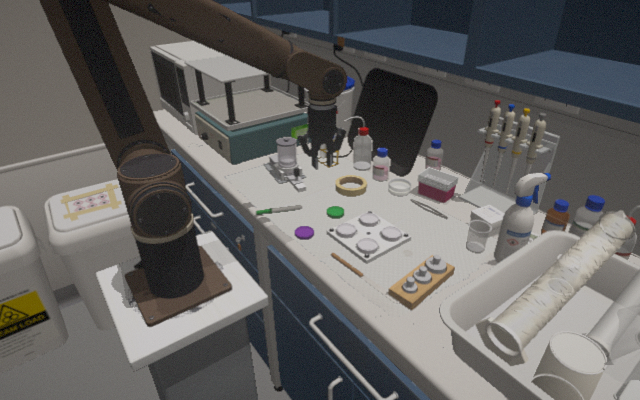

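Run:
```python
from h import *
a=cv2.imread('pics/s41.png')[205:305,325:460]; cv2.imwrite('pics/s41d.png',cv2.resize(a,None,fx=5.8,fy=5.8,interpolation=2))
x=cv2.imread('pics/scene0.png');y=cv2.imread('pics/s41.png')
for n,i in(('start',x),('end',y)):
    m=(cv2.cvtColor(i,6)[155:185,285:310]<70); v,u=np.nonzero(m); print(n,len(u),u.mean()+285,v.mean()+155)
```

```text
start 30 296.06666666666666 171.93333333333334
end 36 296.4166666666667 171.55555555555554
```

View pics/s41d.png

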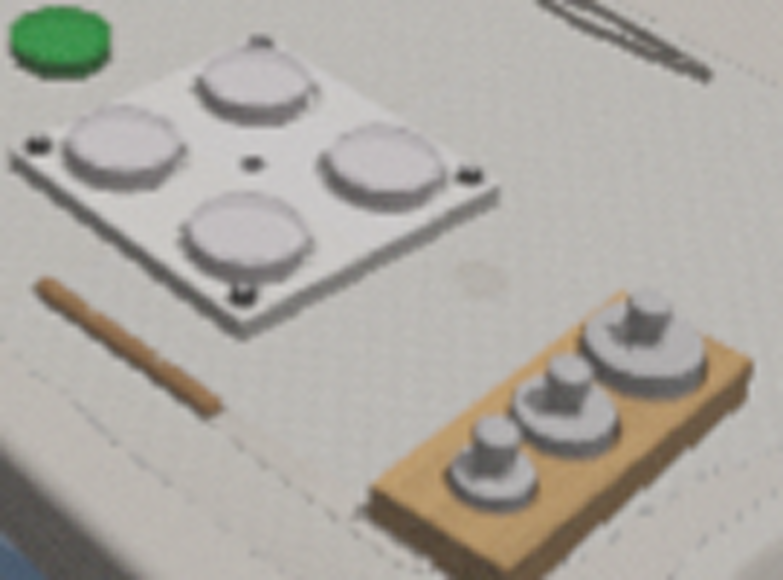

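Four dishes lie flat, the three weights stand in their bores, and the slide knob is back at its starting pixel.

Run:
```python
from plant import *
print(sign_off())
```

```text
the job is handed in; nothing more can be done
None
```

The shaker carrier is ready for a full run, and the job was handed in at about 77 s of the allowed 210 s.

- **Weights:** I lifted out all three balance weights and put each one upright in the bore of its own size. The small one was knocked aside in its recess during the run, so I located it again before lifting it.
- **Dishes:** the carrier lacked three, so I drew three, one at a time, from the bottom of the dispenser. dish_0 was left where it lay. The other three dishes stay in the dispenser.
- **Slide:** I pushed it fully home after the last dish.

**Last checks:** the final pictures show four dishes lying flat in their recesses and three weights standing in their bores. The slide came up against its home stop, and its knob is within half a pixel of where it started. The gripper is clear of everything.

**Checks that disagreed:**
- **First dish:** I gripped it too low, so the fingertips met the carrier plate (about 23 N) before the dish was down. I let it drop the last few millimetres.
- **First two dishes:** both then sat 3 to 4 mm off centre and were probably resting on the recess rim. I re-centred both with the jaws turned a quarter. The pictures afterwards show them centred and flat, but that check is by eye.

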